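Change the stall's cheese press over to the next batch

TASK

Get the cheese press ready for the next batch: slide its jaw fully open and leave it open, then lift out every pressed cheese and set it flat on the wooden draining board. Stand the empty white mould upright on the press bed between the open jaws, and, once the cheeses are on the board, loosen the waiting curds by stirring them round in the steel pot with the wooden stirrer, at least three full wide turns with its foot down among them, and stand the stirrer back upright in its drip dish. Keep all the curds in the pot and leave the honey jar and the oil bottle where they are.

Things in the scene. Friction and masses are not known exactly. Their poses are not given: they have to be found in the camera images.
- jaw (a joint): how far the press's sliding jaw is open, in m: 0 shut, 0.085 fully open (end stop). It slides along the press's own -x (away from the low fixed jaw, roughly towards the robot) with about 5 N of friction and stays where it is left. A steel lip on top of the jaw reaches 21 mm over the cheeses when shut, 4 mm above them, so they cannot be lifted before the jaw is open
- jaw_handle (a point): middle of the upright wooden grip plate on top of the sliding jaw: 16 mm thick along the press's x, 80 mm long along its y; this point lies 98 mm above the table, 21 mm below the plate's top edge and 24 mm above the steel lip. Axes as the press's
- press_bed (a point): the wooden press: point on its bed (top surface 12 mm above the table) at the middle of the row of cheeses. Axes: x points across the press to the low fixed wooden jaw (face 31 mm from this point, 22 mm thick, 22 mm high above the bed), y along the row, z up. The bed is 300 mm long along y and runs from x = -150 to +60 mm. With the jaw fully open the steel lip's edge is at x = -94 mm and the jaw's top, lip included, is 62 mm above the bed; the grip plate stands 45 mm higher
- cheese1_c (a point): centre of a pressed round cheese (straw-brown rind, paper disc on top): upright cylinder 60 mm in diameter, 50 mm high, about 160 g, z its axis. 2 or 3 of them stand in a row 94 mm apart along the press's y, between the jaws; None if absent
- cheese2_c (a point): centre of a pressed round cheese (straw-brown rind, paper disc on top): upright cylinder 60 mm in diameter, 50 mm high, about 160 g, z its axis. 2 or 3 of them stand in a row 94 mm apart along the press's y, between the jaws; None if absent
- cheese3_c (a point): centre of a pressed round cheese (straw-brown rind, paper disc on top): upright cylinder 60 mm in diameter, 50 mm high, about 160 g, z its axis. 2 or 3 of them stand in a row 94 mm apart along the press's y, between the jaws; None if absent
- mould_c (a point): centre (half-way up) of the empty cheese mould, an open white plastic beaker standing upright on the table: 54 mm in diameter at the foot, 60 mm at the rim, 55 mm high, 70 g, walls 4 mm; z up along its axis
- board_top (a point): wooden draining board, fixed, 300 mm along its x, 130 mm along its y, 12 mm thick; this point is the centre of its top surface, z up. The cheeses belong on it
- pot_floor (a point): round steel pot, fixed, open on top: this point is the centre of its inner floor (6 mm above the table), z up; inner radius 76 mm at the floor, 84 mm from 12 mm up, 88 mm at the rim, which is 75 mm above the table
- curd1_c (a point): centre of a loose cream-coloured lump of curd in the pot, about 38 by 24 by 24 mm, 14 g; at the start the six lie in a ring of 54 mm radius about the middle of the pot
- curd2_c (a point): centre of a loose cream-coloured lump of curd in the pot, about 38 by 24 by 24 mm, 14 g; at the start the six lie in a ring of 54 mm radius about the middle of the pot
- curd3_c (a point): centre of a loose cream-coloured lump of curd in the pot, about 38 by 24 by 24 mm, 14 g; at the start the six lie in a ring of 54 mm radius about the middle of the pot
- curd4_c (a point): centre of a loose cream-coloured lump of curd in the pot, about 38 by 24 by 24 mm, 14 g; at the start the six lie in a ring of 54 mm radius about the middle of the pot
- curd5_c (a point): centre of a loose cream-coloured lump of curd in the pot, about 38 by 24 by 24 mm, 14 g; at the start the six lie in a ring of 54 mm radius about the middle of the pot
- curd6_c (a point): centre of a loose cream-coloured lump of curd in the pot, about 38 by 24 by 24 mm, 14 g; at the start the six lie in a ring of 54 mm radius about the middle of the pot
- stirrer_grip (a point): grasp point on the wooden stirrer, which stands upright in the drip dish: a rod 16 mm in diameter with a round foot (44 mm in diameter, 18 mm high) at the bottom and a round handle on top (72 mm long, widening upwards from 21 to 28 mm in diameter), 185 mm tall in all, 110 g. This point is on the axis of the handle, where it is 26 mm thick, 158 mm above the foot's underside and 27 mm below its top; z up along the rod
- stirrer_foot (a point): centre of the underside of the stirrer's foot, z up along the rod
- dish_floor (a point): white round drip dish, fixed: centre of its inner floor (6 mm above the table), inner radius about 58 mm at the floor, rim 14 mm above the table
- honey: honey jar, 60 mm wide, 85 mm high, origin at its foot (bystander: leave alone)
- oil: oil bottle, 56 mm wide, 170 mm high, origin at its foot (bystander: leave alone)
Not all that is in view belongs to the job. What is shaped like the part that bears cheese1_c but purple is not meant.

How it is judged:
By the outcome, as a careful person would: the job done as asked, in the order asked, and still so for the second after the job is handed in, with the robot touching nothing.
Of cheese1, cheese2, cheese3 only 2 to 3 are there at a start; the rules pass over those that are not, and their reading is None.
At some moment in a run one of cheese1, cheese2, cheese3, mould may be knocked a few centimetres aside while the robot is not near it.
Once in a run the grip may slacken for a moment while it holds something.
It also fails if it takes over 208 s, if anything falls off the work surface, if the arm or the gripper's body presses on something with over 40 N, if the wrist force passes 120 N, or if a joint passes its speed limit or range.

ROBOT

A 6-joint arm with a two-finger parallel gripper is mounted at the origin on the work surface. World frame = base frame: x ahead of the robot, y to its left, z up, the work surface at z = 0. Lengths are in mm, angles in rad, forces in N, time in s.
With the tool pointing down it reaches from about 250 to 725 mm from the base axis. Payload 4 kg.
Tool frame: the origin (TCP) lies midway between the tips of the shut fingers; the grasp point (between the pads) lies 19 mm behind it; y points along the fingers, x is the direction in which the jaws open and shut, and the axes are right-handed (so a half turn about y gives the same grasp; the last joint's range is limited). The gripper opens to 85 mm and grips with 20 to 120 N. Pads are 22 mm wide; open, the fingers measure 114 mm over their backs; the gripper's body (76 mm by 85 mm) begins 54 mm behind the grasp point. The pads swing forward as they close: fully open they stand 13 mm farther back than shut.
Start: joints at [-1.143, 0.241, 0.005, 1.335, 0, 1.571], TCP at [207.433, -454.941, 231.306] pointing down, gripper open.
Joint ranges: [-2.72, 2.72], [-1.05, 1.87], [-1.09, 1.28], [-1.99, 2.15], [-1.42, 1.44], [-3.14, 3.14]. Speed limits (rad/s): [2.79, 2.79, 3.14, 3.14, 3.14, 3.14].

INTERFACE

Orientations are given as a unit quaternion [x, y, z, w].
In Python, from rig import ctrl gives the robot as it stands.
- The arm moves only by the tool jog_arm, never from a script. Its argument "commands" is one flat list of numbers, 7 for each row, row after row: the shift along the tool's x, y, z in mm, then the turn, a rotation vector about the tool's x, y, z in degrees, then the gripper's target within -1 to 1 (shut at 1, half-way at 0, fully open at -1). A call has exactly 5 rows; each row shifts and turns the commanded pose from where the row before left it, along the tool's axes as they then stand; what a row does not reach is not made up. A row lasts 1/10 s, in which the tool goes at most 50 mm and 8.59 degrees, less where a joint would pass 70% of its speed; a pose out of reach is approached as far as the arm can. A call is refused whole if a number of a shift passes 50 or a number of a turn 8.59, either way. A call with a gripper value outside its range is refused whole. The fingers move at their own pace and stop on an object; "force" is the grip in N (left out, the last holds). Time passes only in rows, so rows that do not move let the fingers close, or fill a call up. It gives the time, the measured TCP pose, the force and the opening at its end, in the units of the state.
- ctrl.get_obs(): the state, without advancing time (a new reading comes with each control period).
- ctrl.camera(name): name is "scene" or "top"; returns a dict with "pixels" (384x512x3 uint8, red, green, blue), "mtx" (3x3 intrinsics, pixels), "D" ([k1, k2, p1, p2, k3] as OpenCV has them; the pictures are not rectified), "eye" and "orientation" of the camera in the world. Camera axes: x right, y up, looking along -z (the intrinsics and any distortion apply to the point x, -y, -z); pixel columns grow to the right and rows downward; lengths in mm; the calibration is good to about 2 mm. A picture is of the moment at which its call begins. There is no depth.
- ctrl.finish_job(): hands the job in, once; it reports no verdict.
The state is a dict: "clock": time; "joint_positions": joint angles; "qvel": joint speeds; "tau": joint torques, N m; "eef_pos": TCP position; "eef_rot": TCP orientation; "contact_force": force on the tool from outside, world axes, zero at the start; "wrist_torque": the same for the moment, N m; "width": finger opening in mm.
Only numpy, scipy, OpenCV 4.12 (cv2) and the standard library are available. Lean on these libraries where they do the work, as an engineer would, in place of code of your own. Each camera call takes 0.05 s, during which the arm holds its last target.

## Working session

There is one attempt and no reset: what is moved stays moved. The work goes in short steps, Python scripts to look and compute and a tool call to move; the robot and the scene stay as the last step left them, time stands still between calls to the robot, and variables do not carry over. Pictures are saved under pics/ and viewed, and the job is handed in when it is done.

Besides the shell and the picture viewer there is one more tool, called by a JSON object that holds its "op" and its "data", one argument or row to a line. jog_arm: Moves the arm, as the interface text tells. Its arguments: {"type":"object","properties":{"commands":{"type":"array"},"force":{"type":"number"}},"required":["commands"]}

```bash
ls; mkdir -p pics
python3 - <<'E'
from rig import ctrl
import cv2,numpy as np
o=ctrl.get_obs()
print({k:np.round(v,3).tolist() for k,v in o.items()})
for n in("scene","top"):
    c=ctrl.camera(n); cv2.imwrite(f"pics/{n}0.png",c["pixels"][:,:,::-1]); print(n,np.round(c["mtx"],1).tolist(),c["D"],c["eye"],c["orientation"])
E
```

```text
pics
{'clock': 0.0, 'joint_positions': [-1.143, 0.241, 0.004, 1.335, 0.0, 1.571], 'qvel': [-0.002, 0.0, 0.001, 0.002, -0.002, -0.001], 'tau': [0.0, -37.232, 25.241, 0.017, 0.0, 0.0], 'eef_pos': [207.179, -454.351, 230.415], 'eef_rot': [-0.594, 0.383, -0.382, 0.595], 'contact_force': [-0.553, 0.148, -0.141], 'wrist_torque': [0.025, 0.031, -0.018], 'width': 85.243}
scene [[380.9, 0.0, 259.7], [0.0, 380.9, 193.3], [0.0, 0.0, 1.0]] [-0.00296212  0.          0.          0.          0.        ] [1034.89621627 -470.52248341  996.20373842] [0.28893423 0.11624681 0.3654832  0.87716915]
top [[424.8, 0.0, 249.6], [0.0, 424.8, 188.0], [0.0, 0.0, 1.0]] [-0.03879131  0.          0.          0.          0.        ] [ 347.4496821   -26.56559735 1300.99776888] [-0.06614033  0.07162126  0.7040595  -0.70341742]
```

View pics/scene0.png

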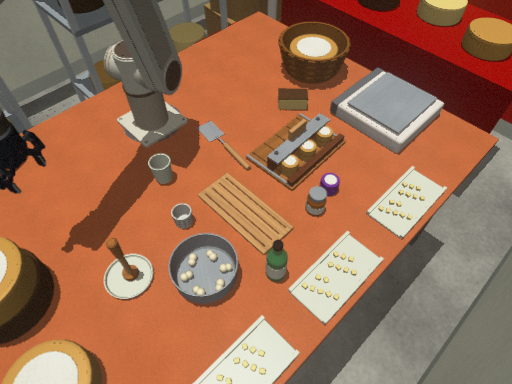

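View pics/top0.png

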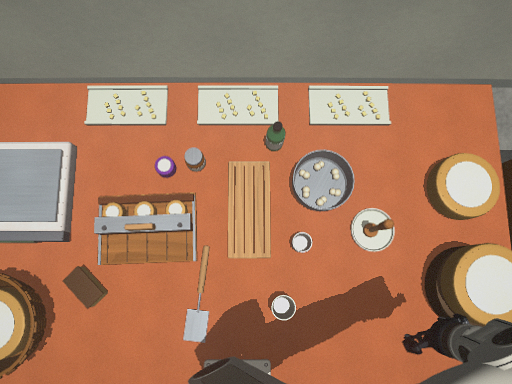

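```bash
cat > h.py <<'E'
from rig import ctrl
import cv2,numpy as np
from scipy.spatial.transform import Rotation as R
class Cam:
    def __init__(s,n):
        c=ctrl.camera(n); s.im=c["pixels"][:,:,::-1].copy(); s.K=np.array(c["mtx"]);s.D=np.array(c["D"]);s.e=np.array(c["eye"]);s.R=R.from_quat(c["orientation"]).as_matrix()
    def ray(s,p):
        u=cv2.undistortPoints(np.array(p,float).reshape(-1,1,2),s.K,s.D)[:,0]
        return np.c_[u[:,0],-u[:,1],-np.ones(len(u))]@s.R.T
    def at(s,p,z):
        d=s.ray(p); return s.e+d*((z-s.e[2])/d[:,2])[:,None]
    def proj(s,P):
        q=(np.array(P,float).reshape(-1,3)-s.e)@s.R; q=q*[1,-1,-1]
        return cv2.projectPoints(q,np.zeros(3),np.zeros(3),s.K,s.D)[0][:,0]
    def crop(s,x0,y0,x1,y1,f,name):
        cv2.imwrite("pics/"+name,cv2.resize(s.im[y0:y1,x0:x1],None,fx=f,fy=f,interpolation=cv2.INTER_CUBIC))
def tri(c1,p1,c2,p2):
    d1=c1.ray(p1)[0];d2=c2.ray(p2)[0]
    A=np.c_[d1,-d2]; t=np.linalg.lstsq(A,c2.e-c1.e,rcond=None)[0]
    a=c1.e+d1*t[0];b=c2.e+d2*t[1]; return (a+b)/2,np.linalg.norm(a-b)
def obs():
    o=ctrl.get_obs(); r=R.from_quat(o["eef_rot"]).as_matrix()
    print("t",round(o["clock"],2),"p",np.round(o["eef_pos"],1),"y",np.round(r[:,0],3),"f",np.round(r[:,1],3),np.round(r[:,2],3),"F",np.round(o["contact_force"],1),"w",round(o["width"],1)); return o,r
E
python3 - <<'E'
from h import *
t=Cam("top");s=Cam("scene")
t.crop(70,180,310,330,3.3,"t1.png"); s.crop(100,90,360,240,3,"s1.png")
t.crop(260,130,410,330,3,"t2.png"); s.crop(90,140,300,310,3.5,"s2.png")
obs()
E
```

```text
t 0.2 p [ 207.3 -454.6  230.7] y [ 0.415 -0.91  -0.001] f [-0.001  0.001 -1.   ] [ 0.91   0.415 -0.   ] F [ 0.8  0.6 -0.4] w 85.3
```

View pics/t1.png

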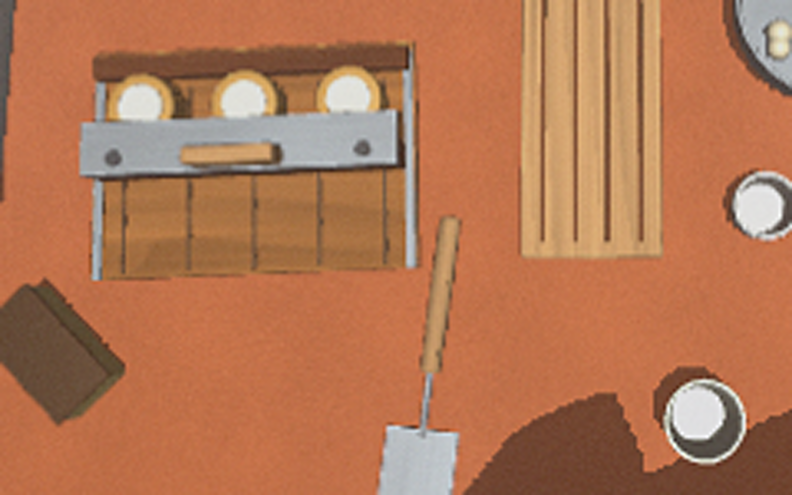

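View pics/s1.png

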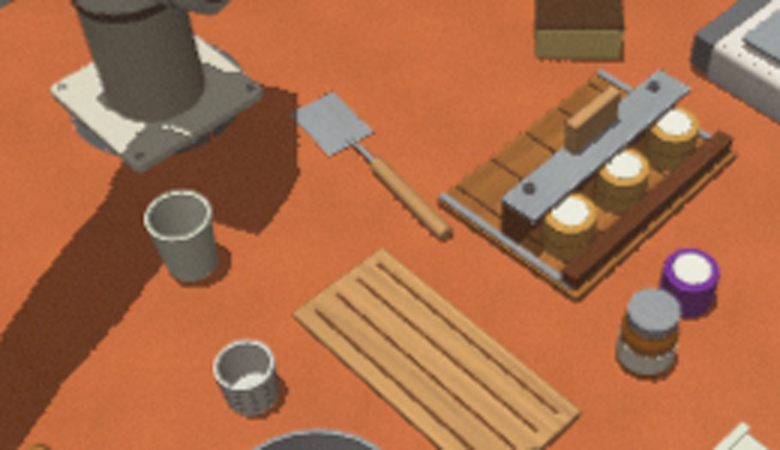

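View pics/t2.png

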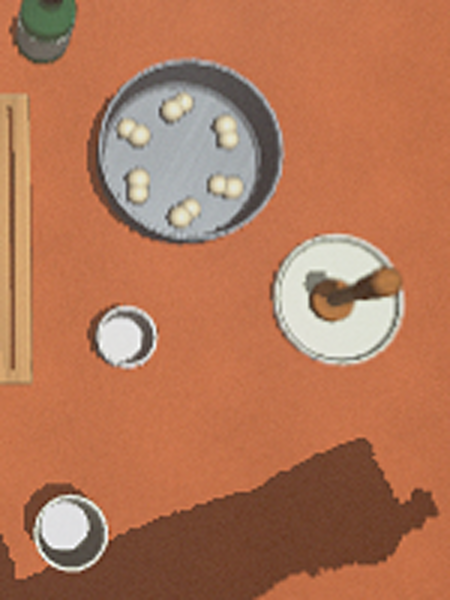

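View pics/s2.png

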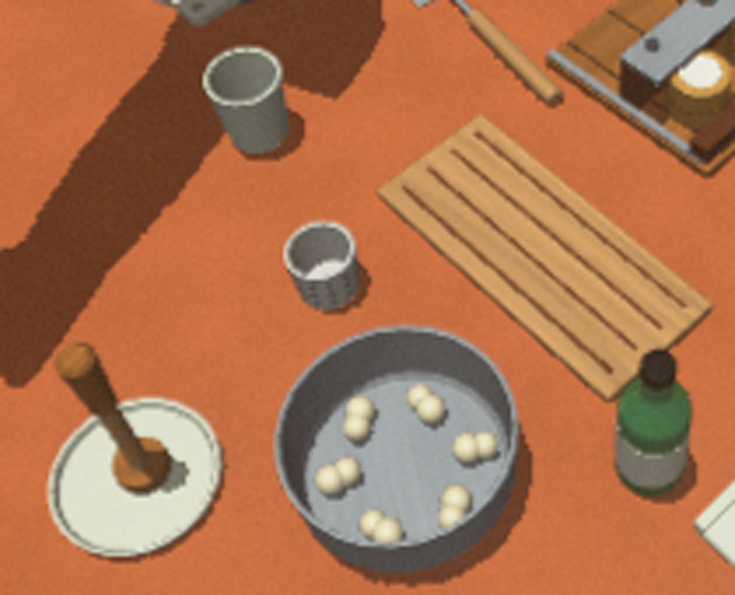

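```bash
cat > m.py <<'E'
from h import *
def blobs(mask,roi,amin):
    m=np.zeros_like(mask);x0,y0,x1,y1=roi;m[y0:y1,x0:x1]=mask[y0:y1,x0:x1]
    n,l,st,c=cv2.connectedComponentsWithStats(m.astype(np.uint8),connectivity=4)
    return [(st[i],c[i],l==i) for i in range(1,n) if st[i,4]>=amin]
def hsv(c): return cv2.cvtColor(c.im,cv2.COLOR_BGR2HSV)
def nottable(c):
    h=hsv(c).astype(int); return ~((h[...,0]<14)&(h[...,1]>130))
def white(c):
    h=hsv(c); return (h[...,2]>195)&(h[...,1]<60)
E
python3 - <<'E'
from m import *
t=Cam("top");s=Cam("scene")
print("white top")
for st,c,_ in blobs(white(t),(80,150,410,330),12): print(st,c.round(1),t.at([c],62)[0].round(1))
print("white scene")
for st,c,_ in blobs(white(s),(100,100,400,310),12): print(st,c.round(1),s.at([c],62)[0].round(1))
print("nottable top")
for st,c,m in blobs(nottable(t),(200,150,410,330),40):
    cn=max(cv2.findContours(m.astype(np.uint8),0,1)[0],key=cv2.contourArea); print(st,c.round(1),cv2.minEnclosingCircle(cn),cv2.fitEllipse(cn) if len(cn)>5 else 0)
print("scene")
for st,c,m in blobs(nottable(s),(60,140,300,320),40): print(st,c.round(1))
h=hsv(t)
for p in [(102,300),(240,200),(300,240),(373,212),(323,200),(115,200),(140,226),(130,245),(140,198)]: print(p,h[p[1],p[0]])
E
```

```text
white top
[158 159  12  13 126] [163.6 164.7] [663.7 222.   62. ]
[315 162   9   7  43] [318.9 165. ] [ 662.7 -245.5   62. ]
[333 169   6  10  46] [335.7 173.3] [ 637.  -295.2   62. ]
[300 170  10   8  45] [304.5 173.4] [ 636.8 -201.3   62. ]
[304 187   6  10  45] [306.2 191.4] [ 581.8 -204.7   62. ]
[331 189  10   6  43] [335.5 191.6] [ 581.2 -292.4   62. ]
[318 197   9   8  45] [321.7 200.5] [ 554.4 -250.    62. ]
[169 203  13  11 122] [175.  208.3] [531.2 183.4  62. ]
[137 204  14  12 128] [143.2 209.8] [526.9 277.   62. ]
[106 205  13  12 121] [112.2 211. ] [523.3 368.6  62. ]
[352 211  39  38 832] [370.7 230.4] [ 465.5 -391.5   62. ]
[393 227   2   9  12] [393.2 231. ] [ 463.4 -458.2   62. ]
[293 236  14  16 166] [299.3 242.6] [ 430.6 -180.8   62. ]
[194 244   1  16  16] [194.  251.5] [405.2 124.5  62. ]
[273 296  16  17 204] [280.7 304.6] [ 255.9 -123.8   62. ]
[187 309  21  21 224] [200.2 318.9] [217.1 103.   62. ]
white scene
[339 100  61  43 331] [368.6 120.9] [599.  518.6  62. ]
[166 103  13  11  53] [170.9 108.8] [58.5 57.3 62. ]
[119 111  29  30 303] [131.9 125.7] [ 33.3 
[... 2416 characters left out ...]
53942871094, 318.675048828125), (8.999772071838379, 23.394296646118164), 3.769123077392578)
scene
[134 140  29   8 109] [147.5 142.1]
[220 140  30  29 183] [235.8 154.9]
[ 246  140   54   50 1396] [278.7 158.1]
[148 153  25  31 587] [160.6 167.2]
[ 198  173   95  109 3799] [251.3 221.8]
[171 203  22  26 450] [182. 215.]
[ 168  233   71   71 3957] [203.5 267.4]
[106 238  11  12  82] [111.5 243. ]
[ 103  253   51   46 1746] [128.  275.9]
[288 277  12  25 171] [295.1 289.1]
(102, 300) [ 10 161 188]
(240, 200) [ 15 122 213]
(300, 240) [  0   1 226]
(373, 212) [ 37  15 225]
(323, 200) [ 26  27 206]
(115, 200) [ 11 133 123]
(140, 226) [ 16 118 204]
(130, 245) [ 14 152 174]
(140, 198) [ 11 144 119]
```

Run:
```python
from m import *
t=Cam("top");s=Cam("scene")
A=lambda p,z:t.at([p],z)[0].round(1)
print("mould",A((301.4,242.1),50),"pot",A((322.5,180.3),73),"dish",A((372.2,229.8),13))
# dish in scene: bbox centre
print("dish sc",s.at([(128.3,276)],13)[0].round(1),"mould bbox sc top centre; pot")
# board contour
for st,c,m in blobs(nottable(t),(215,155,280,265),1000):
    cn=max(cv2.findContours(m.astype(np.uint8),0,1)[0],key=cv2.contourArea); r=cv2.minAreaRect(cn); print("board",r,t.at(cv2.boxPoints(r),10).round(0).tolist(), t.at([r[0]],12).round(1))
print("handle",A((139.7,225.5),119), [A((x/3.3+70,y/3.3+180),119) for x,y in((181,149),(278,145))])
h=hsv(t)
for st,c,m in blobs((h[...,0]>12)&(h[...,0]<22)&(h[...,2]>190)&(h[...,1]>70),(115,215,170,240),8): print(st,c)
t.crop(90,190,210,270,6,"t3.png"); t.crop(345,205,405,255,10,"t4.png"); s.crop(95,225,165,310,7,"s4.png")
```

```text
mould [ 432.7 -188.4   50. ] pot [ 613.3 -252.6   73. ] dish [ 471.9 -410.6   13. ]
dish sc [ 474.5 -413.4   13. ] mould bbox sc top centre; pot
board ((249.0, 209.0), (96.0, 42.0), 90.0) [[689.0, 31.0, 10.0], [689.0, -101.0, 10.0], [391.0, -98.0, 10.0], [391.0, 28.0, 10.0]] [[536.5 -35.   12. ]]
handle [474.3 270.8 119. ] [array([475.3, 312.5, 119. ]), array([478.7, 230.3, 119. ])]
[125 224  27   5 104] [138.03846154 226.125     ]
```

View pics/t3.png

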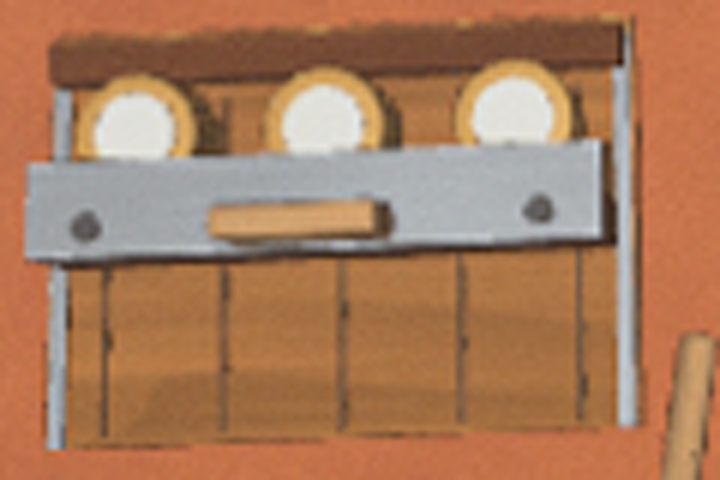

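View pics/t4.png

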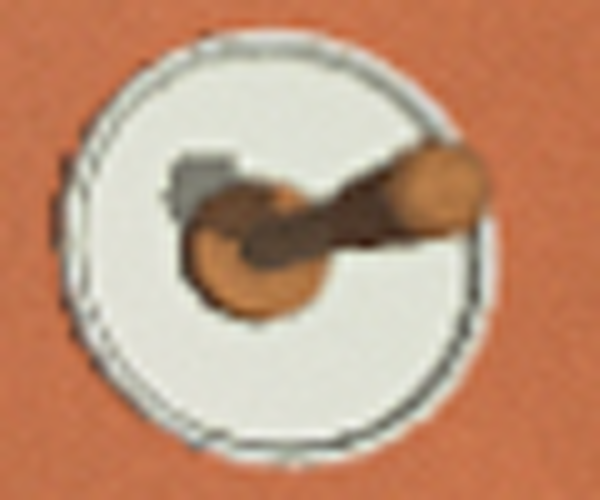

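View pics/s4.png

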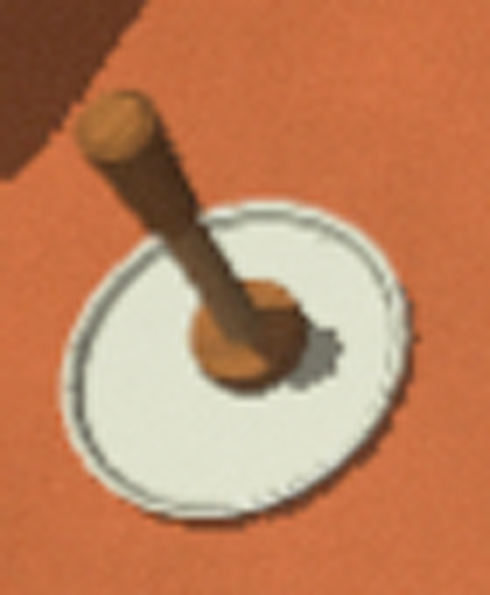

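{"op": "jog_arm", "data": {
  "commands": [0,0,0,0,4,0,1,-20,-10,0,0,4,0,1,-40,-10,0,0,4,0,1,-50,0,0,0,4,0,1,-50,0,0,0,4,0,1],
  "force": 30
}}

```text
clock: 0.9
eef_pos: [170.3, -298.4, 251.4]
eef_rot: [0.518, -0.481, 0.481, -0.518]
contact_force: [1.0, 0.5, 0.6]
width: 12.4
```

```bash
python3 -c "
from h import *
o,r=obs();print(o['joint_positions'])"
```

```text
t 0.9 p [ 170.3 -298.4  251.4] y [ 0.074 -0.997  0.   ] f [ 0. -0. -1.] [0.997 0.074 0.   ] F [1.  0.5 0.6] w 12.4
[-1.05237228e+00 -8.25674932e-02 -2.98532457e-01  1.35431791e+00
  1.48526747e-04  2.01478317e+00]
```

{"op": "jog_arm", "data": {
  "commands": [0,0,0,0,-8.5,0,1,0,0,0,0,-8.5,0,1,0,0,0,0,-8.5,0,1,0,0,0,0,-8.5,0,1,0,0,0,0,-8.5,0,1]
}}

```text
clock: 1.4
eef_pos: [170.8, -299.5, 251.5]
eef_rot: [0.659, -0.257, 0.257, -0.659]
contact_force: [-0.3, -0.4, 0.3]
width: -0.2
```

{"op": "jog_arm", "data": {
  "commands": [0,0,0,0,-8.5,0,1,0,0,0,0,-8.5,0,1,0,0,0,0,-8.5,0,1,0,0,0,0,-8.5,0,1,0,0,0,0,-8.5,0,1]
}}

```text
clock: 1.9
eef_pos: [170.8, -299.6, 251.4]
eef_rot: [0.707, -0.001, 0.001, -0.707]
contact_force: [0.4, 0.6, -0.5]
width: 0.0
```

{"op": "jog_arm", "data": {
  "commands": [0,0,0,0,-8.5,0,1,0,0,0,0,-8.5,0,1,0,0,0,0,-8.5,0,1,0,0,0,0,-8.5,0,1,0,0,0,0,-8.5,0,1]
}}

```text
clock: 2.4
eef_pos: [170.8, -299.6, 251.4]
eef_rot: [0.659, 0.256, -0.255, -0.659]
contact_force: [0.2, 0.2, 0.1]
width: -0.3
```

{"op": "jog_arm", "data": {
  "commands": [0,0,0,0,-8.5,0,1,0,0,0,0,-8.5,0,1,0,0,0,0,-8.5,0,1,0,0,0,0,-8.5,0,1,0,0,0,0,-8.2,0,1]
}}

```text
clock: 2.9
eef_pos: [170.8, -299.6, 251.4]
eef_rot: [0.523, 0.476, -0.476, -0.523]
contact_force: [0.2, -0.3, 0.1]
width: 0.1
```

```bash
cat >> h.py <<'E'
def need(*targets):
    o,r=obs(); p=o["eef_pos"]
    for T in targets:
        print("->",T,"tool shift",np.round(r.T@(np.array(T)-p),1)); p=np.array(T)
    return o,r
E
python3 - <<'E'
from m import *
t=Cam("top");print(t.at([(138,226.1)],119).round(1))
for z in (22,):
  p=[(30,167),(602,142)]
  print(t.at([(x/6+90,y/6+190) for x,y in p],74).round(1))
  p=[(60,447),(635,425)];print(t.at([(x/6+90,y/6+190) for x,y in p],15).round(1))
need((505,278,200),(505,278,86))
E
```

```text
[[472.7 275.5 119. ]]
[[501.4 413.9  74. ]
 [513.8 136.1  74. ]]
[[368.4 410.8  15. ]
 [379.7 124.1  15. ]]
t 2.95 p [ 170.8 -299.6  251.4] y [ 0.091  0.996 -0.   ] f [ 0. -0. -1.] [-0.996  0.091 -0.   ] F [0.  0.6 0.7] w -0.1
-> (505, 278, 200) tool shift [ 605.7   51.3 -279.9]
-> (505, 278, 86) tool shift [  0. 114.   0.]
```

{"op": "jog_arm", "data": {
  "commands": [0,0,0,0,-7.6,0,1,38,3,-24,0,0,0,1,38,3,-24,0,0,0,1,38,3,-24,0,0,0,1,38,3,-24,0,0,0,1]
}}

```text
clock: 3.45
eef_pos: [262.5, -143.4, 239.5]
eef_rot: [0.494, 0.507, -0.507, -0.493]
contact_force: [1.9, -1.1, 1.0]
width: -0.3
```

{"op": "jog_arm", "data": {
  "commands": [38,3,-24,0,0,0,1,38,3,-24,0,0,0,1,38,3,-24,0,0,0,1,38,3,-24,0,0,0,1,38,3,-24,0,0,0,1]
}}

```text
clock: 3.95
eef_pos: [376.6, 51.1, 224.5]
eef_rot: [0.493, 0.508, -0.507, -0.492]
contact_force: [1.4, -1.0, 0.2]
width: 0.2
```

{"op": "jog_arm", "data": {
  "commands": [38,3,-24,0,0,0,1,38,3,-24,0,0,0,1,38,3,-24,0,0,0,1,38,3,-24,0,0,0,1,38,3,-24,0,0,0,1]
}}

```text
clock: 4.45
eef_pos: [490.6, 244.6, 209.1]
eef_rot: [0.493, 0.507, -0.507, -0.492]
contact_force: [1.4, -0.8, 0.2]
width: 0.2
```

Run:
```python
from m import *
need((505,277,200),(505,277,86))
```

```text
t 4.45 p [490.6 244.6 209.1] y [-0.029  1.    -0.   ] f [ 0. -0. -1.] [-1.    -0.029 -0.   ] F [ 1.4 -0.8  0.2] w 0.2
-> (505, 277, 200) tool shift [ 31.9   9.1 -15.4]
-> (505, 277, 86) tool shift [  0. 114.   0.]
```

{"op": "jog_arm", "data": {
  "commands": [32,9,-15,0,-0.7,0,1,0,34,0,0,0,0,1,0,40,0,0,0,0,1,0,35,0,0,0,0,1,0,0,0,0,0,0,1]
}}

```text
clock: 4.95
eef_pos: [499.7, 273.2, 85.8]
eef_rot: [-0.488, -0.506, 0.514, 0.491]
contact_force: [-0.0, -0.8, -0.4]
width: 0.1
```

Run:
```python
from m import *
need((505,277,86))
t=Cam("top");t.crop(80,180,220,280,5,"t5.png")
```

```text
t 4.95 p [499.7 273.2  85.8] y [-0.042  0.999 -0.005] f [-0.01  -0.006 -1.   ] [-0.999 -0.042  0.011] F [-0.  -0.8 -0.4] w 0.1
-> (505, 277, 86) tool shift [ 3.6 -0.3 -5.4]
```

View pics/t5.png

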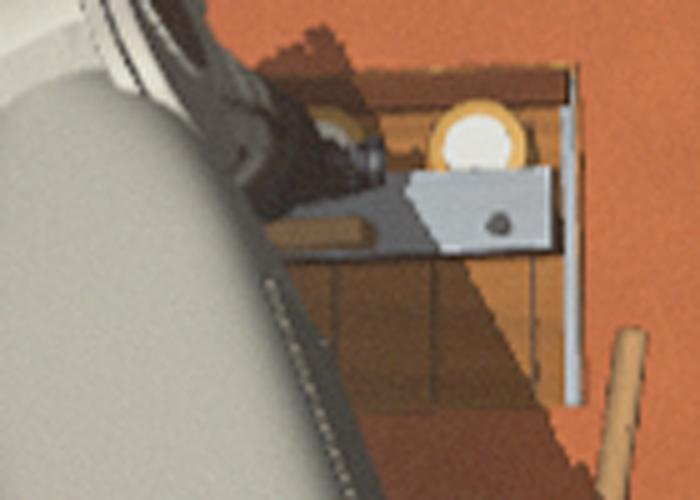

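{"op": "jog_arm", "data": {
  "commands": [0,0,8,0,0,0,1,0,0,10,0,0,0,1,0,0,10,0,0,0,1,0,0,10,0,0,0,1,0,0,10,0,0,0,1]
}}

```text
clock: 5.5
eef_pos: [458.5, 274.1, 94.0]
eef_rot: [0.491, 0.513, -0.508, -0.488]
contact_force: [6.9, 0.8, -4.7]
width: 0.1
```

{"op": "jog_arm", "data": {
  "commands": [0,0,9,0,0,0,1,0,0,9,0,0,0,1,0,0,7,0,0,0,1,0,0,5,0,0,0,1,0,0,3,0,0,0,1]
}}

```text
clock: 6.0
eef_pos: [425.0, 272.7, 93.9]
eef_rot: [0.49, 0.513, -0.508, -0.488]
contact_force: [5.4, 1.0, -1.0]
width: -0.1
```

{"op": "jog_arm", "data": {
  "commands": [0,0,2,0,0,0,1,0,0,2,0,0,0,1,0,0,2,0,0,0,1,0,0,2,0,0,0,1,0,0,0,0,0,0,1]
}}

```text
clock: 6.5
eef_pos: [417.0, 272.4, 93.9]
eef_rot: [0.49, 0.513, -0.508, -0.488]
contact_force: [4.7, 0.2, 3.2]
width: -0.3
```

{"op": "jog_arm", "data": {
  "commands": [0,0,3,0,0,0,1,0,0,3,0,0,0,1,0,0,2,0,0,0,1,0,0,2,0,0,0,1,0,0,0,0,0,0,1]
}}

```text
clock: 7.0
eef_pos: [411.0, 272.1, 94.0]
eef_rot: [0.492, 0.514, -0.506, -0.486]
contact_force: [15.4, 0.5, -3.7]
width: -0.2
```

Run:
```python
from m import *
need((405,277,86))
```

```text
t 7.0 p [411.  272.1  94. ] y [-0.042  0.999  0.002] f [ 0.014  0.003 -1.   ] [-0.999 -0.042 -0.014] F [15.4  0.5 -3.7] w -0.2
-> (405, 277, 86) tool shift [5.1 7.9 5.9]
```

{"op": "jog_arm", "data": {
  "commands": [0,0,2,0,0,0,1,0,0,0,0,0,0,1,0,0,0,0,0,0,1,0,0,-6,0,0,0,1,0,0,-6,0,0,0,1]
}}

```text
clock: 7.5
eef_pos: [414.4, 271.2, 92.0]
eef_rot: [-0.489, -0.511, 0.511, 0.489]
contact_force: [-0.3, 0.1, -0.3]
width: 0.0
```

{"op": "jog_arm", "data": {
  "commands": [0,-40,0,0,0,0,-1,0,-50,0,0,0,0,-1,-50,-10,0,0,0,0,-1,-50,0,0,0,0,0,-1,-50,0,0,0,0,0,-1]
}}

```text
clock: 8.0
eef_pos: [420.4, 121.5, 191.9]
eef_rot: [0.488, 0.512, -0.511, -0.488]
contact_force: [1.0, -1.7, -0.3]
width: 72.5
```

{"op": "jog_arm", "data": {
  "commands": [-50,0,0,0,0,0,-1,-50,0,0,0,0,0,-1,-50,0,0,0,0,0,-1,0,0,0,0,0,0,-1,0,0,0,0,0,0,-1]
}}

```text
clock: 8.5
eef_pos: [427.0, -28.2, 191.0]
eef_rot: [-0.489, -0.51, 0.51, 0.491]
contact_force: [-0.2, 0.5, -0.1]
width: 85.6
```

Run:
```python
from m import *
obs()
t=Cam("top");t.crop(80,180,220,280,5,"t6.png");s=Cam("scene")
for st,c,_ in blobs(white(t),(95,180,185,240),30): print(st,c.round(1),t.at([c],62)[0].round(1))
for st,c,_ in blobs(white(s),(270,110,340,180),30): print(st,c.round(1),s.at([c],62)[0].round(1))
```

```text
t 8.5 p [427.  -28.2 191. ] y [-0.04   0.999  0.001] f [-0.002  0.001 -1.   ] [-0.999 -0.04   0.002] F [-0.2  0.5 -0.1] w 85.6
[169 203  13  13 137] [175. 209.] [529.2 183.2  62. ]
[137 204  13  14 141] [143.2 210.5] [524.9 276.8  62. ]
[106 206  13  13 134] [111.9 211.8] [520.9 369.4  62. ]
[319 127  11   8  71] [324.2 130.4] [518.9 368.7  62. ]
[302 141  12   8  77] [307.5 144.6] [522.6 276.   62. ]
[284 156  12   9  87] [289.5 160. ] [526.5 182.5  62. ]
[325 175  12   5  51] [330.1 177.3] [664.8 220.3  62. ]
```

View pics/t6.png

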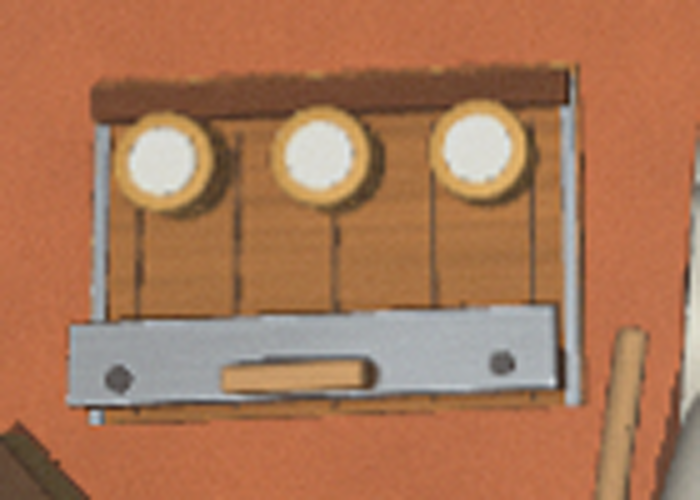

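{"op": "jog_arm", "data": {
  "commands": [42,5,-22,0,0,0,-1,42,10,-22,0,0,0,-1,42,10,-22,0,0,0,-1,42,10,-22,0,0,0,-1,39,10,-22,0,0,0,-1]
}}

```text
clock: 9.1
eef_pos: [528.0, 189.0, 145.6]
eef_rot: [-0.487, -0.512, 0.512, 0.488]
contact_force: [1.1, -0.6, 1.1]
width: 85.3
```

Run:
```python
from m import *
need((528,183,145),(528,183,18))
```

```text
t 9.1 p [528.  189.  145.6] y [-0.049  0.999  0.   ] f [-0.001  0.    -1.   ] [-0.999 -0.049  0.001] F [ 1.1 -0.6  1.1] w 85.3
-> (528, 183, 145) tool shift [-5.9  0.6  0.3]
-> (528, 183, 18) tool shift [-0.00e+00  1.27e+02 -1.00e-01]
```

{"op": "jog_arm", "data": {
  "commands": [0,30,0,0,0,0,-1,0,25,0,0,0,0,-1,0,0,0,0,0,0,-1,0,0,0,0,0,0,-1,0,0,0,0,0,0,-1]
}}

```text
clock: 9.6
eef_pos: [529.5, 185.4, 92.8]
eef_rot: [0.489, 0.512, -0.51, -0.488]
contact_force: [0.2, 0.6, 0.4]
width: 85.1
```

Run:
```python
from m import *
need((528,183,18))
t=Cam("top");t.crop(80,180,220,280,5,"t7.png")
for st,c,_ in blobs(white(t),(95,180,185,240),30): print(st,c.round(1),t.at([c],62)[0].round(1))
```

```text
t 9.6 p [529.5 185.4  92.8] y [-0.045  0.999  0.001] f [ 0.002  0.001 -1.   ] [-0.999 -0.045 -0.002] F [0.2 0.6 0.4] w 85.1
-> (528, 183, 18) tool shift [-2.4 74.8  1.8]
[126 180  22   6  63] [134.7 181.3] [612.6 306.3  62. ]
[154 180   7  12  39] [156.8 185.2] [600.9 239.7  62. ]
[115 185   5  15  37] [117.1 192.2] [579.6 357.4  62. ]
[106 187  11  32 156] [111.4 207. ] [535.  371.4  62. ]
```

View pics/t7.png

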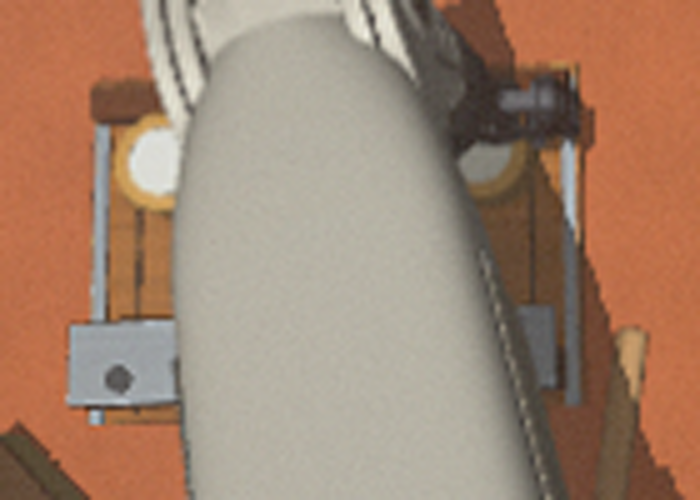

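{"op": "jog_arm", "data": {
  "commands": [-2,25,2,0,0,0,-1,0,25,0,0,0,0,-1,0,20,0,0,0,0,-1,0,4,0,0,0,0,-1,0,0,0,0,0,0,-1]
}}

```text
clock: 10.15
eef_pos: [527.2, 182.0, 17.7]
eef_rot: [0.489, 0.511, -0.511, -0.489]
contact_force: [0.2, 0.6, 0.0]
width: 85.3
```

{"op": "jog_arm", "data": {
  "commands": [0,0,0,0,0,0,1,0,0,0,0,0,0,1,0,0,0,0,0,0,1,0,0,0,0,0,0,1,0,0,0,0,0,0,1],
  "force": 45
}}

```text
clock: 10.65
eef_pos: [528.5, 182.5, 19.1]
eef_rot: [0.49, 0.512, -0.51, -0.488]
contact_force: [-1.0, -2.0, 6.1]
width: 58.9
```

{"op": "jog_arm", "data": {
  "commands": [0,-10,0,0,0,0,1,0,-20,0,0,0,0,1,0,-30,0,0,0,0,1,0,-30,0,0,0,0,1,0,-20,0,0,0,0,1]
}}

```text
clock: 11.15
eef_pos: [527.5, 182.4, 129.8]
eef_rot: [0.489, 0.512, -0.51, -0.489]
contact_force: [0.7, -0.0, -1.4]
width: 59.4
```

Run:
```python
from m import *
need((450,-35,130),(450,-35,18))
```

```text
t 11.15 p [527.5 182.4 129.8] y [-0.044  0.999  0.001] f [ 0.002  0.001 -1.   ] [-0.999 -0.044 -0.002] F [ 0.7 -0.  -1.4] w 59.4
-> (450, -35, 130) tool shift [-213.8   -0.5   87. ]
-> (450, -35, 18) tool shift [-1.00e-01  1.12e+02  3.00e-01]
```

{"op": "jog_arm", "data": {
  "commands": [-20,0,10,0,0,0,1,-40,0,16,0,0,0,1,-44,0,18,0,0,0,1,-44,0,18,0,0,0,1,-40,0,15,0,0,0,1]
}}

```text
clock: 11.65
eef_pos: [456.8, -10.6, 127.6]
eef_rot: [-0.489, -0.511, 0.511, 0.489]
contact_force: [0.8, -0.2, -1.9]
width: 59.0
```

{"op": "jog_arm", "data": {
  "commands": [-20,10,8,0,0,0,1,-6,20,2,0,0,0,1,0,25,0,0,0,0,1,0,25,0,0,0,0,1,0,15,0,0,0,0,1]
}}

```text
clock: 12.15
eef_pos: [448.1, -35.6, 31.0]
eef_rot: [-0.488, -0.51, 0.511, 0.49]
contact_force: [-0.7, -0.5, -2.6]
width: 58.9
```

Run:
```python
from m import *
need((450,-35,18.5))
```

```text
t 12.15 p [448.1 -35.6  31. ] y [-0.043  0.999  0.   ] f [-0.002  0.    -1.   ] [-0.999 -0.043  0.002] F [-0.7 -0.5 -2.6] w 58.9
-> (450, -35, 18.5) tool shift [ 0.5 12.5 -2. ]
```

{"op": "jog_arm", "data": {
  "commands": [0,5,-1,0,0,0,1,0,4,0,0,0,0,1,0,2,0,0,0,0,1,0,0,0,0,0,0,1,0,0,0,0,0,0,1]
}}

```text
clock: 12.65
eef_pos: [451.0, -35.5, 21.8]
eef_rot: [0.489, 0.511, -0.511, -0.489]
contact_force: [-0.6, -0.3, -1.9]
width: 59.2
```

{"op": "jog_arm", "data": {
  "commands": [0,1,0,0,0,0,1,0,1,0,0,0,0,1,0,1,0,0,0,0,1,0,0,0,0,0,0,1,0,0,0,0,0,0,1]
}}

```text
clock: 13.15
eef_pos: [450.6, -35.5, 19.0]
eef_rot: [0.489, 0.511, -0.511, -0.489]
contact_force: [-3.1, -0.2, 6.8]
width: 59.2
```

Touchdown (upward force). Release, lift, look.

{"op": "jog_arm", "data": {
  "commands": [0,0,0,0,0,0,0,0,0,0,0,0,0,-1,0,0,0,0,0,0,-1,0,0,0,0,0,0,-1,0,0,0,0,0,0,-1]
}}

```text
clock: 13.65
eef_pos: [450.4, -35.4, 18.0]
eef_rot: [-0.489, -0.511, 0.511, 0.489]
contact_force: [-0.2, 0.1, 0.3]
width: 85.6
```

{"op": "jog_arm", "data": {
  "commands": [0,-20,0,0,0,0,-1,0,-40,0,0,0,0,-1,0,-40,0,0,0,0,-1,0,-30,0,0,0,0,-1,0,0,0,0,0,0,-1]
}}

```text
clock: 14.15
eef_pos: [453.8, -35.7, 152.5]
eef_rot: [0.491, 0.513, -0.509, -0.486]
contact_force: [0.2, 0.6, 0.0]
width: 85.0
```

```bash
cat >> m.py <<'E'
def look(name,roi_t=(80,140,400,320)):
    t=Cam("top");s=Cam("scene"); x0,y0,x1,y1=roi_t
    t.crop(x0,y0,x1,y1,min(800/(x1-x0),600/(y1-y0)),name+"t.png"); s.crop(80,90,360,320,2.6,name+"s.png")
    for st,c,_ in blobs(white(t),(95,150,310,260),60): print("T",st,c.round(1),t.at([c],62)[0].round(1))
    for st,c,_ in blobs(white(s),(160,110,340,260),40): print("S",st,c.round(1),s.at([c],62)[0].round(1))
    return t,s
E
python3 - <<'E'
from m import *
obs(); look("a")
E
```

```text
t 14.15 p [453.8 -35.7 152.5] y [-0.044  0.999 -0.001] f [ 0.009 -0.001 -1.   ] [-0.999 -0.044 -0.009] F [0.2 0.6 0. ] w 85.0
T [158 159  12  12 119] [163.7 164.7] [663.7 221.7  62. ]
T [223 196   7  47 132] [225.6 221.2] [493.2  34.   62. ]
T [235 199  32  32 719] [251.3 213.5] [515.9 -41.4  62. ]
T [228 200   7  38 118] [231.2 219.9] [497.1  17.6  62. ]
T [267 201   5  40 115] [269.1 221.6] [491.9 -93.5  62. ]
T [137 204  13  14 142] [143.3 210.5] [524.7 276.5  62. ]
T [106 206  13  13 135] [111.9 211.8] [520.9 369.2  62. ]
T [272 216   5  33 111] [274.1 231.4] [ 463.2 -107.7   62. ]
T [293 236  14  15 161] [299.4 242.5] [ 430.7 -181.1   62. ]
S [319 127  11   8  70] [324.2 130.4] [519.1 368.6  62. ]
S [302 141  12   8  77] [307.5 144.6] [522.6 276.   62. ]
S [325 175  12  10  94] [330.3 179.2] [670.1 214.8  62. ]
S [319 238  21  22  90] [329.6 249.5] [824.5  19.8  62. ]
S [325 244  15  16 104] [334.  253.8] [841.3  18.3  62. ]
S [207 250   9   9  51] [210.9 254.1] [ 605.9 -221.2   62. ]
```

View pics/at.png

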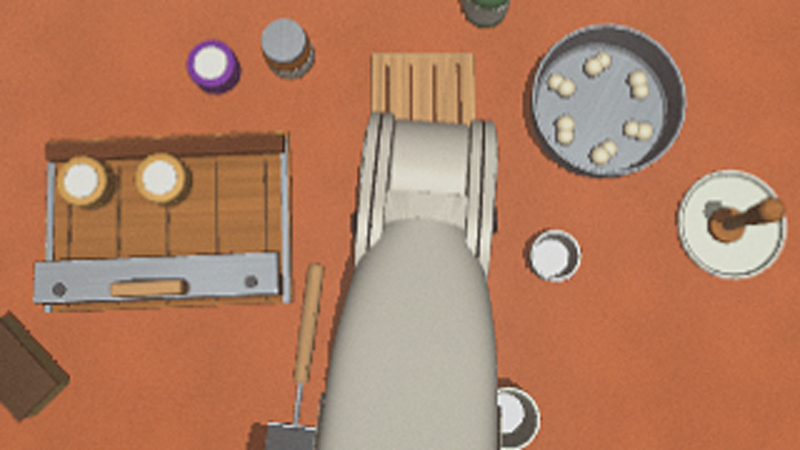

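View pics/as.png

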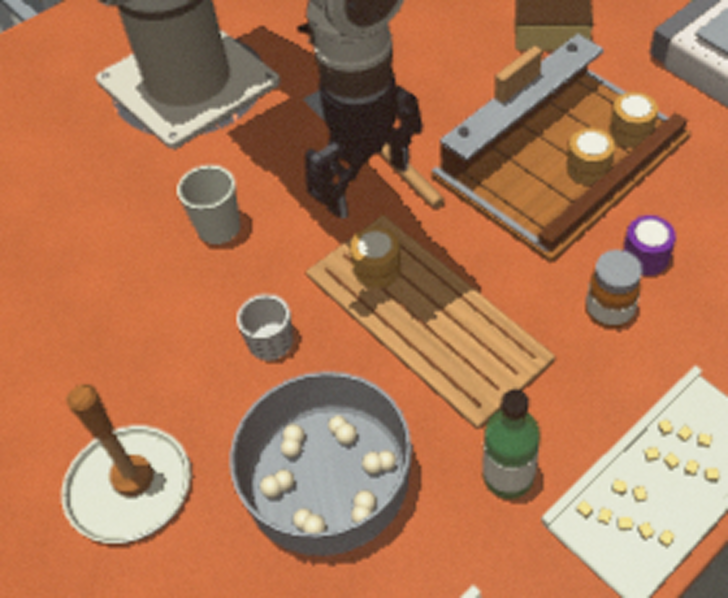

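{"op": "jog_arm", "data": {
  "commands": [44,0,-12,0,0,0,-1,44,0,-12,0,0,0,-1,44,0,-12,0,0,0,-1,44,0,-12,0,0,0,-1,44,0,-12,0,0,0,-1]
}}

```text
clock: 14.75
eef_pos: [499.6, 188.3, 145.9]
eef_rot: [-0.488, -0.51, 0.512, 0.49]
contact_force: [0.6, -1.3, -0.0]
width: 85.4
```

{"op": "jog_arm", "data": {
  "commands": [44,0,-12,0,0,0,-1,44,0,-10,0,0,0,-1,0,30,0,0,0,0,-1,0,20,0,0,0,0,-1,0,0,0,0,0,0,-1]
}}

```text
clock: 15.25
eef_pos: [514.9, 274.5, 92.3]
eef_rot: [-0.487, -0.507, 0.515, 0.49]
contact_force: [-0.6, -0.3, -0.3]
width: 85.2
```

Run:
```python
from m import *
need((523.5,276.3,18)); s=Cam("scene")
for st,c,_ in blobs(white(s),(160,110,340,260),40): print("S",st,c.round(1),s.at([c],62)[0].round(1))
```

```text
t 15.25 p [514.9 274.5  92.3] y [-0.045  0.999 -0.005] f [-0.01  -0.005 -1.   ] [-0.999 -0.045  0.01 ] F [-0.6 -0.3 -0.3] w 85.2
-> (523.5, 276.3, 18) tool shift [ 1.8 74.2 -9.4]
S [173 114  14  14  76] [179.3 120.1] [126.7  42.3  62. ]
S [319 127  11   8  66] [324.4 130.3] [519.  369.6  62. ]
S [325 175  12  10  92] [330.4 179.2] [670.2 214.9  62. ]
S [218 179  12  10  98] [223.5 183.6] [448.5 -35.2  62. ]
S [319 239  21  21  80] [329.6 249.8] [825.   19.1  62. ]
S [325 244  15  16 102] [334.  253.7] [841.1  18.3  62. ]
S [207 250   9   9  52] [210.8 254.1] [ 605.7 -221.3   62. ]
```

{"op": "jog_arm", "data": {
  "commands": [2,25,-7,0,0,0,-1,0,25,0,0,0,0,-1,0,20,0,0,0,0,-1,0,4,0,0,0,0,-1,0,0,0,0,0,0,-1]
}}

```text
clock: 15.8
eef_pos: [525.6, 277.7, 24.2]
eef_rot: [-0.489, -0.51, 0.511, 0.489]
contact_force: [-0.6, -0.8, 0.4]
width: 85.4
```

Run:
```python
from m import *
need((523.5,276.3,18)); s=Cam("scene");s.crop(230,80,360,190,6,"b.png")
```

```text
t 15.8 p [525.6 277.7  24.2] y [-0.043  0.999 -0.   ] f [-0.001 -0.    -1.   ] [-0.999 -0.043  0.001] F [-0.6 -0.8  0.4] w 85.4
-> (523.5, 276.3, 18) tool shift [-1.3  6.2  2.2]
```

View pics/b.png

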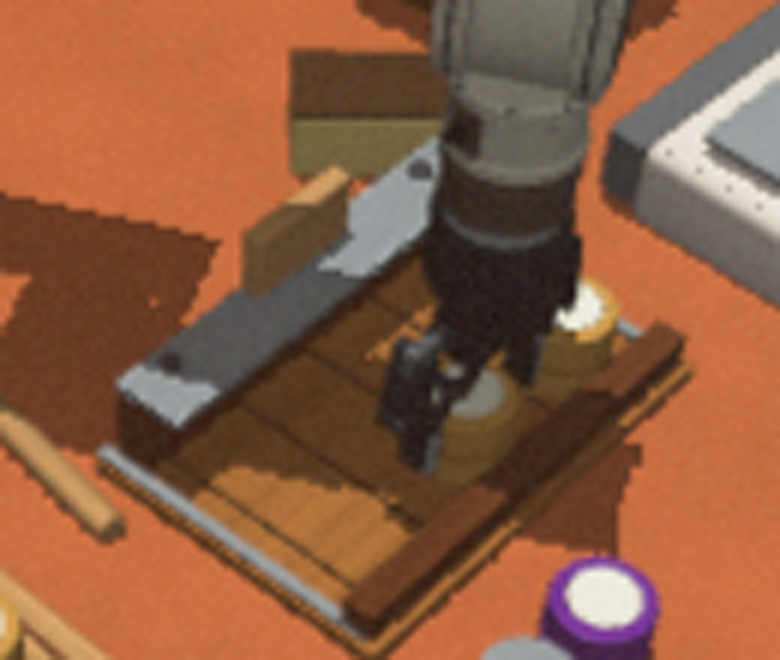

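{"op": "jog_arm", "data": {
  "commands": [-1,3,2,0,0,0,-1,0,2,0,0,0,0,1,0,0,0,0,0,0,1,0,0,0,0,0,0,1,0,0,0,0,0,0,1]
}}

```text
clock: 16.35
eef_pos: [524.2, 277.3, 19.9]
eef_rot: [0.489, 0.511, -0.51, -0.489]
contact_force: [-0.5, -0.6, 3.8]
width: 59.2
```

{"op": "jog_arm", "data": {
  "commands": [0,-10,0,0,0,0,1,0,-20,0,0,0,0,1,0,-30,0,0,0,0,1,0,-30,0,0,0,0,1,0,-20,0,0,0,0,1]
}}

```text
clock: 16.85
eef_pos: [524.3, 277.5, 131.7]
eef_rot: [0.489, 0.512, -0.51, -0.489]
contact_force: [1.1, 0.7, -1.5]
width: 59.3
```

Run:
```python
from m import *
need((540,-35,130),(540,-35,24))
```

```text
t 16.85 p [524.3 277.5 131.7] y [-0.044  0.999  0.001] f [ 0.002  0.001 -1.   ] [-0.999 -0.044 -0.002] F [ 1.1  0.7 -1.5] w 59.3
-> (540, -35, 130) tool shift [-312.8    1.3   -1.9]
-> (540, -35, 24) tool shift [-1.00e-01  1.06e+02  2.00e-01]
```

{"op": "jog_arm", "data": {
  "commands": [-20,0,0,0,0,0,1,-45,0,0,0,0,0,1,-45,0,0,0,0,0,1,-45,0,0,0,0,0,1,-45,0,0,0,0,0,1]
}}

```text
clock: 17.35
eef_pos: [532.1, 75.8, 129.4]
eef_rot: [-0.489, -0.511, 0.511, 0.489]
contact_force: [0.5, -0.1, -1.0]
width: 59.1
```

{"op": "jog_arm", "data": {
  "commands": [-45,0,0,0,0,0,1,-45,0,-2,0,0,0,1,-23,20,0,0,0,0,1,0,30,0,0,0,0,1,0,20,0,0,0,0,1]
}}

```text
clock: 17.85
eef_pos: [538.5, -36.8, 57.9]
eef_rot: [-0.489, -0.51, 0.51, 0.49]
contact_force: [0.5, -0.5, -1.7]
width: 59.1
```

Run:
```python
from m import *
need((540,-35,24))
```

```text
t 17.85 p [538.5 -36.8  57.9] y [-0.041  0.999  0.   ] f [-0.002  0.    -1.   ] [-0.999 -0.041  0.002] F [ 0.5 -0.5 -1.7] w 59.1
-> (540, -35, 24) tool shift [ 1.7 33.9 -1.6]
```

{"op": "jog_arm", "data": {
  "commands": [0,15,-1,0,0,0,1,0,12,0,0,0,0,1,0,5,0,0,0,0,1,0,2,0,0,0,0,1,0,0,0,0,0,0,1]
}}

```text
clock: 18.35
eef_pos: [540.8, -35.4, 25.5]
eef_rot: [0.489, 0.511, -0.511, -0.489]
contact_force: [0.1, 0.2, -2.0]
width: 59.1
```

{"op": "jog_arm", "data": {
  "commands": [0,1,0,0,0,0,1,0,1,0,0,0,0,1,0,1,0,0,0,0,1,0,1,0,0,0,0,1,0,0,0,0,0,0,1]
}}

```text
clock: 18.85
eef_pos: [540.4, -35.5, 21.0]
eef_rot: [-0.489, -0.511, 0.511, 0.489]
contact_force: [-0.3, -0.4, -0.9]
width: 59.0
```

{"op": "jog_arm", "data": {
  "commands": [0,1,0,0,0,0,1,0,0.5,0,0,0,0,1,0,0,0,0,0,0,1,0,0,0,0,0,0,0,0,0,0,0,0,0,-1]
}}

```text
clock: 19.35
eef_pos: [540.7, -35.5, 19.7]
eef_rot: [0.489, 0.511, -0.511, -0.489]
contact_force: [0.9, 1.0, 0.3]
width: 71.9
```

{"op": "jog_arm", "data": {
  "commands": [0,0,0,0,0,0,-1,0,0,0,0,0,0,-1,0,-20,0,0,0,0,-1,0,-40,0,0,0,0,-1,0,-40,0,0,0,0,-1]
}}

```text
clock: 19.85
eef_pos: [539.5, -35.5, 119.8]
eef_rot: [-0.488, -0.51, 0.511, 0.49]
contact_force: [0.8, -0.6, -0.6]
width: 85.7
```

{"op": "jog_arm", "data": {
  "commands": [44,-30,0,0,0,0,-1,44,0,0,0,0,0,-1,44,0,0,0,0,0,-1,44,0,0,0,0,0,-1,44,0,0,0,0,0,-1]
}}

```text
clock: 20.35
eef_pos: [530.8, 183.2, 148.0]
eef_rot: [0.489, 0.511, -0.511, -0.489]
contact_force: [0.3, 0.3, -0.1]
width: 85.1
```

Run:
```python
from m import *
need((520,369,100)); look("c")
```

```text
t 20.35 p [530.8 183.2 148. ] y [-0.044  0.999  0.   ] f [ 0.001  0.    -1.   ] [-0.999 -0.044 -0.001] F [ 0.3  0.3 -0.1] w 85.1
-> (520, 369, 100) tool shift [186.1  48.    2.7]
T [138 150  12  35  99] [143.3 168.3] [652.5 282.6  62. ]
T [143 150  14  39 116] [149.6 170.3] [646.3 263.3  62. ]
T [110 153  32  34 698] [125.3 168.7] [651.5 336.8  62. ]
T [103 159  11  39 104] [107.9 179.2] [619.  387.2  62. ]
T [160 159  10  12 100] [164.6 164.6] [663.8 219.   62. ]
T [102 182   8  23  64] [105.6 192.8] [577.8 391.5  62. ]
T [243 199  13  13 141] [248.9 205.1] [540.9 -34.5  62. ]
T [243 229  13  14 143] [249.  235.6] [450.9 -34.4  62. ]
T [293 236  14  15 160] [299.4 242.5] [ 430.6 -181.    62. ]
S [173 115  14  13  67] [179.5 120.7] [129.7  41.1  62. ]
S [319 127  11   8  70] [324.2 130.4] [519.1 368.6  62. ]
S [325 175  12  10  92] [330.4 179.2] [670.2 214.9  62. ]
S [218 179  12  10  98] [223.5 183.6] [448.5 -35.2  62. ]
S [238 196  12  10 105] [243.5 200.6] [539.  -35.4  62. ]
S [319 239  21  21  86] [329.7 249.5] [824.7  20.3  62. ]
S [325 244  15  16 102] [334.  253.8] [841.2  18.2  62. ]
S [207 250   9   9  44] [210.6 254. ] [ 605.  -221.3   62. ]
```

View pics/cs.png

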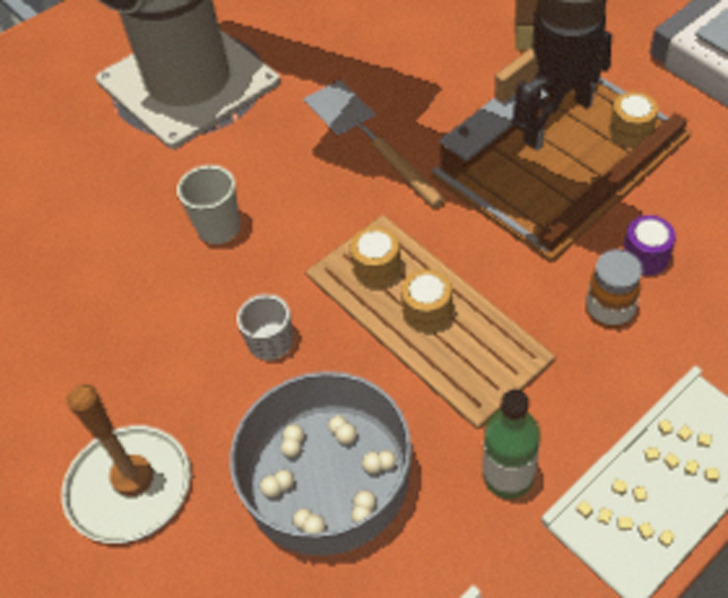

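{"op": "jog_arm", "data": {
  "commands": [44,0,1,0,0,0,-1,44,0,1,0,0,0,-1,44,0,1,0,0,0,-1,40,10,0,0,0,0,-1,14,35,0,0,0,0,-1]
}}

```text
clock: 20.95
eef_pos: [522.3, 372.6, 106.4]
eef_rot: [0.489, 0.515, -0.508, -0.488]
contact_force: [1.0, -0.3, 0.4]
width: 85.7
```

{"op": "jog_arm", "data": {
  "commands": [0,20,0,0,0,0,-1,0,0,0,0,0,0,-1,0,0,0,0,0,0,-1,0,0,0,0,0,0,-1,0,0,0,0,0,0,-1]
}}

```text
clock: 21.45
eef_pos: [521.1, 367.3, 84.8]
eef_rot: [0.489, 0.512, -0.509, -0.489]
contact_force: [0.6, -0.0, -0.7]
width: 85.6
```

Run:
```python
from m import *
need((520,369,20)); s=Cam("scene");s.crop(230,80,360,190,6,"d.png")
```

```text
t 21.45 p [521.1 367.3  84.8] y [-0.043  0.999  0.002] f [ 0.003  0.002 -1.   ] [-0.999 -0.043 -0.003] F [ 0.6 -0.  -0.7] w 85.6
-> (520, 369, 20) tool shift [ 1.7 64.8  1.3]
```

View pics/d.png

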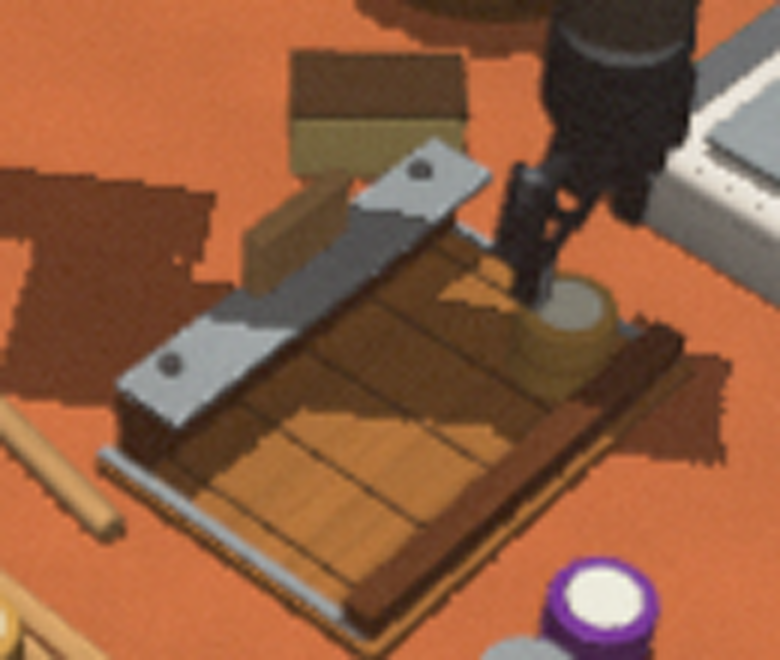

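{"op": "jog_arm", "data": {
  "commands": [2,20,1,0,0,0,-1,0,25,0,0,0,0,-1,0,15,0,0,0,0,-1,0,5,0,0,0,0,-1,0,0,0,0,0,0,1]
}}

```text
clock: 22.0
eef_pos: [518.7, 368.9, 17.7]
eef_rot: [-0.489, -0.511, 0.511, 0.489]
contact_force: [0.3, -0.7, 0.2]
width: 73.3
```

{"op": "jog_arm", "data": {
  "commands": [0,0,0,0,0,0,1,0,0,0,0,0,0,1,0,0,0,0,0,0,1,0,0,0,0,0,0,1,0,-10,0,0,0,0,1]
}}

```text
clock: 22.5
eef_pos: [517.6, 368.5, 26.8]
eef_rot: [-0.489, -0.51, 0.512, 0.489]
contact_force: [-0.6, 0.0, -1.8]
width: 58.9
```

{"op": "jog_arm", "data": {
  "commands": [0,-20,0,0,0,0,1,0,-30,0,0,0,0,1,0,-30,0,0,0,0,1,0,-20,0,0,0,0,1,0,0,0,0,0,0,1]
}}

```text
clock: 23.0
eef_pos: [520.4, 370.6, 131.7]
eef_rot: [0.489, 0.513, -0.509, -0.489]
contact_force: [0.5, 1.3, -0.5]
width: 59.1
```

Run:
```python
from m import *
need((630,-35,130),(630,-35,26))
s=Cam("scene");print(s.at([(276,277)],0))
```

```text
t 23.0 p [520.4 370.6 131.7] y [-0.044  0.999  0.004] f [ 0.005  0.004 -1.   ] [-0.999 -0.044 -0.006] F [ 0.5  1.3 -0.5] w 59.1
-> (630, -35, 130) tool shift [-410.     0.7  -91.7]
-> (630, -35, 26) tool shift [ -0.4 104.    0.6]
[[ 759.35787817 -121.60206816    0.        ]]
```

{"op": "jog_arm", "data": {
  "commands": [-25,0,-5,0,0,0,1,-45,0,-10,0,0,0,1,-45,0,-10,0,0,0,1,-45,0,-10,0,0,0,1,-45,0,-10,0,0,0,1]
}}

```text
clock: 23.55
eef_pos: [571.3, 164.4, 125.3]
eef_rot: [-0.488, -0.51, 0.512, 0.49]
contact_force: [0.7, 1.1, -1.2]
width: 58.9
```

{"op": "jog_arm", "data": {
  "commands": [-45,0,-10,0,0,0,1,-45,0,-10,0,0,0,1,-45,0,-10,0,0,0,1,-45,0,-10,0,0,0,1,-25,0,-7,0,0,0,1]
}}

```text
clock: 24.05
eef_pos: [627.4, -40.1, 125.1]
eef_rot: [-0.489, -0.509, 0.511, 0.491]
contact_force: [-0.1, 0.2, -2.3]
width: 58.9
```

{"op": "jog_arm", "data": {
  "commands": [0,20,0,0,0,0,1,0,25,0,0,0,0,1,0,25,0,0,0,0,1,0,15,0,0,0,0,1,0,5,0,0,0,0,1]
}}

```text
clock: 24.55
eef_pos: [624.9, -36.2, 33.0]
eef_rot: [-0.487, -0.509, 0.513, 0.491]
contact_force: [0.4, -0.9, -1.6]
width: 59.4
```

Run:
```python
from m import *
need((630,-35,21))
```

```text
t 24.55 p [624.9 -36.2  33. ] y [-0.044  0.999  0.001] f [-0.009  0.001 -1.   ] [-0.999 -0.044  0.009] F [ 0.4 -0.9 -1.6] w 59.4
-> (630, -35, 21) tool shift [ 0.9 11.9 -5.3]
```

{"op": "jog_arm", "data": {
  "commands": [0,5,0,0,0,0,1,0,1,0,0,0,0,1,0,1,0,0,0,0,1,0,0,0,0,0,0,1,0,0,0,0,0,0,1]
}}

```text
clock: 25.05
eef_pos: [629.2, -36.3, 31.6]
eef_rot: [0.489, 0.511, -0.511, -0.488]
contact_force: [-0.7, 0.8, -2.3]
width: 59.3
```

{"op": "jog_arm", "data": {
  "commands": [0,4,0,0,0,0,1,0,4,0,0,0,0,1,0,2,0,0,0,0,1,0,0,0,0,0,0,1,0,0,0,0,0,0,1]
}}

```text
clock: 25.55
eef_pos: [628.5, -36.3, 20.6]
eef_rot: [-0.489, -0.511, 0.511, 0.489]
contact_force: [-0.0, 0.0, -1.7]
width: 59.2
```

{"op": "jog_arm", "data": {
  "commands": [0,1,0,0,0,0,1,0,0.5,0,0,0,0,1,0,0,0,0,0,0,1,0,0,0,0,0,0,1,0,0,0,0,0,0,1]
}}

```text
clock: 26.05
eef_pos: [628.7, -36.4, 19.4]
eef_rot: [0.489, 0.511, -0.511, -0.489]
contact_force: [0.7, 0.2, -1.5]
width: 59.0
```

{"op": "jog_arm", "data": {
  "commands": [0,1,0,0,0,0,1,0,0.5,0,0,0,0,1,0,0,0,0,0,0,1,0,0,0,0,0,0,1,0,0,0,0,0,0,1]
}}

```text
clock: 26.55
eef_pos: [628.7, -36.4, 19.4]
eef_rot: [0.489, 0.511, -0.511, -0.489]
contact_force: [-3.4, -0.2, 6.7]
width: 59.0
```

{"op": "jog_arm", "data": {
  "commands": [0,0,0,0,0,0,0,0,0,0,0,0,0,-1,0,0,0,0,0,0,-1,0,0,0,0,0,0,-1,0,-20,0,0,0,0,-1]
}}

```text
clock: 27.05
eef_pos: [626.0, -36.1, 34.7]
eef_rot: [-0.487, -0.509, 0.512, 0.491]
contact_force: [-0.2, 0.2, -0.6]
width: 85.4
```

{"op": "jog_arm", "data": {
  "commands": [0,-40,0,0,0,0,-1,0,-40,0,0,0,0,-1,0,-30,40,0,0,0,-1,0,0,45,0,0,0,-1,0,0,45,0,0,0,-1]
}}

```text
clock: 27.55
eef_pos: [498.5, -42.1, 148.9]
eef_rot: [0.49, 0.512, -0.51, -0.488]
contact_force: [-0.2, -0.9, 0.5]
width: 85.4
```

{"op": "jog_arm", "data": {
  "commands": [0,0,45,0,0,0,-1,0,0,45,0,0,0,-1,0,0,45,0,0,0,-1,0,0,0,0,0,0,-1,0,0,0,0,0,0,-1]
}}

```text
clock: 28.05
eef_pos: [363.3, -48.0, 148.1]
eef_rot: [0.489, 0.511, -0.51, -0.489]
contact_force: [0.5, -0.0, 0.1]
width: 85.0
```

Run:
```python
from m import *
t,s=look("e")
for c,roi in ((t,(285,228,320,260)),(s,(165,195,205,235))):
  for st,ce,m in blobs(nottable(c),roi,100):
    print(st,ce,c.at([ce],52),c.at([ce],27))
need((432,-188,120))
t.crop(280,225,325,260,10,"et2.png");s.crop(160,195,205,235,10,"es2.png")
```

```text
T [158 159  12  12 122] [163.5 164.7] [663.7 222.1  62. ]
T [243 169  13  14 132] [249.1 175.5] [630.3 -35.2  62. ]
T [243 199  13  13 141] [248.9 205.1] [540.9 -34.5  62. ]
T [293 236  14  15 162] [299.4 242.5] [ 430.8 -181.    62. ]
T [245 250  30  10 212] [258.4 255.9] [392.6 -61.6  62. ]
S [325 175  12  10  92] [330.4 179.2] [670.2 214.9  62. ]
S [238 196  13  10 106] [243.6 200.6] [539.1 -35.3  62. ]
S [258 213  14  12 122] [264.6 218.7] [628.5 -36.2  62. ]
S [319 239  21  21  84] [329.8 249.4] [824.8  20.5  62. ]
S [325 244  15  16 102] [334.  253.8] [841.2  18.3  62. ]
S [207 250   9   9  54] [210.9 254.2] [ 606.1 -221.2   62. ]
[291 231  22  22 370] [301.35945946 242.0027027 ] [[ 432.87957376 -187.99481903   52.        ]] [[ 434.58954262 -191.22599417   27.        ]]
[171 203  22  26 451] [181.99334812 215.05099778] [[ 444.10268372 -195.60055442   52.        ]] [[ 428.46004463 -188.32135403   27.        ]]
t 28.15 p [365.5 -48.1 148.4] y [-0.044  0.999 -0.   ] f [ 0.003 -0.    -1.   ] [-0.999 -0.044 -0.003] F [ 0.   0.4 -0.2] w 85.4
-> (432, -188, 120) tool shift [-142.7   28.6  -60.2]
```

View pics/et.png

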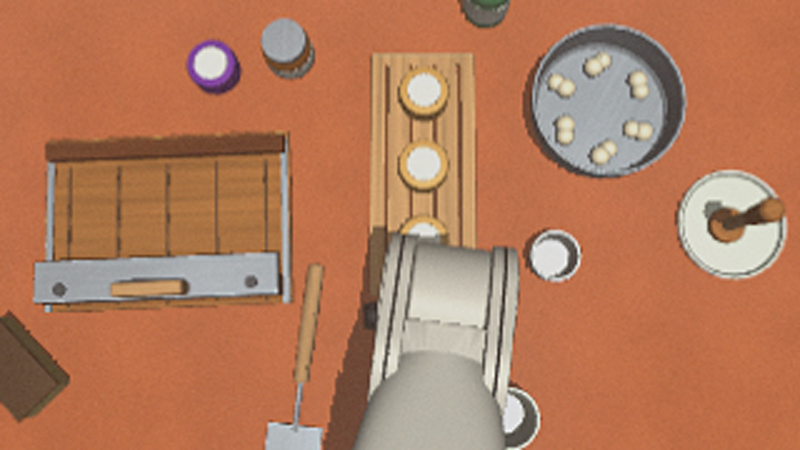

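View pics/es.png

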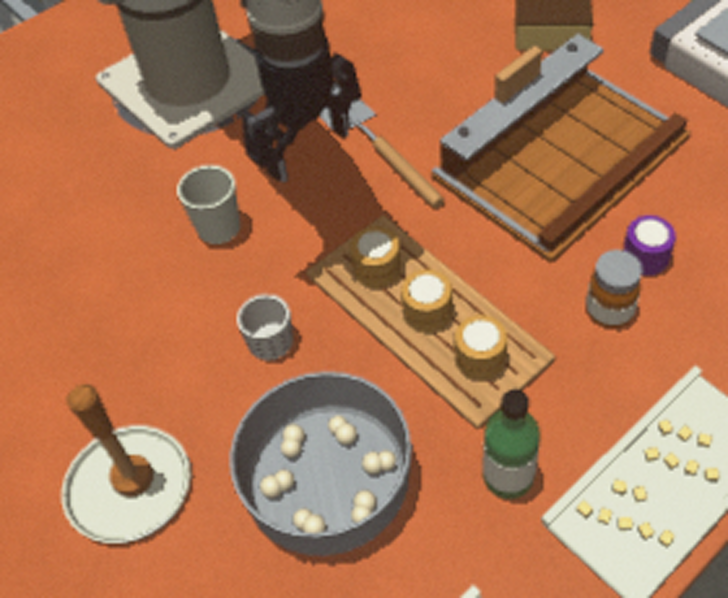

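View pics/et2.png

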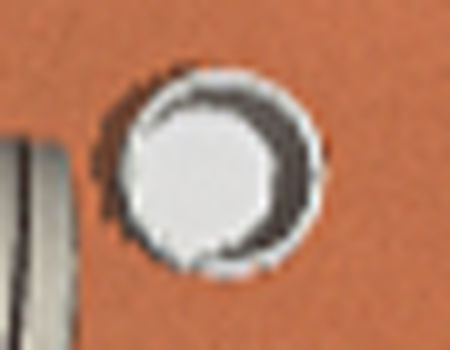

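View pics/es2.png

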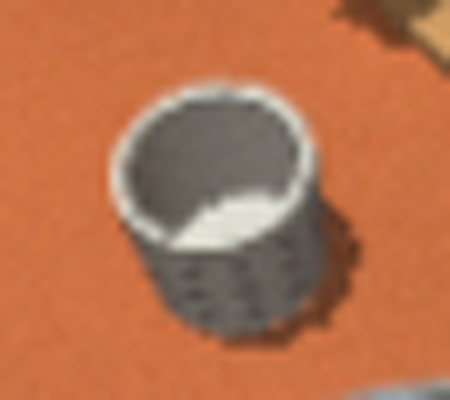

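Run:
```python
from m import *
t=Cam("top");s=Cam("scene")
print(t.at([(302.4,242.3)],55),s.at([(181.4,211.5)],55),tri(t,(302.4,242.3),s,(181.4,211.5)))
need((433,-190,90))
```

```text
[[ 431.80214164 -190.63389051   55.        ]] [[ 434.83458336 -189.96949929   55.        ]] (array([ 432.53150123, -190.06270777,   52.34024743]), np.float64(2.1389666762238475))
t 28.25 p [365.5 -48.  148.1] y [-0.044  0.999 -0.   ] f [ 0.001 -0.    -1.   ] [-0.999 -0.044 -0.001] F [-0.1 -0.5  0.1] w 85.2
-> (433, -190, 90) tool shift [-144.8   58.2  -61.1]
```

{"op": "jog_arm", "data": {
  "commands": [-36,0,-15,0,0,0,-1,-36,0,-15,0,0,0,-1,-36,20,-15,0,0,0,-1,-36,20,-15,0,0,0,-1,0,17,0,0,0,0,-1]
}}

```text
clock: 28.75
eef_pos: [433.9, -193.6, 89.7]
eef_rot: [0.491, 0.51, -0.51, -0.488]
contact_force: [0.1, 0.7, -0.1]
width: 85.6
```

{"op": "jog_arm", "data": {
  "commands": [0,0,0,0,0,0,-1,0,0,0,0,0,0,-1,0,0,0,0,0,0,-1,0,0,0,0,0,0,-1,0,0,0,0,0,0,-1]
}}

```text
clock: 29.25
eef_pos: [430.7, -188.9, 91.8]
eef_rot: [0.489, 0.511, -0.511, -0.488]
contact_force: [0.5, 1.0, 1.3]
width: 85.7
```

Run:
```python
from m import *
need((433,-189.5,10)); s=Cam("scene");s.crop(130,150,240,250,6,"f.png")
```

```text
t 29.25 p [ 430.7 -188.9   91.8] y [-0.045  0.999 -0.001] f [ 0.002 -0.001 -1.   ] [-0.999 -0.045 -0.002] F [0.5 1.  1.3] w 85.7
-> (433, -189.5, 10) tool shift [-0.6 81.8 -2.1]
```

View pics/f.png

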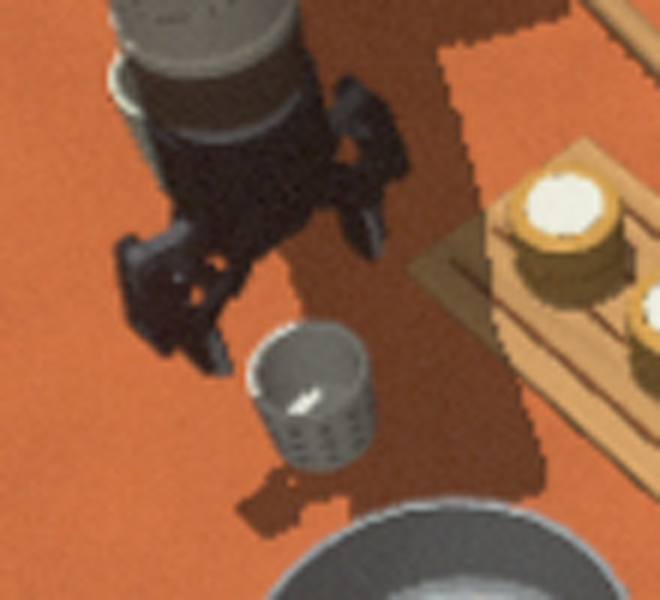

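{"op": "jog_arm", "data": {
  "commands": [0,25,-2,0,0,0,-1,0,25,0,0,0,0,-1,0,20,0,0,0,0,-1,0,8,0,0,0,0,-1,0,3,0,0,0,0,-1]
}}

```text
clock: 29.8
eef_pos: [431.7, -188.8, 9.4]
eef_rot: [-0.488, -0.511, 0.511, 0.489]
contact_force: [0.4, -0.3, 0.6]
width: 85.2
```

{"op": "jog_arm", "data": {
  "commands": [0,0,0,0,0,0,1,0,0,0,0,0,0,1,0,0,0,0,0,0,1,0,0,0,0,0,0,1,0,0,0,0,0,0,1],
  "force": 35
}}

```text
clock: 30.3
eef_pos: [433.1, -189.5, 11.1]
eef_rot: [0.49, 0.511, -0.51, -0.488]
contact_force: [-1.0, 0.6, 6.8]
width: 57.2
```

{"op": "jog_arm", "data": {
  "commands": [0,-10,0,0,0,0,1,0,-20,0,0,0,0,1,0,-30,0,0,0,0,1,0,-40,0,0,0,0,1,0,-30,0,0,0,0,1]
}}

```text
clock: 30.8
eef_pos: [432.4, -189.3, 142.5]
eef_rot: [0.49, 0.511, -0.511, -0.488]
contact_force: [0.9, -0.5, -0.5]
width: 57.8
```

Run:
```python
from m import *
need((500,277,130),(500,277,27)); s=Cam("scene");s.crop(130,120,240,220,6,"g.png")
```

```text
t 30.8 p [ 432.4 -189.3  142.5] y [-0.044  0.999 -0.001] f [ 0.002 -0.001 -1.   ] [-0.999 -0.044 -0.002] F [ 0.9 -0.5 -0.5] w 57.8
-> (500, 277, 130) tool shift [462.9  12.2 -87.9]
-> (500, 277, 27) tool shift [1.00e-01 1.03e+02 2.00e-01]
```

View pics/g.png

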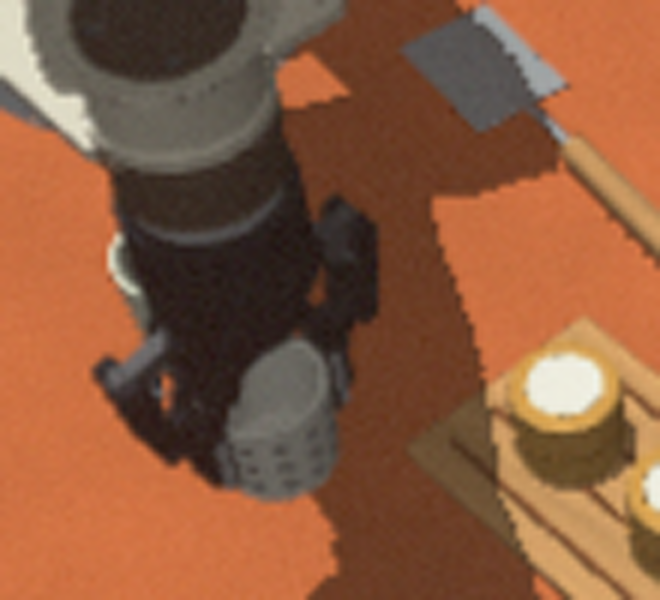

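{"op": "jog_arm", "data": {
  "commands": [20,0,-5,0,0,0,1,42,0,-8,0,0,0,1,44,0,-8,0,0,0,1,44,0,-8,0,0,0,1,44,0,-8,0,0,0,1]
}}

```text
clock: 31.35
eef_pos: [460.5, 7.9, 140.3]
eef_rot: [0.489, 0.511, -0.511, -0.489]
contact_force: [1.2, 0.2, -0.8]
width: 57.6
```

{"op": "jog_arm", "data": {
  "commands": [44,0,-8,0,0,0,1,44,0,-8,0,0,0,1,44,0,-8,0,0,0,1,44,0,-8,0,0,0,1,44,0,-8,0,0,0,1]
}}

```text
clock: 31.85
eef_pos: [490.7, 229.7, 140.2]
eef_rot: [0.489, 0.511, -0.511, -0.489]
contact_force: [1.2, -0.2, -1.5]
width: 57.5
```

{"op": "jog_arm", "data": {
  "commands": [32,5,-8,0,0,0,1,17,10,0,0,0,0,1,0,25,0,0,0,0,1,0,25,0,0,0,0,1,0,20,0,0,0,0,1]
}}

```text
clock: 32.35
eef_pos: [495.4, 276.2, 52.9]
eef_rot: [-0.489, -0.51, 0.512, 0.489]
contact_force: [-0.1, -1.0, -0.3]
width: 57.7
```

{"op": "jog_arm", "data": {
  "commands": [0,8,0,0,0,0,1,0,4,0,0,0,0,1,0,0,0,0,0,0,1,0,0,0,0,0,0,1,0,0,0,0,0,0,1]
}}

```text
clock: 32.85
eef_pos: [497.6, 277.5, 44.0]
eef_rot: [0.489, 0.512, -0.51, -0.489]
contact_force: [0.6, -0.2, -1.0]
width: 57.2
```

Run:
```python
from m import *
need((498,277,23)); s=Cam("scene");s.crop(230,80,360,190,6,"i.png")
```

```text
t 32.85 p [497.6 277.5  44. ] y [-0.044  0.999  0.001] f [ 0.002  0.001 -1.   ] [-0.999 -0.044 -0.002] F [ 0.6 -0.2 -1. ] w 57.2
-> (498, 277, 23) tool shift [-0.6 21.  -0.3]
```

View pics/i.png

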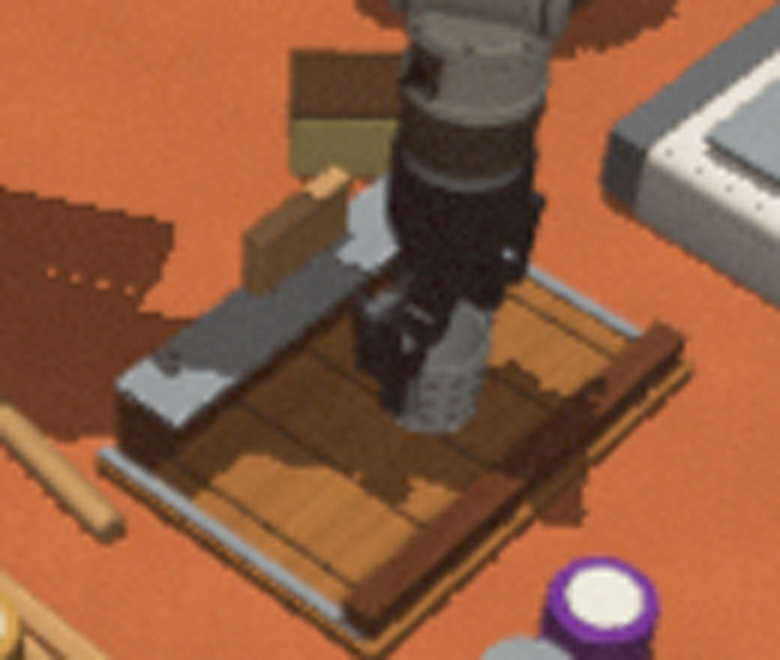

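{"op": "jog_arm", "data": {
  "commands": [0,8,0,0,0,0,1,0,6,0,0,0,0,1,0,3,0,0,0,0,1,0,1,0,0,0,0,1,0,0,0,0,0,0,1]
}}

```text
clock: 33.4
eef_pos: [496.4, 277.0, 24.3]
eef_rot: [-0.489, -0.511, 0.511, 0.489]
contact_force: [0.9, 0.4, -1.1]
width: 57.7
```

{"op": "jog_arm", "data": {
  "commands": [0,1,0,0,0,0,1,0,1,0,0,0,0,1,0,0,0,0,0,0,1,0,0,0,0,0,0,1,0,0,0,0,0,0,1]
}}

```text
clock: 33.9
eef_pos: [497.0, 277.3, 23.2]
eef_rot: [0.489, 0.511, -0.511, -0.489]
contact_force: [0.0, -0.6, 2.4]
width: 57.3
```

{"op": "jog_arm", "data": {
  "commands": [0,0,0,0,0,0,0,0,0,0,0,0,0,-1,0,0,0,0,0,0,-1,0,0,0,0,0,0,-1,0,-20,0,0,0,0,-1]
}}

```text
clock: 34.4
eef_pos: [494.4, 275.9, 40.1]
eef_rot: [-0.488, -0.509, 0.513, 0.49]
contact_force: [0.1, -1.0, 0.1]
width: 85.4
```

{"op": "jog_arm", "data": {
  "commands": [0,-40,0,0,0,0,-1,0,-45,0,0,0,0,-1,-40,-45,0,0,0,0,-1,-45,-20,0,0,0,0,-1,-45,-20,0,0,0,0,-1]
}}

```text
clock: 34.9
eef_pos: [502.4, 153.4, 206.7]
eef_rot: [0.489, 0.512, -0.511, -0.488]
contact_force: [1.0, -0.7, 0.1]
width: 85.4
```

{"op": "jog_arm", "data": {
  "commands": [-45,-20,5,0,0,0,-1,-45,-20,10,0,0,0,-1,-45,-10,10,0,0,0,-1,-45,0,10,0,0,0,-1,-45,0,10,0,0,0,-1]
}}

```text
clock: 35.4
eef_pos: [466.7, -74.2, 255.7]
eef_rot: [0.489, 0.511, -0.511, -0.488]
contact_force: [1.1, -0.2, -0.4]
width: 85.8
```

Run:
```python
from m import *
obs();t,s=look("j")
s.crop(95,225,165,310,7,"s5.png")
```

```text
t 35.4 p [466.7 -74.2 255.7] y [-0.044  0.999 -0.   ] f [ 0.002 -0.    -1.   ] [-0.999 -0.044 -0.002] F [ 1.1 -0.2 -0.4] w 85.8
T [158 159  12  12 118] [163.7 164.7] [663.7 221.6  62. ]
T [231 166  13  13 131] [237.  171.7] [642.    1.2  62. ]
T [243 172  12  57 221] [248.5 200.3] [555.1 -33.1  62. ]
T [249 173  12  55 231] [254.9 200.5] [554.6 -52.1  62. ]
T [260 176  37  32 817] [278.1 190.9] [ 583.4 -121.3   62. ]
T [293 178  11  58 223] [298. 207.] [ 535.2 -179.3   62. ]
T [299 179  11  58 245] [304.2 208.3] [ 531.  -197.4   62. ]
T [ 248  204   47   56 1578] [272.7 234.4] [ 454.4 -103.5   62. ]
T [140 214  12  15 133] [145.5 220.8] [494.1 268.7  62. ]
S [325 175  12  10  92] [330.4 179.2] [670.2 214.9  62. ]
S [270 208  13  12 117] [276.2 213.6] [639.7   0.8  62. ]
S [319 238  21  22  89] [329.6 249.5] [824.5  20.   62. ]
S [325 244  15  16 103] [334.  253.8] [841.2  18.3  62. ]
S [207 250   9   9  53] [210.9 254.2] [ 606.1 -221.2   62. ]
```

View pics/jt.png

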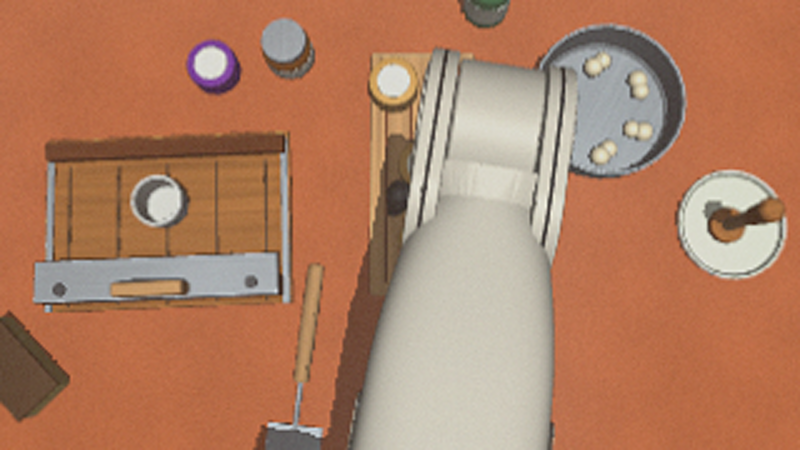

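View pics/js.png

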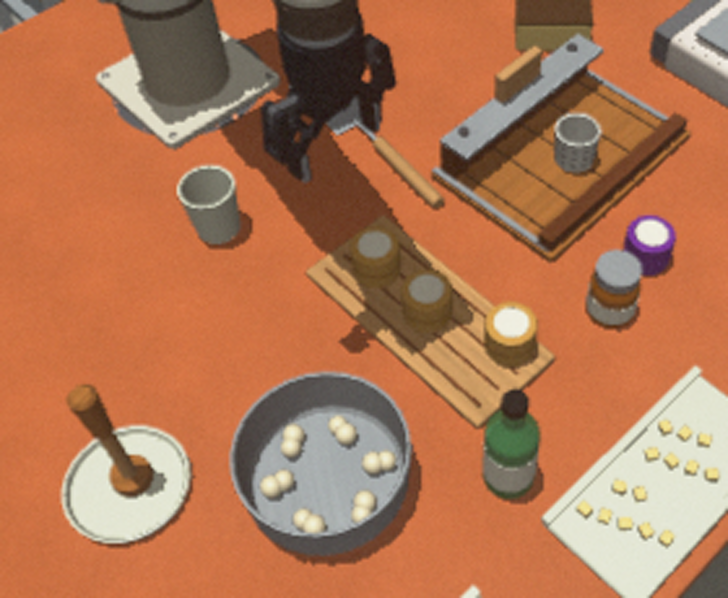

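{"op": "jog_arm", "data": {
  "commands": [15,0,-35,0,0,0,-1,14,25,-36,0,0,0,-1,14,35,-36,0,0,0,-1,14,35,-36,0,0,0,-1,10,35,-34,0,0,0,-1]
}}

```text
clock: 36.0
eef_pos: [639.5, 3.0, 126.6]
eef_rot: [0.489, 0.511, -0.511, -0.489]
contact_force: [-0.0, -0.2, 0.7]
width: 85.3
```

{"op": "jog_arm", "data": {
  "commands": [0,20,0,0,0,0,-1,0,0,0,0,0,0,-1,0,0,0,0,0,0,-1,0,0,0,0,0,0,-1,0,0,0,0,0,0,-1]
}}

```text
clock: 36.5
eef_pos: [639.1, 0.8, 110.7]
eef_rot: [0.49, 0.512, -0.51, -0.488]
contact_force: [-0.3, 0.4, -0.2]
width: 85.4
```

Run:
```python
from m import *
need((640.5,1,18)); s=Cam("scene");s.crop(200,150,320,240,6,"k.png")
```

```text
t 36.5 p [639.1   0.8 110.7] y [-0.043  0.999 -0.   ] f [ 0.004  0.    -1.   ] [-0.999 -0.043 -0.004] F [-0.3  0.4 -0.2] w 85.4
-> (640.5, 1, 18) tool shift [ 0.2 92.7 -1. ]
```

View pics/k.png

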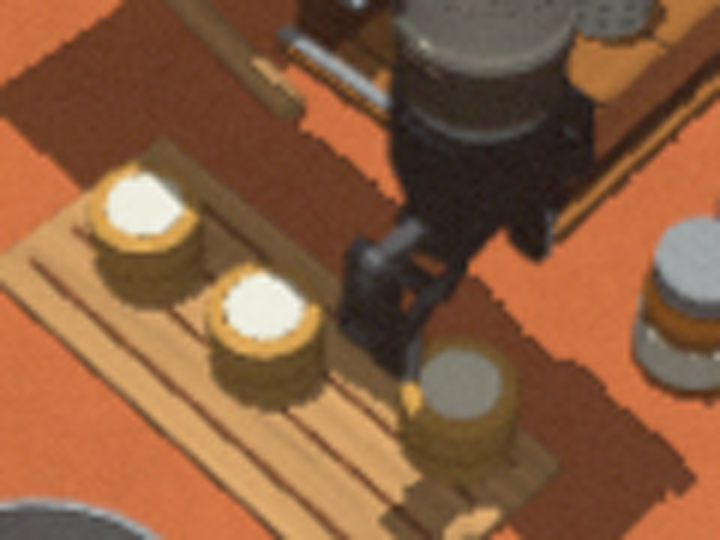

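{"op": "jog_arm", "data": {
  "commands": [0,25,-1,0,0,0,-1,0,30,0,0,0,0,-1,0,25,0,0,0,0,-1,0,10,0,0,0,0,-1,0,2,0,0,0,0,-1]
}}

```text
clock: 37.05
eef_pos: [638.4, 0.8, 15.5]
eef_rot: [-0.489, -0.51, 0.511, 0.489]
contact_force: [0.2, 0.2, 0.1]
width: 85.7
```

{"op": "jog_arm", "data": {
  "commands": [0,0,0,0,0,0,1,0,0,0,0,0,0,1,0,0,0,0,0,0,1,0,0,0,0,0,0,1,0,0,0,0,0,0,1],
  "force": 45
}}

```text
clock: 37.55
eef_pos: [640.8, 0.9, 18.1]
eef_rot: [0.49, 0.512, -0.51, -0.488]
contact_force: [-1.0, -1.6, 6.2]
width: 59.2
```

{"op": "jog_arm", "data": {
  "commands": [0,-4,0,0,0,0,1,0,-8,0,0,0,0,1,-5,-8,0,0,0,0,1,-12,0,4,0,0,0,1,-12,0,4,0,0,0,1]
}}

```text
clock: 38.05
eef_pos: [632.3, -29.3, 36.2]
eef_rot: [-0.489, -0.511, 0.511, 0.489]
contact_force: [-0.1, -0.2, -2.3]
width: 59.0
```

{"op": "jog_arm", "data": {
  "commands": [-7,0,4,0,0,0,1,0,0,0,0,0,0,1,0,8,0,0,0,0,1,0,7,0,0,0,0,1,0,3,0,0,0,0,1]
}}

```text
clock: 38.55
eef_pos: [628.1, -35.2, 18.1]
eef_rot: [-0.489, -0.511, 0.511, 0.489]
contact_force: [-8.5, 0.1, 19.2]
width: 59.5
```

Run:
```python
from m import *
need((630,-35,19))
```

```text
t 38.55 p [628.1 -35.2  18.1] y [-0.044  0.999 -0.   ] f [-0.001 -0.    -1.   ] [-0.999 -0.044  0.001] F [-8.5  0.1 19.2] w 59.5
-> (630, -35, 19) tool shift [ 0.1 -0.9 -1.9]
```

{"op": "jog_arm", "data": {
  "commands": [0,-1,0,0,0,0,1,0,-0.5,0,0,0,0,0,0,0,0,0,0,0,-1,0,0,0,0,0,0,-1,0,0,0,0,0,0,-1]
}}

```text
clock: 39.05
eef_pos: [628.9, -35.4, 19.5]
eef_rot: [0.489, 0.511, -0.511, -0.489]
contact_force: [-0.1, 0.5, 0.5]
width: 85.4
```

{"op": "jog_arm", "data": {
  "commands": [0,-20,0,0,0,0,-1,0,-40,0,0,0,0,-1,0,-45,0,0,0,0,-1,0,-45,20,0,0,0,-1,0,-40,40,0,0,0,-1]
}}

```text
clock: 39.55
eef_pos: [575.2, -37.9, 207.5]
eef_rot: [0.49, 0.512, -0.51, -0.488]
contact_force: [-0.4, -0.1, 0.6]
width: 85.6
```

{"op": "jog_arm", "data": {
  "commands": [-20,-20,40,0,0,0,-1,-45,-20,0,0,0,0,-1,-45,-10,0,0,0,0,-1,-45,0,10,0,0,0,-1,-45,0,10,0,0,0,-1]
}}

```text
clock: 40.05
eef_pos: [522.2, -242.0, 255.8]
eef_rot: [0.49, 0.511, -0.511, -0.488]
contact_force: [0.9, 0.1, -0.2]
width: 85.5
```

{"op": "jog_arm", "data": {
  "commands": [-45,0,10,0,0,0,-1,-45,0,10,0,0,0,-1,0,0,0,0,0,0,-1,0,0,0,0,0,0,-1,0,0,0,0,0,0,-1]
}}

```text
clock: 40.55
eef_pos: [506.2, -330.4, 254.7]
eef_rot: [0.489, 0.511, -0.511, -0.489]
contact_force: [-0.6, -0.5, -0.2]
width: 85.3
```

Run:
```python
from m import *
obs();t,s=look("l")
s.crop(95,225,165,310,7,"s5.png");t.crop(345,205,405,255,10,"t5.png")
```

```text
t 40.55 p [ 506.2 -330.4  254.7] y [-0.044  0.999  0.001] f [-0.  0. -1.] [-0.999 -0.044  0.   ] F [-0.6 -0.5 -0.2] w 85.3
T [158 159  12  13 127] [163.6 164.7] [663.6 222.   62. ]
T [243 170  13  13 134] [248.8 175.8] [629.5 -34.1  62. ]
T [243 199  13  13 142] [249.  205.1] [540.8 -34.6  62. ]
T [139 214  13  16 144] [145.4 221.1] [493.4 268.9  62. ]
T [243 229  13  14 148] [249.  235.8] [450.5 -34.6  62. ]
S [324 174  13  11  97] [330.3 179.1] [669.8 215.   62. ]
S [218 179  12  10  98] [223.5 183.6] [448.5 -35.2  62. ]
S [237 196  14  10 108] [243.6 200.6] [539.1 -35.2  62. ]
S [259 213  13  12 120] [264.9 218.2] [627.8 -34.2  62. ]
S [318 238  22  22  99] [329.5 249.5] [824.1  19.7  62. ]
S [325 244  15  16 105] [334.  253.8] [841.3  18.2  62. ]
S [206 250  10   9  58] [210.8 254.1] [ 605.6 -221.2   62. ]
```

View pics/lt.png

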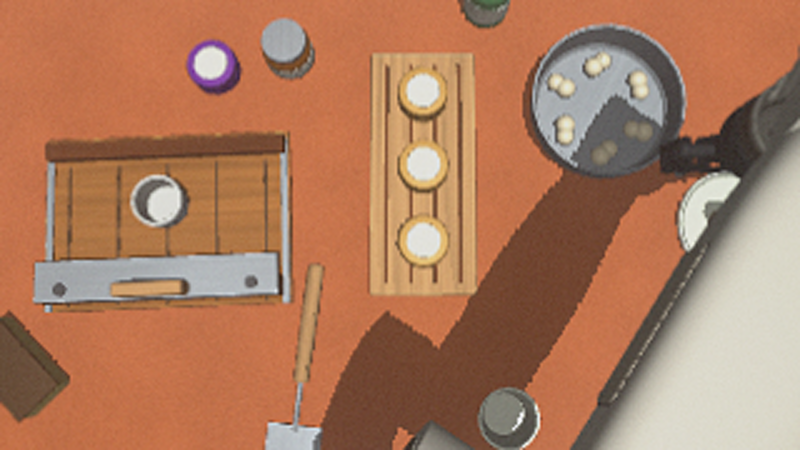

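View pics/ls.png

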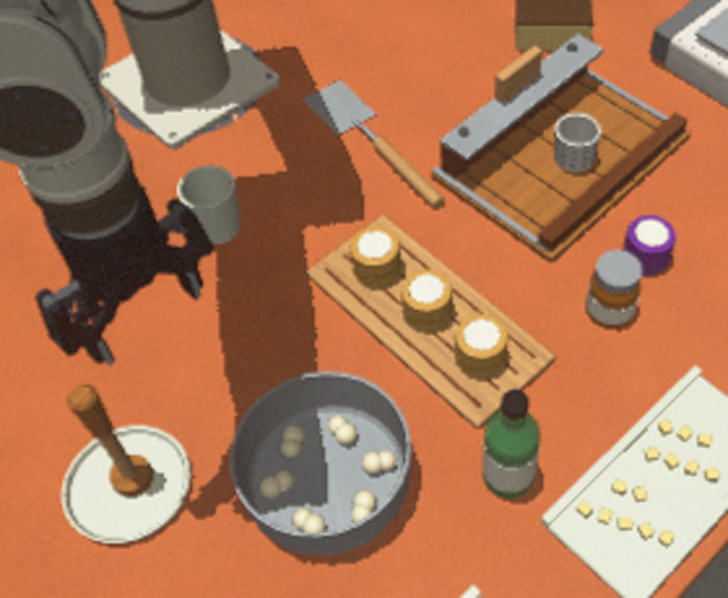

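Run:
```python
from m import *
t=Cam("top");s=Cam("scene")
a=(389.0,224.2);b=(112.4,243.0)
print(t.at([a],191),s.at([b],191),tri(t,a,s,b))
f=(345+26,205+25.2); g=(95+248/7,225+337/7)
print(t.at([f],20),s.at([g],17))
print("dish",t.at([(372.3,229.8)],13))
need((470,-408,260))
```

```text
[[ 469.3364222  -403.07080667  191.        ]] [[ 477.55679183 -403.39289112  191.        ]] (array([ 470.94848308, -404.16819794,  182.9931709 ]), np.float64(3.4419768337857026))
[[ 470.02520837 -404.76703247   20.        ]] [[ 473.73397266 -404.77114214   17.        ]]
dish [[ 471.90266084 -410.89968431   13.        ]]
t 40.75 p [ 506.7 -329.8  255.1] y [-0.046  0.999 -0.   ] f [ 0. -0. -1.] [-0.999 -0.046 -0.   ] F [ 0.1  0.4 -0.1] w 85.2
-> (470, -408, 260) tool shift [-76.4  -4.9  40.3]
```

{"op": "jog_arm", "data": {
  "commands": [-36,0,20,0,0,0,-1,-37,0,19,0,0,0,-1,0,10,0,0,0,0,-1,0,0,0,0,0,0,-1,0,0,0,0,0,0,-1]
}}

```text
clock: 41.25
eef_pos: [470.7, -404.5, 244.5]
eef_rot: [0.488, 0.511, -0.511, -0.489]
contact_force: [-0.5, -0.0, -0.1]
width: 85.5
```

Run:
```python
from m import *
o,r=need((471,-404.5,143));print(o["joint_positions"])
t=Cam("top");s=Cam("scene")
p=np.array([(318.9,165),(335.7,173.3),(304.5,173.4),(306.2,191.4),(335.5,191.6),(321.7,200.5)])
q=np.array([(210.7,254),(191.2,258.5),(224.7,266.3),(185.4,274.7),(218.8,283.8),(197.7,290)])
P=t.at(p,20);Q=s.at(q,20);print(P.mean(0),Q.mean(0));print(np.linalg.norm(P[:,:2]-P.mean(0)[:2],axis=1).round(),np.linalg.norm(Q[:,:2]-Q.mean(0)[:2],axis=1).round())
# pot rim in scene: ellipse fit
for st,c,m in blobs(nottable(s),(150,225,255,310),2000):
    cn=max(cv2.findContours(m.astype(np.uint8),0,1)[0],key=cv2.contourArea); print(st,c,cv2.fitEllipse(cn))
s.crop(80,180,260,310,4.4,"n.png")
```

```text
t 41.25 p [ 470.7 -404.5  244.5] y [-0.045  0.999  0.001] f [-0.001  0.001 -1.   ] [-0.999 -0.045  0.001] F [-0.5 -0.  -0.1] w 85.5
-> (471, -404.5, 143) tool shift [ -0.2 101.5  -0.3]
[-7.10031553e-01  4.86425835e-01  3.95875741e-01  1.48144727e+00
  4.37181116e-04 -7.55233527e-01]
[ 617.93541021 -255.70695979   20.        ] [ 614.02069627 -255.57661602   20.        ]
[56. 57. 56. 53. 54. 57.] [53. 56. 56. 53. 56. 57.]
[ 168  233   71   71 3962] [203.49066128 267.40459364] ((203.4434356689453, 267.4325866699219), (69.4013671875, 70.9554443359375), 29.366342544555664)
```

View pics/n.png

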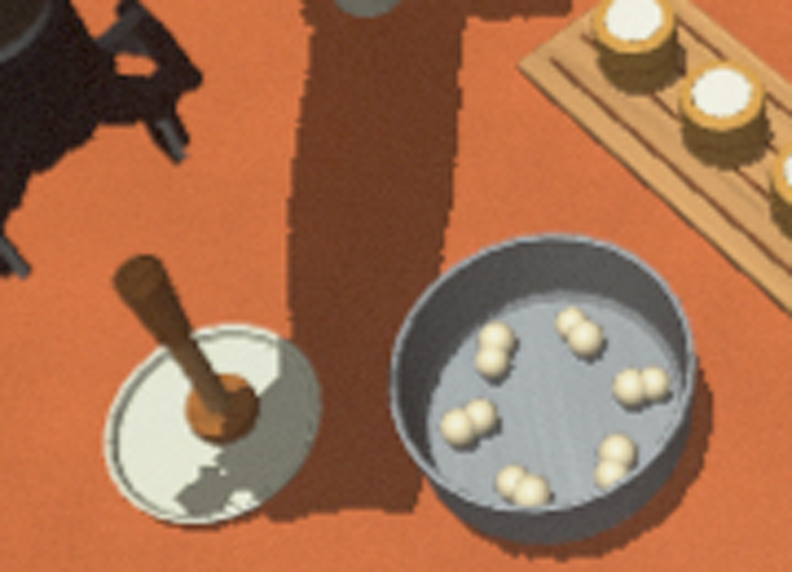

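{"op": "jog_arm", "data": {
  "commands": [0,25,0,0,0,0,-1,0,30,0,0,0,0,-1,0,25,0,0,0,0,-1,0,15,0,0,0,0,-1,0,6,0,0,0,0,-1]
}}

```text
clock: 41.85
eef_pos: [470.3, -404.0, 142.1]
eef_rot: [-0.487, -0.511, 0.511, 0.49]
contact_force: [-0.3, 0.1, -0.3]
width: 85.2
```

Run:
```python
from m import *
o,r=need((471,-404.5,143))
s=Cam("scene");s.crop(60,180,200,310,4.6,"o.png")
```

```text
t 41.85 p [ 470.3 -404.   142.1] y [-0.046  0.999  0.002] f [-0.002  0.002 -1.   ] [-0.999 -0.046  0.002] F [-0.3  0.1 -0.3] w 85.2
-> (471, -404.5, 143) tool shift [-0.5 -0.9 -0.7]
```

View pics/o.png

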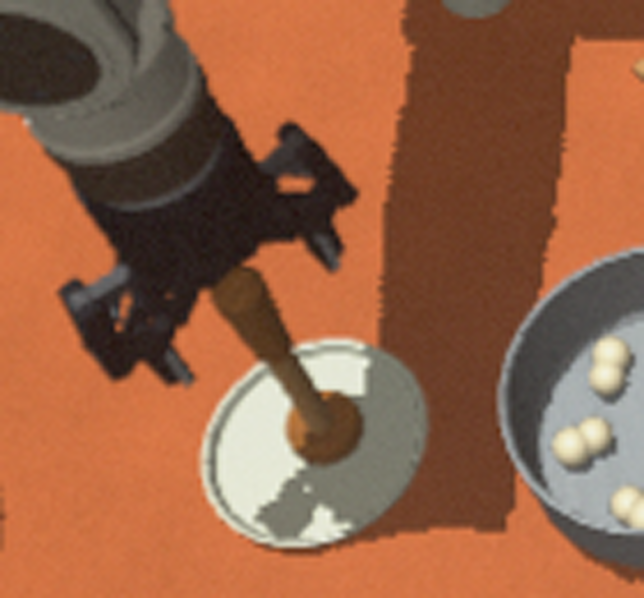

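{"op": "jog_arm", "data": {
  "commands": [0,0,0,0,0,0,1,0,0,0,0,0,0,1,0,0,0,0,0,0,1,0,0,0,0,0,0,1,0,0,0,0,0,0,1],
  "force": 90
}}

```text
clock: 42.4
eef_pos: [470.9, -406.1, 145.1]
eef_rot: [0.49, 0.511, -0.511, -0.488]
contact_force: [-0.4, 0.2, 5.1]
width: 25.0
```

{"op": "jog_arm", "data": {
  "commands": [0,0,0,0,0,0,1,0,-10,0,0,0,0,1,0,-25,0,0,0,0,1,0,-30,0,0,0,0,1,0,-30,0,0,0,0,1]
}}

```text
clock: 42.9
eef_pos: [469.8, -405.5, 239.1]
eef_rot: [-0.488, -0.511, 0.511, 0.49]
contact_force: [0.6, 0.1, -1.4]
width: 25.0
```

{"op": "jog_arm", "data": {
  "commands": [0,-25,0,0,0,0,1,0,0,0,0,0,0,1,0,0,0,0,0,0,1,0,0,0,0,0,0,1,0,0,0,0,0,0,1]
}}

```text
clock: 43.4
eef_pos: [469.7, -405.2, 261.6]
eef_rot: [-0.488, -0.511, 0.511, 0.49]
contact_force: [0.1, -0.2, -1.2]
width: 24.7
```

Run:
```python
from m import *
o,r=need((615,-255,266))
s=Cam("scene");s.crop(60,140,220,310,3.5,"p.png");t=Cam("top");t.crop(280,140,420,260,5,"pt.png")
```

```text
t 43.4 p [ 469.7 -405.2  261.6] y [-0.044  0.999  0.003] f [-0.003  0.003 -1.   ] [-0.999 -0.044  0.003] F [ 0.1 -0.2 -1.2] w 24.7
-> (615, -255, 266) tool shift [ 143.7   -4.4 -151.8]
```

View pics/p.png

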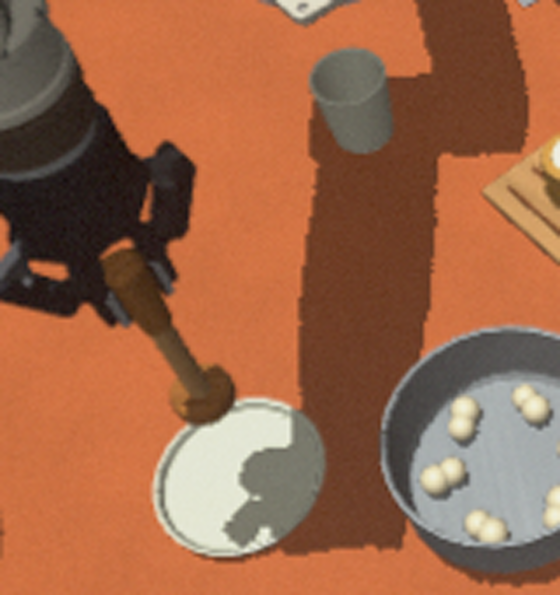

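View pics/pt.png

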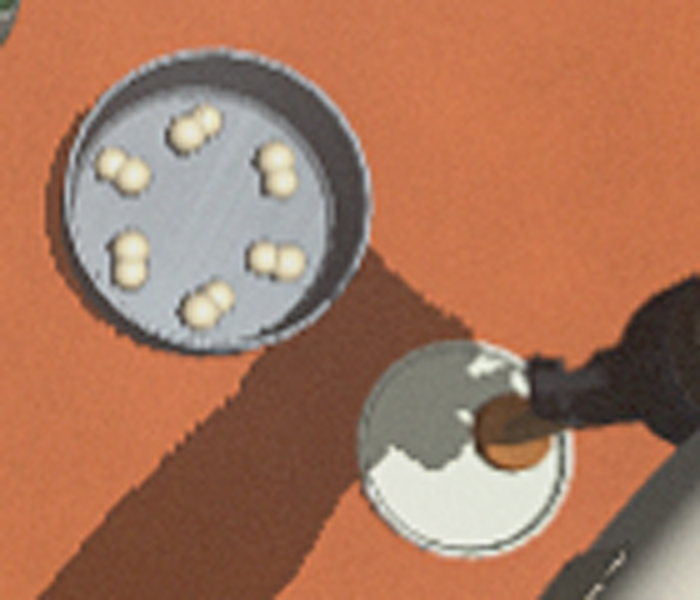

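{"op": "jog_arm", "data": {
  "commands": [20,-3,-21,0,0,0,1,29,0,-31,0,0,0,1,33,0,-35,0,0,0,1,33,0,-35,0,0,0,1,20,0,-21,0,0,0,1]
}}

```text
clock: 44.0
eef_pos: [609.3, -261.5, 265.7]
eef_rot: [0.488, 0.512, -0.511, -0.489]
contact_force: [0.2, -0.7, -1.0]
width: 25.3
```

{"op": "jog_arm", "data": {
  "commands": [8,0,-8,0,0,0,1,0,0,0,0,0,0,1,0,0,0,0,0,0,1,0,0,0,0,0,0,1,0,0,0,0,0,0,1]
}}

```text
clock: 44.5
eef_pos: [614.0, -257.8, 267.1]
eef_rot: [-0.49, -0.51, 0.51, 0.489]
contact_force: [-0.3, -0.2, -1.3]
width: 25.0
```

Run:
```python
from m import *
t=Cam("top");s=Cam("scene");print("foot was",t.at([(382.6,226.4)],131),s.at([(118,252)],131))
o,r=need((615,-255,266),(615,-255,150))
print(np.round(o["joint_positions"],2))
s.crop(120,140,280,310,3.5,"q.png");t.crop(280,140,420,260,5,"qt.png")
```

```text
foot was [[ 469.85213835 -405.07221331  131.        ]] [[ 468.29226129 -402.34249968  131.        ]]
t 44.6 p [ 614.2 -257.5  267.1] y [-0.042  0.999 -0.   ] f [ 0. -0. -1.] [-0.999 -0.042 -0.   ] F [ 0.2  0.7 -1.5] w 24.9
-> (615, -255, 266) tool shift [ 2.4  1.1 -0.9]
-> (615, -255, 150) tool shift [  0. 116.   0.]
[-0.4   0.59  0.63  1.61 -0.   -0.44]
```

View pics/q.png

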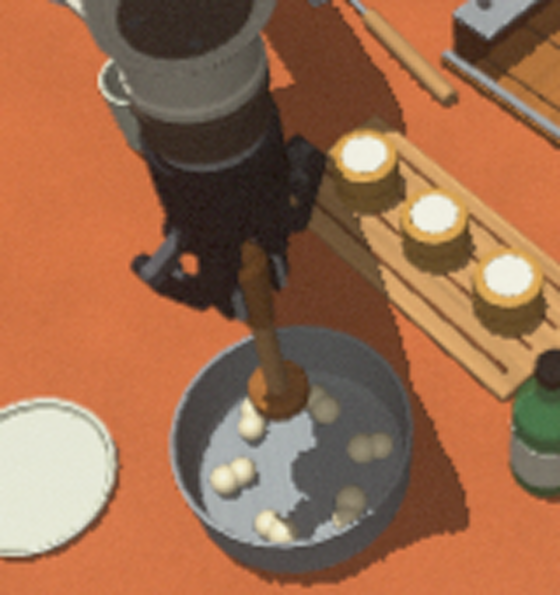

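View pics/qt.png

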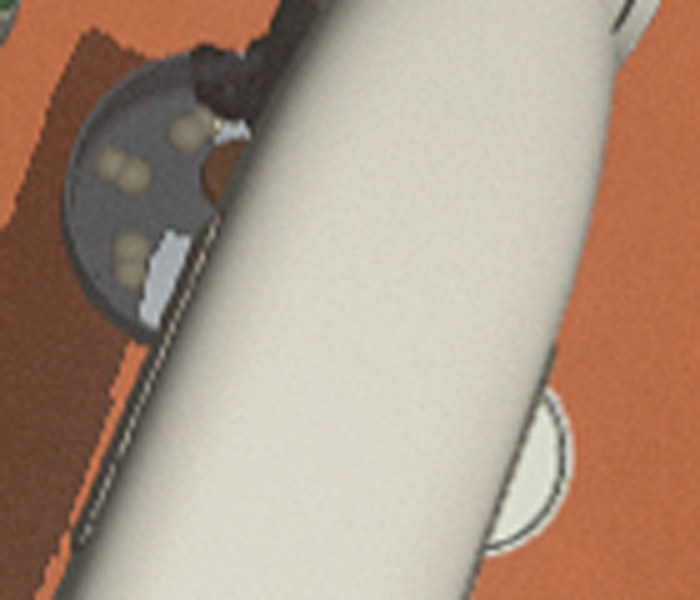

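{"op": "jog_arm", "data": {
  "commands": [2,20,-1,0,0,0,1,0,25,0,0,0,0,1,0,25,0,0,0,0,1,0,20,0,0,0,0,1,0,15,0,0,0,0,1]
}}

```text
clock: 45.1
eef_pos: [614.8, -254.5, 160.2]
eef_rot: [-0.489, -0.51, 0.511, 0.49]
contact_force: [-0.1, -0.3, -1.2]
width: 25.0
```

{"op": "jog_arm", "data": {
  "commands": [0,8,0,0,0,0,1,0,4,0,0,0,0,1,0,0,0,0,0,0,1,0,0,0,0,0,0,1,0,0,0,0,0,0,1]
}}

```text
clock: 45.6
eef_pos: [616.5, -254.6, 151.0]
eef_rot: [0.49, 0.511, -0.511, -0.488]
contact_force: [0.4, 0.1, -2.3]
width: 25.1
```

Run:
```python
from m import *
s=Cam("scene")
o,r=need((615,-255,148))
s.crop(120,160,280,310,4,"r.png")
```

```text
t 45.65 p [ 616.4 -254.5  150.9] y [-0.044  0.999 -0.001] f [ 0.002 -0.001 -1.   ] [-0.999 -0.044 -0.002] F [-0.4  1.4 -1.2] w 24.8
-> (615, -255, 148) tool shift [-0.5  2.9  1.4]
```

View pics/r.png

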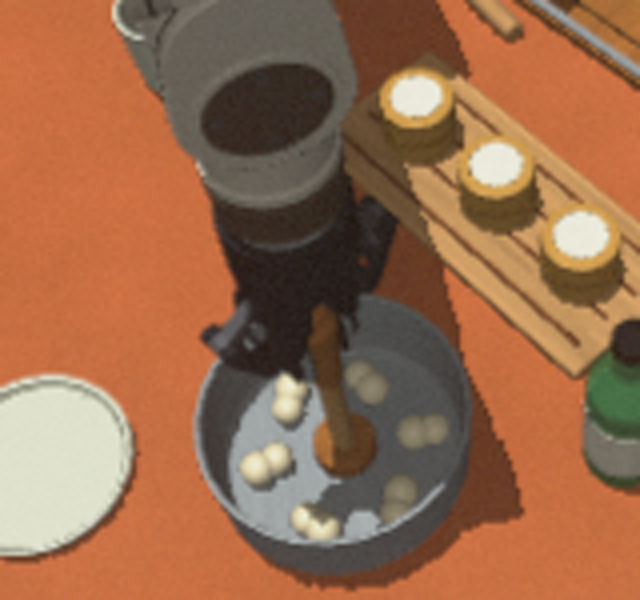

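Run:
```python
import numpy as np
th=np.radians(12*np.arange(0,46));r=np.minimum(37,37*np.arange(46)/15)
P=np.c_[r*np.cos(th),r*np.sin(th)];Q=np.round(P*2)/2;D=np.diff(Q,axis=0)
for i in range(0,45,5): print(i*12,D[i:i+5].tolist())
```

```text
0 [[2.5, 0.5], [2.0, 1.5], [1.5, 2.5], [0.5, 3.0], [-0.5, 3.0]]
60 [[-1.5, 3.5], [-2.5, 3.0], [-4.0, 2.5], [-5.0, 1.5], [-5.5, 0.5]]
120 [[-5.5, -1.5], [-6.0, -2.5], [-5.5, -4.5], [-4.5, -6.0], [-3.0, -7.0]]
180 [[1.0, -7.5], [2.0, -7.5], [4.0, -6.5], [5.0, -6.0], [6.5, -4.5]]
240 [[7.0, -3.0], [7.5, -2.0], [8.0, 0.0], [7.5, 2.0], [7.0, 3.0]]
300 [[6.5, 4.5], [5.0, 6.0], [4.0, 6.5], [2.0, 7.5], [1.0, 7.5]]
360 [[-1.0, 7.5], [-2.0, 7.5], [-4.0, 6.5], [-5.0, 6.0], [-6.5, 4.5]]
420 [[-7.0, 3.0], [-7.5, 2.0], [-8.0, 0.0], [-7.5, -2.0], [-7.0, -3.0]]
480 [[-6.5, -4.5], [-5.0, -6.0], [-4.0, -6.5], [-2.0, -7.5], [-1.0, -7.5]]
```

{"op": "jog_arm", "data": {
  "commands": [2,2,1.5,0,0,0,1,2,1,1.5,0,0,0,1,1.5,0,2.5,0,0,0,1,0.5,0,3,0,0,0,1,-0.5,0,3,0,0,0,1]
}}

```text
clock: 46.15
eef_pos: [603.9, -249.1, 146.8]
eef_rot: [-0.489, -0.511, 0.511, 0.489]
contact_force: [0.4, 0.7, -0.9]
width: 24.7
```

{"op": "jog_arm", "data": {
  "commands": [-1.5,0,3.5,0,0,0,1,-2.5,0,3,0,0,0,1,-4,0,2.5,0,0,0,1,-5,0,1.5,0,0,0,1,-5.5,0,0.5,0,0,0,1]
}}

```text
clock: 46.65
eef_pos: [593.8, -268.8, 146.8]
eef_rot: [0.489, 0.511, -0.511, -0.489]
contact_force: [0.4, -0.1, -2.3]
width: 24.6
```

{"op": "jog_arm", "data": {
  "commands": [-5.5,0,-1.5,0,0,0,1,-6,0,-2.5,0,0,0,1,-5.5,0,-4.5,0,0,0,1,-4.5,0,-6,0,0,0,1,-3,0,-7,0,0,0,1]
}}

```text
clock: 47.15
eef_pos: [617.6, -292.1, 146.8]
eef_rot: [0.489, 0.511, -0.511, -0.489]
contact_force: [1.7, 1.8, -1.6]
width: 24.7
```

{"op": "jog_arm", "data": {
  "commands": [1,0,-7.5,0,0,0,1,2,0,-7.5,0,0,0,1,4,0,-6.5,0,0,0,1,5,0,-6,0,0,0,1,6.5,0,-4.5,0,0,0,1]
}}

```text
clock: 47.65
eef_pos: [648.2, -271.5, 146.6]
eef_rot: [-0.489, -0.511, 0.511, 0.489]
contact_force: [-0.6, 0.1, -2.5]
width: 24.8
```

Run:
```python
from m import *
s=Cam("scene")
o,r=need((615,-255,148))
s.crop(120,160,280,310,4,"u.png")
```

```text
t 47.7 p [ 648.8 -269.9  146.7] y [-0.046  0.999  0.001] f [ 0.     0.001 -1.   ] [-0.999 -0.046 -0.   ] F [ 0.1 -0.  -1. ] w 24.8
-> (615, -255, 148) tool shift [16.4 -1.3 33.1]
```

View pics/u.png

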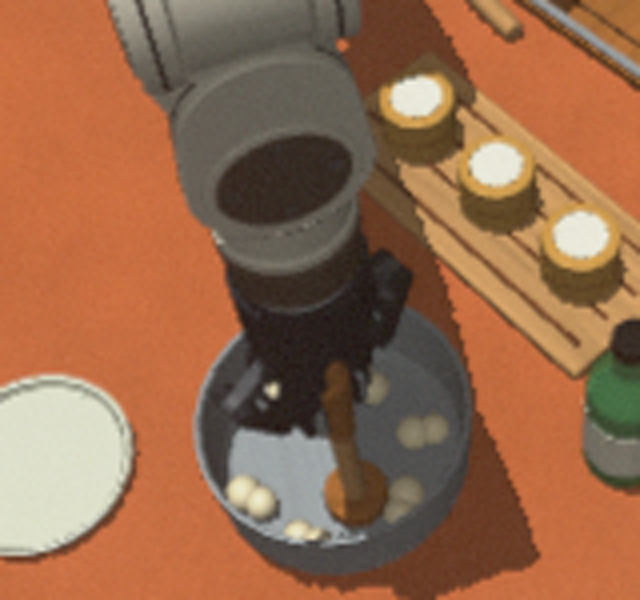

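{"op": "jog_arm", "data": {
  "commands": [7,0,-3,0,0,0,1,7.5,0,-2,0,0,0,1,8,0,0,0,0,0,1,7.5,0,2,0,0,0,1,7,0,3,0,0,0,1]
}}

```text
clock: 48.2
eef_pos: [645.8, -234.0, 146.8]
eef_rot: [0.489, 0.511, -0.511, -0.489]
contact_force: [-0.9, -0.0, -0.9]
width: 24.8
```

{"op": "jog_arm", "data": {
  "commands": [6.5,0,4.5,0,0,0,1,5,0,6,0,0,0,1,4,0,6.5,0,0,0,1,2,0,7.5,0,0,0,1,1,0,7.5,0,0,0,1]
}}

```text
clock: 48.7
eef_pos: [613.1, -218.5, 147.2]
eef_rot: [-0.49, -0.511, 0.511, 0.488]
contact_force: [0.7, -2.6, -1.2]
width: 24.8
```

{"op": "jog_arm", "data": {
  "commands": [-1,0,7.5,0,0,0,1,-2,0,7.5,0,0,0,1,-4,0,6.5,0,0,0,1,-5,0,6,0,0,0,1,-6.5,0,4.5,0,0,0,1]
}}

```text
clock: 49.2
eef_pos: [582.3, -238.6, 147.3]
eef_rot: [0.49, 0.511, -0.511, -0.488]
contact_force: [3.1, -1.9, 0.2]
width: 24.8
```

{"op": "jog_arm", "data": {
  "commands": [-7,0,3,0,0,0,1,-7.5,0,2,0,0,0,1,-8,0,0,0,0,0,1,-7.5,0,-2,0,0,0,1,-7,0,-3,0,0,0,1]
}}

```text
clock: 49.7
eef_pos: [583.3, -275.0, 146.1]
eef_rot: [-0.488, -0.511, 0.511, 0.49]
contact_force: [0.4, 0.0, -1.5]
width: 24.7
```

{"op": "jog_arm", "data": {
  "commands": [-6.5,0,-4.5,0,0,0,1,-5,0,-6,0,0,0,1,-4,0,-6.5,0,0,0,1,-2,0,-7.5,0,0,0,1,-1,0,-7.5,0,0,0,1]
}}

```text
clock: 50.2
eef_pos: [617.3, -291.7, 146.6]
eef_rot: [0.489, 0.511, -0.511, -0.489]
contact_force: [0.3, 0.9, -1.2]
width: 24.8
```

{"op": "jog_arm", "data": {
  "commands": [1,0,-7.5,0,0,0,1,2,0,-7.5,0,0,0,1,4,0,-6.5,0,0,0,1,5,0,-6,0,0,0,1,6.5,0,-4.5,0,0,0,1]
}}

```text
clock: 50.7
eef_pos: [648.9, -271.5, 147.0]
eef_rot: [0.489, 0.511, -0.511, -0.488]
contact_force: [0.5, 1.0, -0.9]
width: 24.5
```

Run:
```python
from m import *
s=Cam("scene")
o,r=need((615,-255,148))
s.crop(120,160,280,310,4,"v.png")
```

```text
t 50.75 p [ 649.4 -269.9  147. ] y [-0.046  0.999  0.   ] f [ 0.002  0.    -1.   ] [-0.999 -0.046 -0.002] F [ 1.2  2.1 -0.6] w 24.7
-> (615, -255, 148) tool shift [16.5 -1.  33.7]
```

View pics/v.png

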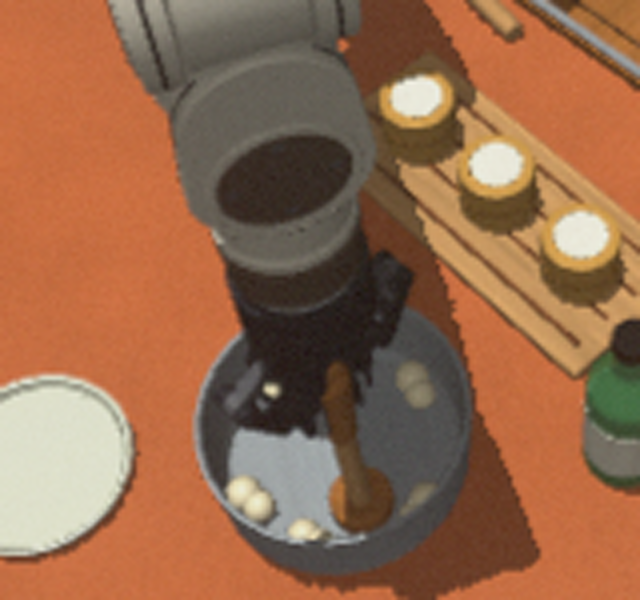

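One full turn at radius ~36 mm done; the curds move and stay in. Three more turns, same numbers.

{"op": "jog_arm", "data": {
  "commands": [7,0,-3,0,0,0,1,7.5,0,-2,0,0,0,1,8,0,0,0,0,0,1,7.5,0,2,0,0,0,1,7,0,3,0,0,0,1]
}}

```text
clock: 51.25
eef_pos: [645.8, -234.0, 146.7]
eef_rot: [0.489, 0.511, -0.511, -0.489]
contact_force: [-0.2, 0.2, -1.5]
width: 24.9
```

{"op": "jog_arm", "data": {
  "commands": [6.5,0,4.5,0,0,0,1,5,0,6,0,0,0,1,4,0,6.5,0,0,0,1,2,0,7.5,0,0,0,1,1,0,7.5,0,0,0,1]
}}

```text
clock: 51.75
eef_pos: [613.0, -218.1, 147.1]
eef_rot: [0.49, 0.511, -0.511, -0.488]
contact_force: [1.4, -1.6, -0.8]
width: 24.9
```

{"op": "jog_arm", "data": {
  "commands": [-1,0,7.5,0,0,0,1,-2,0,7.5,0,0,0,1,-4,0,6.5,0,0,0,1,-5,0,6,0,0,0,1,-6.5,0,4.5,0,0,0,1]
}}

```text
clock: 52.25
eef_pos: [581.0, -238.0, 146.7]
eef_rot: [0.488, 0.511, -0.511, -0.49]
contact_force: [0.5, -0.9, -2.1]
width: 25.0
```

{"op": "jog_arm", "data": {
  "commands": [-7,0,3,0,0,0,1,-7.5,0,2,0,0,0,1,-8,0,0,0,0,0,1,-7.5,0,-2,0,0,0,1,-7,0,-3,0,0,0,1]
}}

```text
clock: 52.75
eef_pos: [583.9, -275.2, 146.5]
eef_rot: [0.489, 0.511, -0.511, -0.489]
contact_force: [-0.5, 0.8, -1.2]
width: 24.8
```

{"op": "jog_arm", "data": {
  "commands": [-6.5,0,-4.5,0,0,0,1,-5,0,-6,0,0,0,1,-4,0,-6.5,0,0,0,1,-2,0,-7.5,0,0,0,1,-1,0,-7.5,0,0,0,1]
}}

```text
clock: 53.25
eef_pos: [617.1, -291.7, 146.6]
eef_rot: [0.489, 0.511, -0.511, -0.489]
contact_force: [-1.2, 1.3, -0.3]
width: 24.6
```

{"op": "jog_arm", "data": {
  "commands": [1,0,-7.5,0,0,0,1,2,0,-7.5,0,0,0,1,4,0,-6.5,0,0,0,1,5,0,-6,0,0,0,1,6.5,0,-4.5,0,0,0,1]
}}

```text
clock: 53.75
eef_pos: [648.0, -270.7, 146.3]
eef_rot: [0.488, 0.511, -0.511, -0.489]
contact_force: [-2.5, 2.0, -1.0]
width: 25.0
```

Run:
```python
from m import *
s=Cam("scene")
o,r=need((615,-255,148))
s.crop(120,160,280,310,4,"w.png")
```

```text
t 53.8 p [ 648.8 -269.3  146.4] y [-0.046  0.999  0.002] f [ 0.     0.002 -1.   ] [-0.999 -0.046 -0.   ] F [-1.6  3.7 -1.5] w 24.8
-> (615, -255, 148) tool shift [15.9 -1.5 33.1]
```

View pics/w.png

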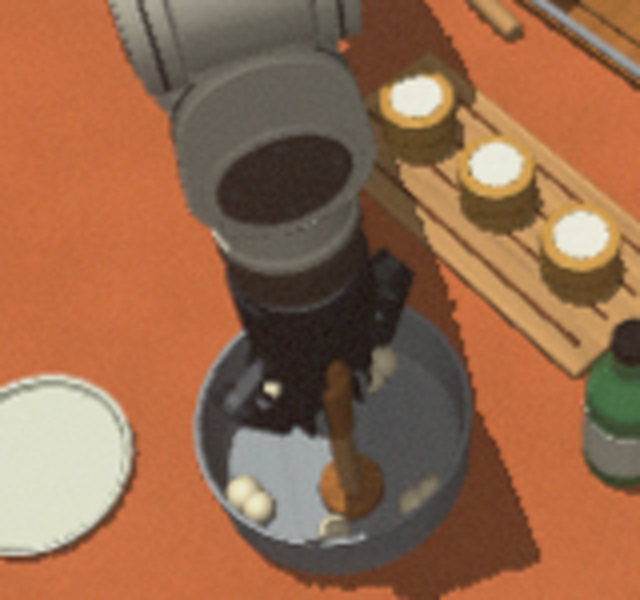

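{"op": "jog_arm", "data": {
  "commands": [7,0,-3,0,0,0,1,7.5,0,-2,0,0,0,1,8,0,0,0,0,0,1,7.5,0,2,0,0,0,1,7,0,3,0,0,0,1]
}}

```text
clock: 54.3
eef_pos: [645.2, -234.8, 146.8]
eef_rot: [-0.489, -0.51, 0.511, 0.489]
contact_force: [-3.0, -1.3, -1.3]
width: 24.7
```

{"op": "jog_arm", "data": {
  "commands": [6.5,0,4.5,0,0,0,1,5,0,6,0,0,0,1,4,0,6.5,0,0,0,1,2,0,7.5,0,0,0,1,1,0,7.5,0,0,0,1]
}}

```text
clock: 54.8
eef_pos: [613.8, -217.8, 147.5]
eef_rot: [0.49, 0.511, -0.51, -0.488]
contact_force: [1.5, -1.5, -0.8]
width: 24.8
```

{"op": "jog_arm", "data": {
  "commands": [-1,0,7.5,0,0,0,1,-2,0,7.5,0,0,0,1,-4,0,6.5,0,0,0,1,-5,0,6,0,0,0,1,-6.5,0,4.5,0,0,0,1]
}}

```text
clock: 55.3
eef_pos: [582.0, -238.1, 146.9]
eef_rot: [0.489, 0.511, -0.511, -0.489]
contact_force: [2.6, -1.2, -1.0]
width: 24.8
```

{"op": "jog_arm", "data": {
  "commands": [-7,0,3,0,0,0,1,-7.5,0,2,0,0,0,1,-8,0,0,0,0,0,1,-7.5,0,-2,0,0,0,1,-7,0,-3,0,0,0,1]
}}

```text
clock: 55.8
eef_pos: [583.7, -275.4, 146.4]
eef_rot: [-0.489, -0.511, 0.511, 0.489]
contact_force: [-0.8, -0.3, -1.0]
width: 24.7
```

Run:
```python
from m import *
s=Cam("scene");t=Cam("top")
o,r=need((615,-255,148))
s.crop(120,160,280,310,4,"x.png");t.crop(280,140,420,260,5,"xt.png")
```

```text
t 55.9 p [ 584.2 -275.8  146.5] y [-0.043  0.999 -0.   ] f [ 0. -0. -1.] [-0.999 -0.043 -0.   ] F [-0.   0.9 -1.3] w 24.6
-> (615, -255, 148) tool shift [ 19.4  -1.5 -31.6]
```

View pics/x.png

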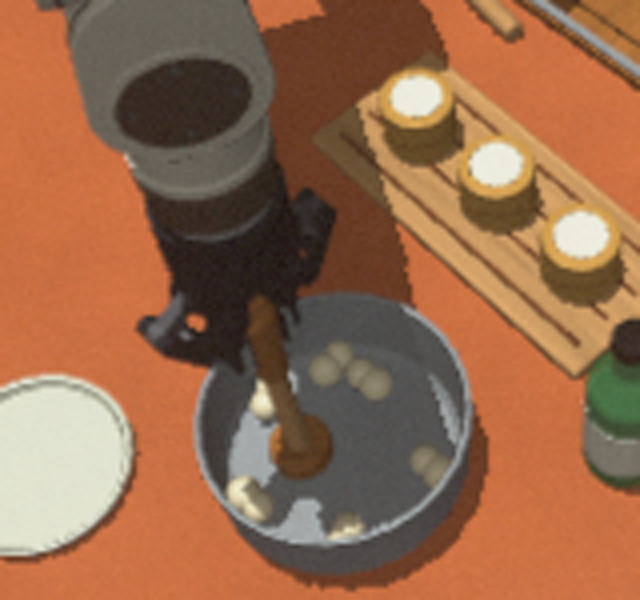

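View pics/xt.png

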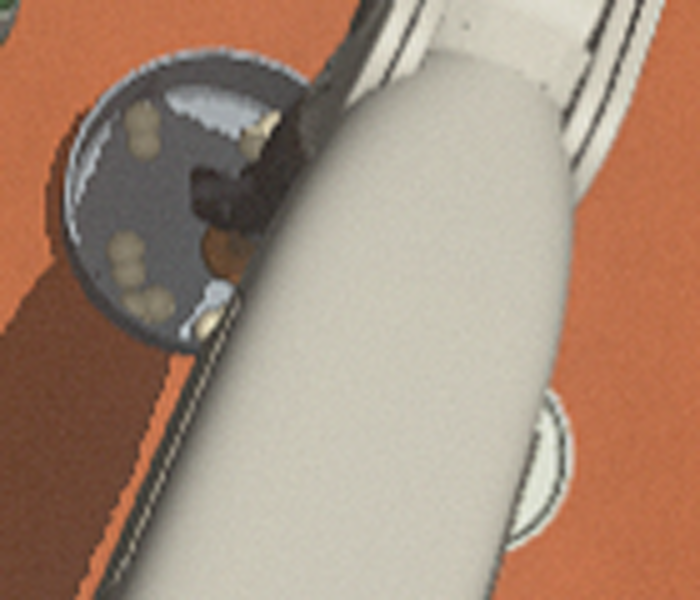

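Run:
```python
from m import *
s=Cam("scene");t=Cam("top")
h=hsv(s)
for c,roi in((s,(180,225,215,290)),):
  h=hsv(c)
  m=(h[...,0]>6)&(h[...,0]<18)&(h[...,1]>120)
  for st,ce,mm in blobs(m,roi,40): print(st,ce)
print(s.at([(195,271.5)],16),t.at([(325.2,189.8)],20), s.proj([[584,-276,16]]),t.proj([[584,-276,20]]))
```

```text
[194 225  21   9 139] [205.71223022 228.98561151]
[181 234  22  46 380] [190.88684211 259.08684211]
[[ 594.57040877 -275.00456905   16.        ]] [[ 594.8303652  -269.67962774   20.        ]] [[192.30686856 269.22821666]] [[327.37413606 193.25754693]]
```

{"op": "jog_arm", "data": {
  "commands": [-6.5,0,0,0,0,0,1,-5,0,-7,0,0,0,1,-4,0,-7.6,0,0,0,1,-2,0,-8.7,0,0,0,1,-1,0,-8.7,0,0,0,1],
  "force": 120
}}

```text
clock: 56.5
eef_pos: [616.8, -292.0, 146.9]
eef_rot: [-0.489, -0.511, 0.511, 0.489]
contact_force: [0.1, 0.1, -1.9]
width: 24.7
```

{"op": "jog_arm", "data": {
  "commands": [1,0,-8.7,0,0,0,1,2,0,-8.7,0,0,0,1,4,0,-7.6,0,0,0,1,5,0,-7,0,0,0,1,6.5,0,-5.2,0,0,0,1]
}}

```text
clock: 57.0
eef_pos: [652.2, -271.1, 146.2]
eef_rot: [-0.488, -0.51, 0.511, 0.49]
contact_force: [-5.4, 0.2, -0.7]
width: 24.2
```

{"op": "jog_arm", "data": {
  "commands": [7,0,-3.5,0,0,0,1,7.5,0,-2.3,0,0,0,1,8,0,0,0,0,0,1,7.5,0,2.3,0,0,0,1,7,0,3.5,0,0,0,1]
}}

```text
clock: 57.5
eef_pos: [650.8, -235.4, 147.2]
eef_rot: [-0.49, -0.51, 0.512, 0.488]
contact_force: [-2.8, -3.1, -2.1]
width: 24.5
```

{"op": "jog_arm", "data": {
  "commands": [6.5,0,5.2,0,0,0,1,5,0,7,0,0,0,1,4,0,7.6,0,0,0,1,2,0,8.7,0,0,0,1,1,0,8.7,0,0,0,1]
}}

```text
clock: 58.0
eef_pos: [613.9, -220.9, 148.2]
eef_rot: [-0.492, -0.51, 0.511, 0.487]
contact_force: [2.1, -7.2, -0.8]
width: 24.5
```

{"op": "jog_arm", "data": {
  "commands": [-1,0,8.7,0,0,0,1,-2,0,8.7,0,0,0,1,-4,0,7.6,0,0,0,1,-5,0,7,0,0,0,1,-6.5,0,5.2,0,0,0,1]
}}

```text
clock: 58.5
eef_pos: [578.1, -238.2, 147.6]
eef_rot: [0.49, 0.512, -0.51, -0.488]
contact_force: [4.3, -1.0, -1.7]
width: 24.7
```

{"op": "jog_arm", "data": {
  "commands": [-7,0,3.5,0,0,0,1,-7.5,0,2.3,0,0,0,1,-8,0,0,0,0,0,1,-7.5,0,-2.3,0,0,0,1,-7,0,-3.5,0,0,0,1]
}}

```text
clock: 59.0
eef_pos: [577.8, -275.5, 146.0]
eef_rot: [-0.488, -0.51, 0.511, 0.49]
contact_force: [0.6, -0.5, -2.6]
width: 24.4
```

Run:
```python
from m import *
s=Cam("scene");t=Cam("top")
o,r=need((615,-255,148))
s.crop(120,160,280,310,4,"y.png");t.crop(280,140,420,260,5,"yt.png")
```

```text
t 59.1 p [ 578.7 -276.   146.1] y [-0.043  0.999  0.   ] f [-0.001 -0.    -1.   ] [-0.999 -0.043  0.001] F [ 0.3 -0.1 -1.3] w 24.1
-> (615, -255, 148) tool shift [ 19.4  -2.  -37.2]
```

View pics/y.png

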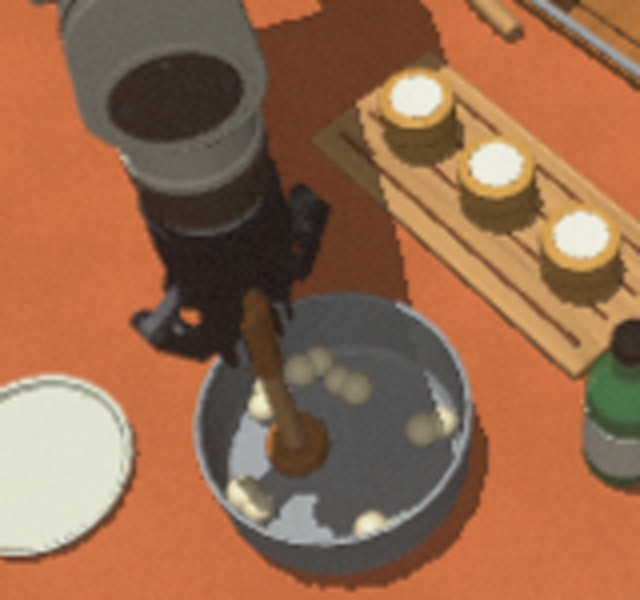

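{"op": "jog_arm", "data": {
  "commands": [-6.5,0,-5.2,0,0,0,1,-5,0,-7,0,0,0,1,-4,0,-7.6,0,0,0,1,-2,0,-8.7,0,0,0,1,-1,0,-8.7,0,0,0,1]
}}

```text
clock: 59.6
eef_pos: [617.1, -291.9, 146.6]
eef_rot: [-0.489, -0.511, 0.511, 0.489]
contact_force: [-1.1, 0.5, -0.8]
width: 24.5
```

{"op": "jog_arm", "data": {
  "commands": [1,0,-8.7,0,0,0,1,2,0,-8.7,0,0,0,1,4,0,-7.6,0,0,0,1,5,0,-7,0,0,0,1,6.5,0,-5.2,0,0,0,1]
}}

```text
clock: 60.1
eef_pos: [652.1, -271.2, 146.0]
eef_rot: [-0.488, -0.51, 0.511, 0.49]
contact_force: [-3.7, -1.5, 0.4]
width: 24.3
```

Run:
```python
from m import *
s=Cam("scene");t=Cam("top")
o,r=need((615,-255,148))
s.crop(120,160,280,310,4,"z.png")
```

```text
t 60.2 p [ 652.7 -269.9  146.1] y [-0.046  0.999  0.002] f [-0.002  0.001 -1.   ] [-0.999 -0.046  0.002] F [-4.3 -0.6 -0.5] w 24.3
-> (615, -255, 148) tool shift [16.6 -1.8 37. ]
```

View pics/z.png

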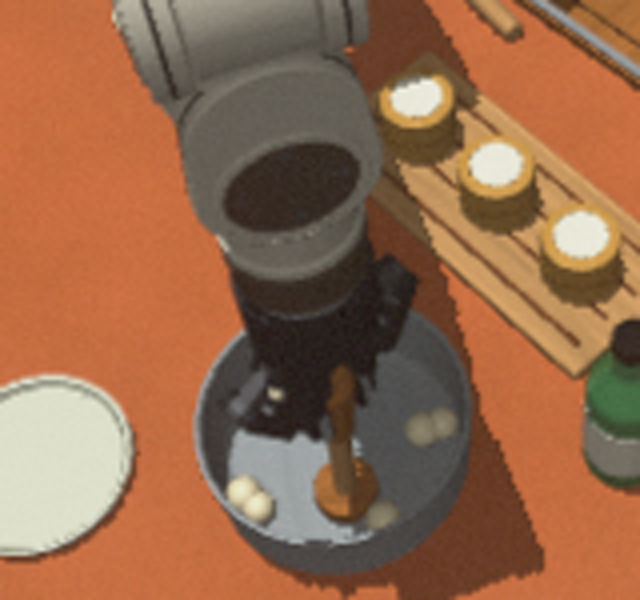

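Run:
```python
from m import *
s=Cam("scene")
for n,p in (("u",(356,492)),("v",(361,497)),("w",(351,484)),("z",(346,488)),("x",(300,445)),("y",(298,441)),("r",(345,443))):
    q=(p[0]/4+120,p[1]/4+160); P=s.at([q],16)[0]; print(n,P.round(0),np.hypot(P[0]-615.5,P[1]+255.5).round(1))
```

```text
u [ 648. -269.   16.] 35.0
v [ 653. -269.   16.] 39.7
w [ 641. -268.   16.] 28.2
z [ 641. -272.   16.] 30.2
x [ 594. -275.   16.] 28.7
y [ 591. -274.   16.] 30.7
r [ 615. -251.   16.] 4.2
```

{"op": "jog_arm", "data": {
  "commands": [7,0,-7,0,0,0,1,7.5,0,-3,0,0,0,1,8,0,0,0,0,0,1,7.5,0,2.6,0,0,0,1,7,0,3.9,0,0,0,1]
}}

```text
clock: 60.75
eef_pos: [655.9, -234.7, 147.5]
eef_rot: [0.49, 0.511, -0.511, -0.487]
contact_force: [-1.3, -3.7, -1.8]
width: 24.5
```

{"op": "jog_arm", "data": {
  "commands": [6.5,0,5.8,0,0,0,1,5,0,7.8,0,0,0,1,4,0,8.4,0,0,0,1,2,0,9.7,0,0,0,1,1,0,9.7,0,0,0,1]
}}

```text
clock: 61.25
eef_pos: [616.4, -219.3, 149.7]
eef_rot: [0.493, 0.512, -0.509, -0.485]
contact_force: [5.4, -2.5, 0.9]
width: 24.4
```

{"op": "jog_arm", "data": {
  "commands": [-1,0,9.7,0,0,0,1,-2,0,9.7,0,0,0,1,-4,0,8.4,0,0,0,1,-5,0,7.8,0,0,0,1,-6.5,0,5.8,0,0,0,1]
}}

```text
clock: 61.75
eef_pos: [572.1, -238.6, 147.2]
eef_rot: [0.489, 0.511, -0.511, -0.488]
contact_force: [3.9, 0.4, -0.7]
width: 24.1
```

{"op": "jog_arm", "data": {
  "commands": [-7,0,3.9,0,0,0,1,-7.5,0,2.6,0,0,0,1,-8,0,0,0,0,0,1,-7.5,0,-2.6,0,0,0,1,-7,0,-3.9,0,0,0,1]
}}

```text
clock: 62.25
eef_pos: [571.6, -275.3, 145.4]
eef_rot: [-0.487, -0.51, 0.512, 0.491]
contact_force: [-1.0, 0.4, -2.2]
width: 24.1
```

{"op": "jog_arm", "data": {
  "commands": [-6.5,0,-5.8,0,0,0,1,-5,0,-7.8,0,0,0,1,-4,0,-8.4,0,0,0,1,-2,0,-9.7,0,0,0,1,-1,0,-9.7,0,0,0,1]
}}

```text
clock: 62.75
eef_pos: [615.6, -291.7, 145.7]
eef_rot: [-0.488, -0.51, 0.511, 0.49]
contact_force: [-0.6, -0.5, -2.3]
width: 24.5
```

{"op": "jog_arm", "data": {
  "commands": [1,0,-9.7,0,0,0,1,2,0,-9.7,0,0,0,1,4,0,-8.4,0,0,0,1,5,0,-7.8,0,0,0,1,6.5,0,-5.8,0,0,0,1]
}}

```text
clock: 63.25
eef_pos: [655.0, -272.5, 145.7]
eef_rot: [-0.488, -0.509, 0.512, 0.49]
contact_force: [-4.6, -2.6, -1.4]
width: 24.5
```

Run:
```python
from m import *
s=Cam("scene");t=Cam("top")
o,r=need((615,-255,148))
s.crop(120,160,280,310,4,"aa.png");t.crop(280,140,420,260,5,"aat.png")
```

```text
t 63.35 p [ 655.5 -271.1  145.6] y [-0.045  0.999 -0.   ] f [-0.004 -0.001 -1.   ] [-0.999 -0.045  0.004] F [-3.2 -2.5 -2.4] w 24.1
-> (615, -255, 148) tool shift [17.9 -2.3 39.7]
```

View pics/aa.png

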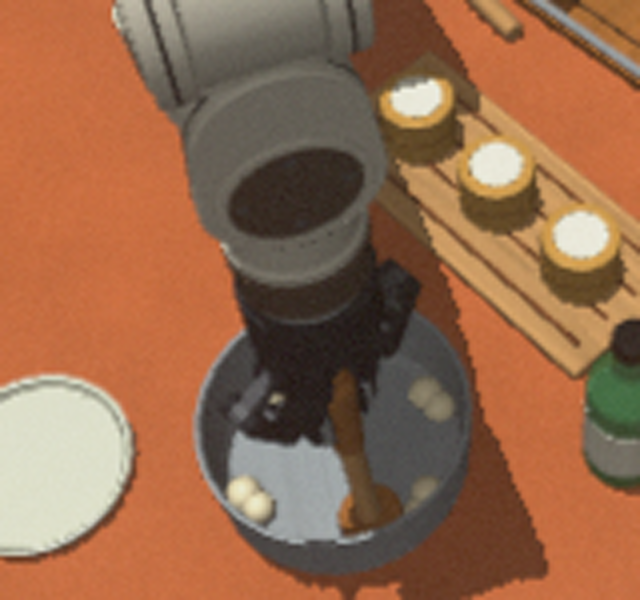

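{"op": "jog_arm", "data": {
  "commands": [7,0,-3.9,0,0,0,1,7.5,0,-2.6,0,0,0,1,8,0,0,0,0,0,1,7.5,0,2.6,0,0,0,1,7,0,3.9,0,0,0,1]
}}

```text
clock: 63.85
eef_pos: [653.2, -238.3, 146.5]
eef_rot: [-0.491, -0.507, 0.513, 0.489]
contact_force: [-4.5, -8.3, -1.0]
width: 24.3
```

{"op": "jog_arm", "data": {
  "commands": [6.5,0,5.8,0,0,0,1,5,0,7.8,0,0,0,1,4,0,8.4,0,0,0,1,2,0,9.7,0,0,0,1,1,0,9.7,0,0,0,1]
}}

```text
clock: 64.35
eef_pos: [610.9, -221.1, 146.7]
eef_rot: [-0.491, -0.508, 0.512, 0.489]
contact_force: [-2.9, -4.2, -0.9]
width: 24.3
```

{"op": "jog_arm", "data": {
  "commands": [-1,0,9.7,0,0,0,1,-2,0,9.7,0,0,0,1,-4,0,8.4,0,0,0,1,-5,0,7.8,0,0,0,1,-6.5,0,5.8,0,0,0,1]
}}

```text
clock: 64.85
eef_pos: [573.4, -238.4, 147.6]
eef_rot: [0.49, 0.512, -0.51, -0.488]
contact_force: [3.4, -0.6, -0.9]
width: 24.2
```

Run:
```python
from m import *
s=Cam("scene");t=Cam("top")
o,r=need((615,-255,148))
s.crop(120,160,280,310,4,"ab.png");t.crop(280,140,420,260,5,"abt.png")
```

```text
t 64.95 p [ 573.  -239.6  147.7] y [-0.043  0.999 -0.002] f [ 0.004 -0.001 -1.   ] [-0.999 -0.043 -0.004] F [ 4.5 -1.5 -0.5] w 23.6
-> (615, -255, 148) tool shift [-17.2  -0.1 -41.3]
```

View pics/ab.png

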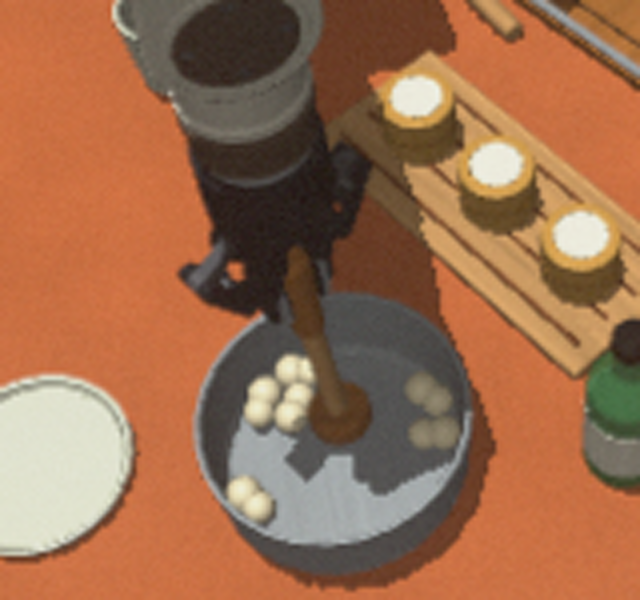

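View pics/abt.png

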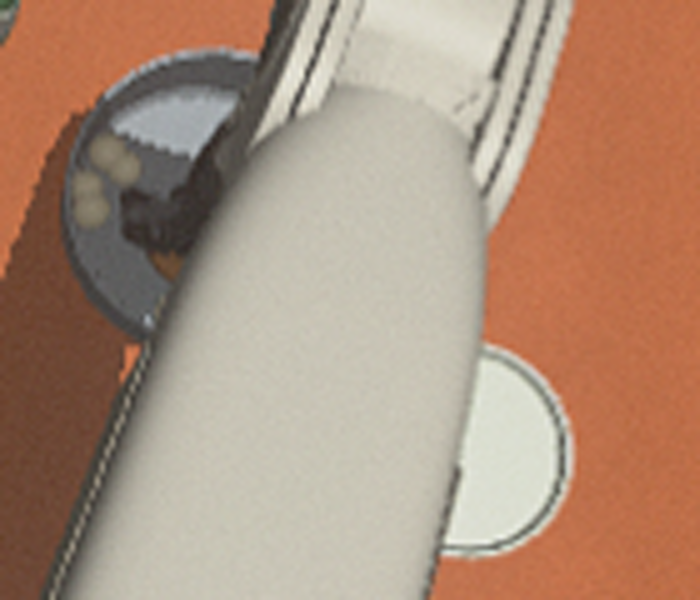

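Run:
```python
from m import *
s=Cam("scene")
for n,p in (("aa",(370,510)),("ab",(341,411))):
    q=(p[0]/4+120,p[1]/4+160); P=s.at([q],18)[0]; print(n,P.round(0),np.hypot(P[0]-615.5,P[1]+255.5).round(1))
```

```text
aa [ 665. -271.   18.] 51.8
ab [ 595. -238.   18.] 26.8
```

{"op": "jog_arm", "data": {
  "commands": [-7,0,3.9,0,0,0,1,-7.5,0,2.6,0,0,0,1,-8,0,0,0,0,0,1,-7.5,0,-2.6,0,0,0,1,-7,0,-3.9,0,0,0,1]
}}

```text
clock: 65.5
eef_pos: [574.1, -275.5, 146.8]
eef_rot: [0.489, 0.511, -0.511, -0.489]
contact_force: [4.1, 2.5, -0.9]
width: 24.2
```

{"op": "jog_arm", "data": {
  "commands": [-6.5,0,-5.8,0,0,0,1,-5,0,-7.8,0,0,0,1,-4,0,-8.4,0,0,0,1,-2,0,-9.7,0,0,0,1,-1,0,-9.7,0,0,0,1]
}}

```text
clock: 66.0
eef_pos: [614.1, -293.3, 145.3]
eef_rot: [-0.488, -0.509, 0.512, 0.49]
contact_force: [-0.7, -0.1, -1.7]
width: 24.4
```

Run:
```python
from m import *
s=Cam("scene");t=Cam("top")
o,r=need((615,-255,148))
s.crop(120,160,280,310,4,"ac.png")
```

```text
t 66.1 p [ 615.  -292.8  145.1] y [-0.043  0.999 -0.001] f [-0.004 -0.001 -1.   ] [-0.999 -0.043  0.004] F [-0.6 -0.  -1.2] w 24.2
-> (615, -255, 148) tool shift [37.7 -2.9 -1.6]
```

View pics/ac.png

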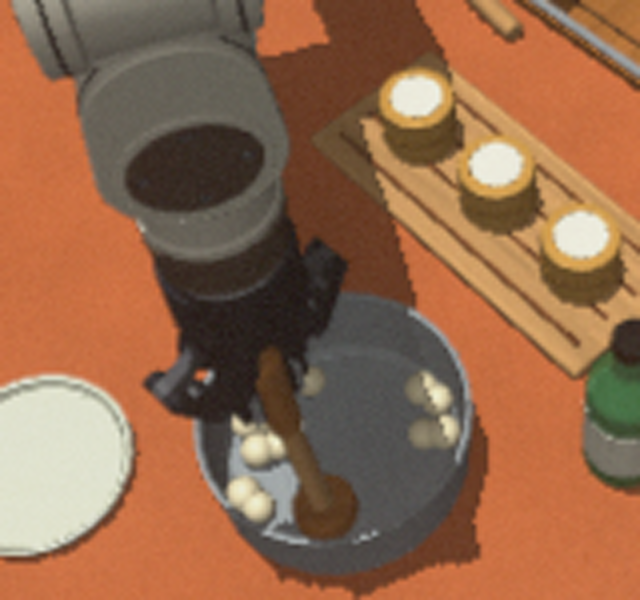

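{"op": "jog_arm", "data": {
  "commands": [1,0,-6,0,0,0,1,2,0,-6,0,0,0,1,4,0,-6,0,0,0,1,5,0,-5.5,0,0,0,1,6.5,0,-4.5,0,0,0,1]
}}

```text
clock: 66.6
eef_pos: [643.4, -271.5, 146.8]
eef_rot: [-0.489, -0.511, 0.511, 0.489]
contact_force: [-0.1, -0.2, -1.7]
width: 24.0
```

{"op": "jog_arm", "data": {
  "commands": [7,0,-3.9,0,0,0,1,7.5,0,-2.6,0,0,0,1,8,0,0,0,0,0,1,7.5,0,2.6,0,0,0,1,7,0,3.9,0,0,0,1]
}}

```text
clock: 67.1
eef_pos: [641.2, -234.2, 146.8]
eef_rot: [0.489, 0.511, -0.511, -0.489]
contact_force: [0.3, 0.2, -0.8]
width: 24.4
```

{"op": "jog_arm", "data": {
  "commands": [6.5,0,5.8,0,0,0,1,5,0,7.8,0,0,0,1,4,0,8.4,0,0,0,1,2,0,9.7,0,0,0,1,1,0,9.7,0,0,0,1]
}}

```text
clock: 67.6
eef_pos: [603.0, -222.9, 150.1]
eef_rot: [0.495, 0.51, -0.51, -0.484]
contact_force: [5.6, -8.7, 0.1]
width: 24.3
```

{"op": "jog_arm", "data": {
  "commands": [-1,0,9.7,0,0,0,1,-2,0,9.7,0,0,0,1,-4,0,8.4,0,0,0,1,-5,0,7.8,0,0,0,1,-6.5,0,5.8,0,0,0,1]
}}

```text
clock: 68.1
eef_pos: [557.9, -238.7, 147.4]
eef_rot: [0.489, 0.511, -0.511, -0.489]
contact_force: [-0.7, 0.5, -0.4]
width: 24.3
```

Run:
```python
from m import *
s=Cam("scene");t=Cam("top")
o,r=need((615,-255,148))
s.crop(120,160,280,310,4,"ad.png")
```

```text
t 68.2 p [ 557.  -238.8  146.5] y [-0.043  0.999  0.001] f [-0.002  0.001 -1.   ] [-0.999 -0.043  0.002] F [-0.   0.7 -1.4] w 24.6
-> (615, -255, 148) tool shift [-18.6  -1.6 -57.3]
```

View pics/ad.png

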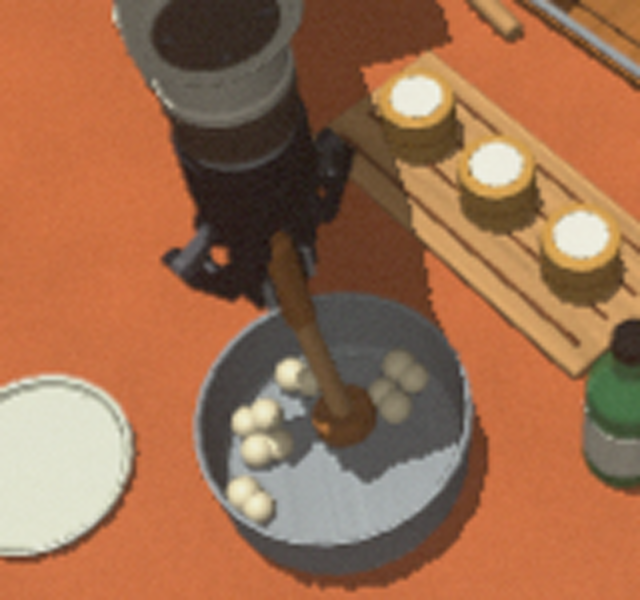

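{"op": "jog_arm", "data": {
  "commands": [-2,0,-12,0,0,0,1,-2,0,-12,0,0,0,1,-2,0,-12,0,0,0,1,-2,0,-12,0,0,0,1,-2,0,-12,0,0,0,1]
}}

```text
clock: 68.7
eef_pos: [619.0, -245.0, 145.8]
eef_rot: [-0.488, -0.511, 0.511, 0.49]
contact_force: [-1.1, 0.1, -1.8]
width: 24.4
```

{"op": "jog_arm", "data": {
  "commands": [0,0,-10,0,0,0,1,0,0,-8,0,0,0,1,0,0,-6,0,0,0,1,0,0,-6,0,0,0,1,0,0,0,0,0,0,1]
}}

```text
clock: 69.2
eef_pos: [648.5, -244.5, 145.9]
eef_rot: [-0.488, -0.51, 0.511, 0.49]
contact_force: [-2.1, -0.6, -0.2]
width: 24.5
```

{"op": "jog_arm", "data": {
  "commands": [0,0,-6,0,0,0,1,0,0,-6,0,0,0,1,0,0,-6,0,0,0,1,0,0,0,0,0,0,1,0,0,0,0,0,0,1]
}}

```text
clock: 69.7
eef_pos: [666.7, -244.3, 146.9]
eef_rot: [-0.489, -0.511, 0.511, 0.489]
contact_force: [-4.7, -0.4, 1.7]
width: 24.3
```

Run:
```python
from m import *
s=Cam("scene");t=Cam("top")
o,r=need((615,-255,148))
s.crop(120,160,280,310,4,"ae.png")
```

```text
t 69.8 p [ 666.6 -244.3  146.9] y [-0.043  0.999 -0.   ] f [-0. -0. -1.] [-0.999 -0.043  0.   ] F [-4.4 -1.1  2.6] w 24.4
-> (615, -255, 148) tool shift [-8.5 -1.1 52.1]
```

View pics/ae.png

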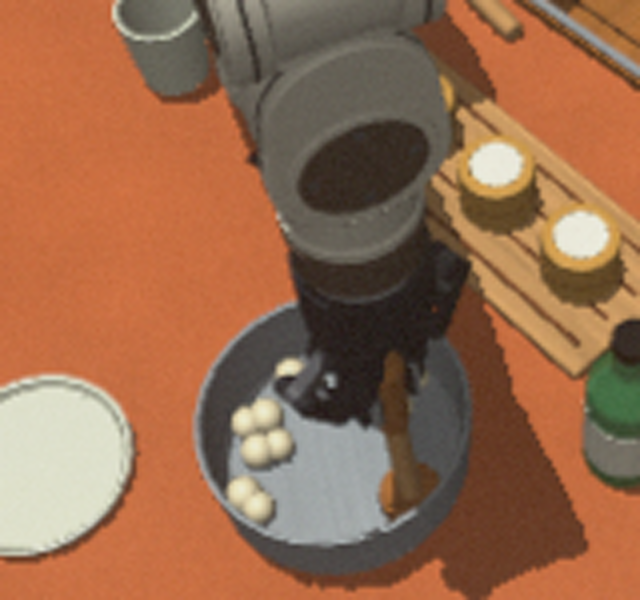

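{"op": "jog_arm", "data": {
  "commands": [2,0,10,0,0,0,1,0,0,10.7,0,0,0,1,6.3,0,2.8,0,0,0,1,5.6,0,4.1,0,0,0,1,4.6,0,5.1,0,0,0,1]
}}

```text
clock: 70.3
eef_pos: [634.2, -225.9, 146.8]
eef_rot: [0.489, 0.512, -0.511, -0.488]
contact_force: [-0.1, -0.2, -2.5]
width: 24.5
```

{"op": "jog_arm", "data": {
  "commands": [3.4,0,6,0,0,0,1,2.2,0,6.5,0,0,0,1,0.7,0,6.9,0,0,0,1,-0.7,0,6.9,0,0,0,1,-2.2,0,6.5,0,0,0,1]
}}

```text
clock: 70.8
eef_pos: [600.1, -225.2, 147.2]
eef_rot: [0.489, 0.511, -0.511, -0.489]
contact_force: [-0.7, -0.5, -1.7]
width: 24.1
```

{"op": "jog_arm", "data": {
  "commands": [-3.4,0,6,0,0,0,1,-4.6,0,5.1,0,0,0,1,-5.6,0,4.1,0,0,0,1,-6.3,0,2.8,0,0,0,1,-6.8,0,1.4,0,0,0,1]
}}

```text
clock: 71.3
eef_pos: [582.0, -253.0, 146.6]
eef_rot: [-0.489, -0.511, 0.511, 0.489]
contact_force: [-0.1, 0.3, -1.3]
width: 24.1
```

Run:
```python
from m import *
s=Cam("scene");t=Cam("top")
o,r=need((615,-255,148))
s.crop(120,160,280,310,4,"af.png")
```

```text
t 71.4 p [ 582.2 -253.7  146.6] y [-0.042  0.999 -0.   ] f [-0. -0. -1.] [-0.999 -0.042  0.   ] F [-0.  -0.1 -0.9] w 24.2
-> (615, -255, 148) tool shift [ -2.7  -1.4 -32.7]
```

View pics/af.png

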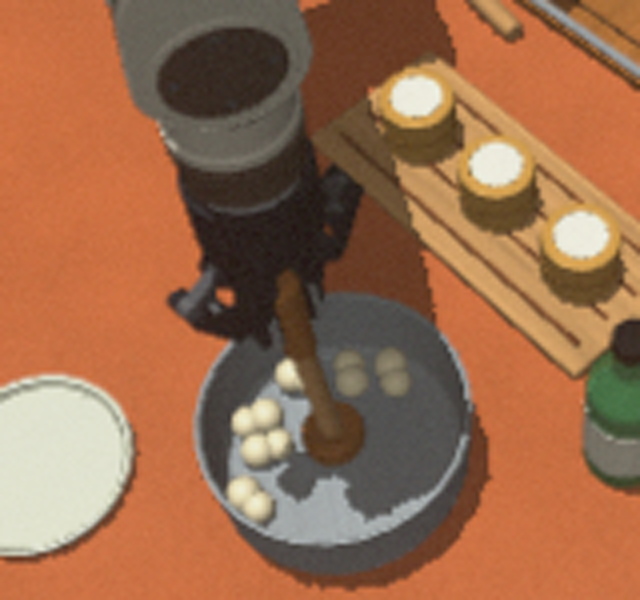

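{"op": "jog_arm", "data": {
  "commands": [-3,0,7,0,0,0,1,-3.8,0,7,0,0,0,1,-6.8,0,4.6,0,0,0,1,-6.3,0,-2.8,0,0,0,1,-5.6,0,-4.1,0,0,0,1]
}}

```text
clock: 71.9
eef_pos: [572.8, -277.8, 147.3]
eef_rot: [0.489, 0.512, -0.51, -0.489]
contact_force: [1.9, 5.5, -0.6]
width: 24.0
```

{"op": "jog_arm", "data": {
  "commands": [-4.6,0,-5.1,0,0,0,1,-3.4,0,-6,0,0,0,1,-2.2,0,-6.5,0,0,0,1,-0.7,0,-6.9,0,0,0,1,0.7,0,-6.9,0,0,0,1]
}}

```text
clock: 72.4
eef_pos: [603.8, -288.5, 146.5]
eef_rot: [-0.489, -0.51, 0.511, 0.489]
contact_force: [-0.2, 0.5, -1.8]
width: 23.9
```

{"op": "jog_arm", "data": {
  "commands": [2.2,0,-6.5,0,0,0,1,3.4,0,-6,0,0,0,1,4.6,0,-5.1,0,0,0,1,5.6,0,-4.1,0,0,0,1,6.3,0,-2.8,0,0,0,1]
}}

```text
clock: 72.9
eef_pos: [627.4, -263.5, 146.7]
eef_rot: [-0.489, -0.511, 0.511, 0.489]
contact_force: [-0.6, 0.0, -0.9]
width: 24.3
```

```bash
cat >> m.py <<'E'
def foot(name):
    s=Cam("scene"); o,r=need((615,-255,148)); s.crop(120,160,280,310,4,name)
E
python3 - <<'E'
from m import *
foot("ag.png")
E
```

```text
t 72.95 p [ 627.8 -262.1  146.7] y [-0.045  0.999  0.001] f [ 0.     0.001 -1.   ] [-0.999 -0.045 -0.   ] F [ 1.2  0.7 -1.3] w 23.9
-> (615, -255, 148) tool shift [ 7.7 -1.3 12.5]
```

View pics/ag.png

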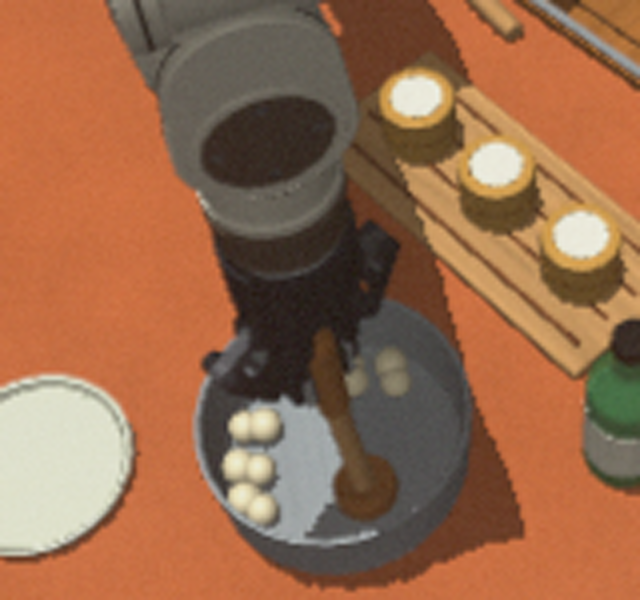

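{"op": "jog_arm", "data": {
  "commands": [6.8,0,-1.4,0,0,0,1,6.8,0,0,0,0,0,1,6.8,0,1.4,0,0,0,1,6.3,0,2.8,0,0,0,1,5.6,0,4.1,0,0,0,1]
}}

```text
clock: 73.45
eef_pos: [618.5, -231.5, 146.8]
eef_rot: [-0.489, -0.511, 0.511, 0.489]
contact_force: [-0.2, 0.5, -0.9]
width: 24.4
```

{"op": "jog_arm", "data": {
  "commands": [4.6,0,5.1,0,0,0,1,3.4,0,6,0,0,0,1,2.2,0,6.5,0,0,0,1,0.7,0,6.9,0,0,0,1,-0.7,0,6.9,0,0,0,1]
}}

```text
clock: 73.95
eef_pos: [587.7, -224.7, 147.6]
eef_rot: [-0.491, -0.511, 0.511, 0.487]
contact_force: [2.9, -4.2, -0.8]
width: 24.4
```

{"op": "jog_arm", "data": {
  "commands": [-2.2,0,6.5,0,0,0,1,-3.4,0,6,0,0,0,1,-4.6,0,5.1,0,0,0,1,-5.6,0,4.1,0,0,0,1,-6.3,0,2.8,0,0,0,1]
}}

```text
clock: 74.45
eef_pos: [562.8, -246.5, 146.8]
eef_rot: [0.488, 0.511, -0.511, -0.489]
contact_force: [0.2, 1.1, -1.5]
width: 24.3
```

Run:
```python
from m import *
foot("ah.png")
```

```text
t 74.5 p [ 561.8 -247.3  146.4] y [-0.043  0.999  0.001] f [-0.003  0.001 -1.   ] [-0.999 -0.043  0.003] F [-0.5 -1.3 -1.5] w 24.0
-> (615, -255, 148) tool shift [ -9.9  -1.8 -52.8]
```

View pics/ah.png

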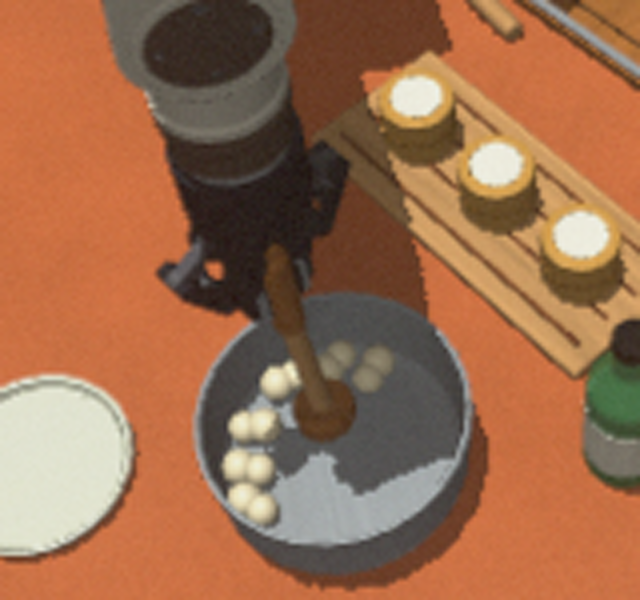

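{"op": "jog_arm", "data": {
  "commands": [-6.8,0,4,0,0,0,1,-6.8,0,2,0,0,0,1,-6.8,0,-1.4,0,0,0,1,-6.3,0,-2.8,0,0,0,1,-5.6,0,-4.1,0,0,0,1]
}}

```text
clock: 75.0
eef_pos: [567.3, -275.1, 146.1]
eef_rot: [0.486, 0.514, -0.509, -0.491]
contact_force: [2.0, 8.7, -0.6]
width: 23.9
```

{"op": "jog_arm", "data": {
  "commands": [-4.6,0,-5.1,0,0,0,1,-3.4,0,-6,0,0,0,1,-2.2,0,-6.5,0,0,0,1,-0.7,0,-6.9,0,0,0,1,0.7,0,-6.9,0,0,0,1]
}}

```text
clock: 75.5
eef_pos: [599.3, -288.5, 146.6]
eef_rot: [-0.489, -0.51, 0.511, 0.489]
contact_force: [-0.7, 0.6, -1.5]
width: 24.2
```

{"op": "jog_arm", "data": {
  "commands": [2.2,0,-6.5,0,0,0,1,3.4,0,-6,0,0,0,1,4.6,0,-5.1,0,0,0,1,5.6,0,-4.1,0,0,0,1,6.3,0,-2.8,0,0,0,1]
}}

```text
clock: 76.0
eef_pos: [622.9, -263.7, 146.7]
eef_rot: [-0.489, -0.511, 0.511, 0.489]
contact_force: [0.6, -1.2, -1.3]
width: 24.1
```

{"op": "jog_arm", "data": {
  "commands": [6.8,0,-1.4,0,0,0,1,6.8,0,0,0,0,0,1,6.8,0,1.4,0,0,0,1,6.3,0,2.8,0,0,0,1,5.6,0,4.1,0,0,0,1]
}}

```text
clock: 76.5
eef_pos: [613.9, -231.8, 146.8]
eef_rot: [-0.489, -0.511, 0.511, 0.489]
contact_force: [-0.1, -0.3, -1.3]
width: 24.3
```

Run:
```python
from m import *
foot("ai.png")
```

```text
t 76.55 p [ 613.  -230.9  146.9] y [-0.045  0.999  0.001] f [-0.001  0.001 -1.   ] [-0.999 -0.045  0.001] F [-0.9  1.  -1.9] w 24.3
-> (615, -255, 148) tool shift [-24.1  -1.1  -0.9]
```

View pics/ai.png

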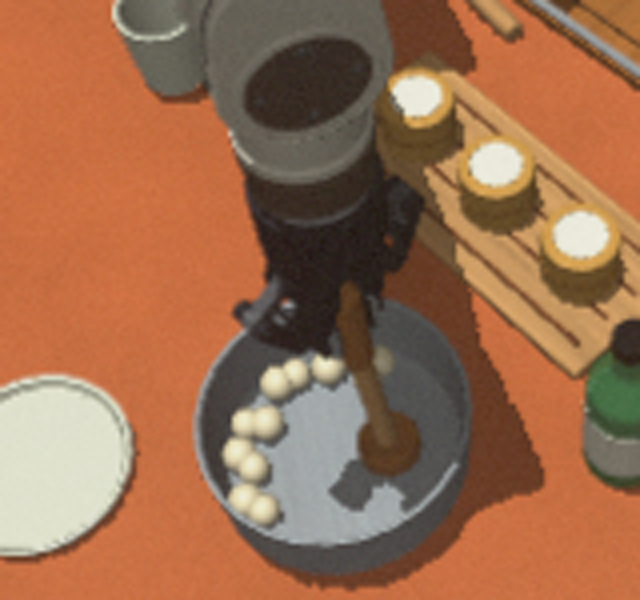

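{"op": "jog_arm", "data": {
  "commands": [4.6,0,5.1,0,0,0,1,3.4,0,6,0,0,0,1,2.2,0,6.5,0,0,0,1,0.7,0,6.9,0,0,0,1,-0.7,0,6.9,0,0,0,1]
}}

```text
clock: 77.05
eef_pos: [582.6, -224.6, 147.3]
eef_rot: [-0.49, -0.511, 0.511, 0.488]
contact_force: [2.6, -2.6, -1.6]
width: 24.1
```

{"op": "jog_arm", "data": {
  "commands": [-2.2,0,6.5,0,0,0,1,-3.4,0,6,0,0,0,1,-4.6,0,5.1,0,0,0,1,-5.6,0,4.1,0,0,0,1,-6.3,0,2.8,0,0,0,1]
}}

```text
clock: 77.55
eef_pos: [559.4, -247.8, 147.5]
eef_rot: [0.49, 0.511, -0.51, -0.488]
contact_force: [1.9, -1.1, -1.6]
width: 24.4
```

{"op": "jog_arm", "data": {
  "commands": [-6.8,0,1.4,0,0,0,1,-6.8,0,0,0,0,0,1,-6.8,0,-1.4,0,0,0,1,-6.3,0,-2.8,0,0,0,1,-5.6,0,-4.1,0,0,0,1]
}}

```text
clock: 78.05
eef_pos: [567.1, -278.8, 146.3]
eef_rot: [-0.488, -0.511, 0.511, 0.489]
contact_force: [1.8, 2.1, -1.2]
width: 24.0
```

{"op": "jog_arm", "data": {
  "commands": [-4.6,0,-5.1,0,0,0,1,-3.4,0,-6,0,0,0,1,-2.2,0,-6.5,0,0,0,1,-0.7,0,-6.9,0,0,0,1,0.7,0,-6.9,0,0,0,1]
}}

```text
clock: 78.55
eef_pos: [599.5, -287.7, 146.6]
eef_rot: [-0.489, -0.511, 0.511, 0.489]
contact_force: [-0.4, 0.2, -1.2]
width: 24.2
```

Run:
```python
from m import *
foot("aj.png")
```

```text
t 78.6 p [ 600.7 -287.2  146.5] y [-0.045  0.999 -0.   ] f [ 0.001 -0.    -1.   ] [-0.999 -0.045 -0.001] F [ 1.5  1.2 -1. ] w 24.3
-> (615, -255, 148) tool shift [ 31.6  -1.5 -15.7]
```

View pics/aj.png

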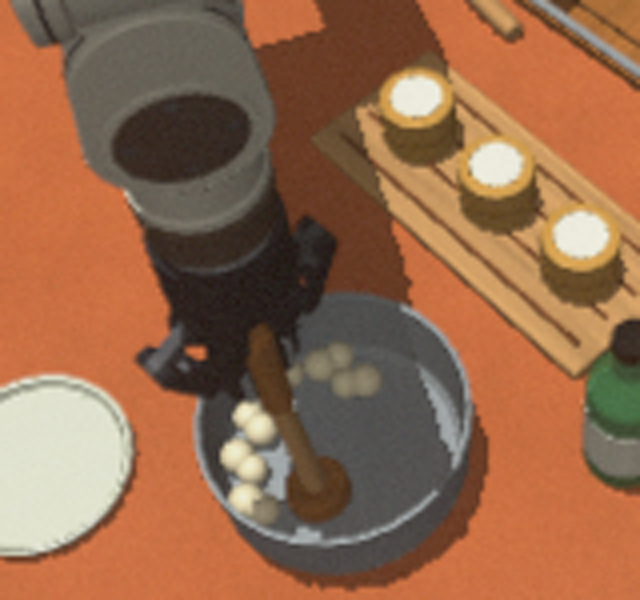

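One more complete turn, then out.

{"op": "jog_arm", "data": {
  "commands": [2.2,0,-6.5,0,0,0,1,3.4,0,-6,0,0,0,1,4.6,0,-5.1,0,0,0,1,5.6,0,-4.1,0,0,0,1,6.3,0,-2.8,0,0,0,1]
}}

```text
clock: 79.1
eef_pos: [622.9, -263.6, 146.7]
eef_rot: [0.489, 0.511, -0.511, -0.489]
contact_force: [-0.1, -0.5, -0.5]
width: 24.2
```

{"op": "jog_arm", "data": {
  "commands": [6.8,0,-1.4,0,0,0,1,6.8,0,0,0,0,0,1,6.8,0,1.4,0,0,0,1,6.3,0,2.8,0,0,0,1,5.6,0,4.1,0,0,0,1]
}}

```text
clock: 79.6
eef_pos: [613.9, -231.8, 146.8]
eef_rot: [-0.489, -0.511, 0.511, 0.489]
contact_force: [0.2, 0.1, -2.0]
width: 24.5
```

{"op": "jog_arm", "data": {
  "commands": [4.6,0,5.1,0,0,0,1,3.4,0,6,0,0,0,1,2.2,0,6.5,0,0,0,1,0.7,0,6.9,0,0,0,1,-0.7,0,6.9,0,0,0,1]
}}

```text
clock: 80.1
eef_pos: [582.5, -223.6, 147.1]
eef_rot: [0.489, 0.511, -0.51, -0.488]
contact_force: [3.2, -0.0, -1.5]
width: 24.2
```

{"op": "jog_arm", "data": {
  "commands": [-2.2,0,6.5,0,0,0,1,-3.4,0,6,0,0,0,1,-4.6,0,5.1,0,0,0,1,-5.6,0,4.1,0,0,0,1,-6.3,0,2.8,0,0,0,1]
}}

```text
clock: 80.6
eef_pos: [558.8, -247.6, 147.1]
eef_rot: [-0.489, -0.511, 0.511, 0.489]
contact_force: [3.2, -0.5, -0.5]
width: 23.9
```

{"op": "jog_arm", "data": {
  "commands": [-6.8,0,1.4,0,0,0,1,-6.8,0,0,0,0,0,1,-6.8,0,-1.4,0,0,0,1,-6.3,0,-2.8,0,0,0,1,-5.6,0,-4.1,0,0,0,1]
}}

```text
clock: 81.1
eef_pos: [567.0, -279.2, 146.3]
eef_rot: [-0.489, -0.51, 0.511, 0.489]
contact_force: [-0.1, -0.4, -1.3]
width: 24.1
```

{"op": "jog_arm", "data": {
  "commands": [-4.6,0,-5.1,0,0,0,1,-3.4,0,-6,0,0,0,1,-2.2,0,-6.5,0,0,0,1,-0.7,0,-6.9,0,0,0,1,0.7,0,-6.9,0,0,0,1]
}}

```text
clock: 81.6
eef_pos: [599.7, -287.4, 146.7]
eef_rot: [0.489, 0.511, -0.511, -0.489]
contact_force: [1.0, -0.3, -1.8]
width: 24.1
```

{"op": "jog_arm", "data": {
  "commands": [2.2,0,-6.5,0,0,0,1,3.4,0,-6,0,0,0,1,4.6,0,-5.1,0,0,0,1,5.6,0,-4.1,0,0,0,1,6.3,0,-2.8,0,0,0,1]
}}

```text
clock: 82.1
eef_pos: [622.9, -263.7, 146.7]
eef_rot: [0.489, 0.511, -0.511, -0.489]
contact_force: [0.3, -0.5, -1.0]
width: 24.1
```

Run:
```python
from m import *
foot("ak.png")
```

```text
t 82.15 p [ 623.2 -262.4  146.7] y [-0.045  0.999  0.001] f [ 0.     0.001 -1.   ] [-0.999 -0.045 -0.   ] F [ 0.1  0.9 -2.3] w 23.9
-> (615, -255, 148) tool shift [ 7.7 -1.3  7.9]
```

View pics/ak.png

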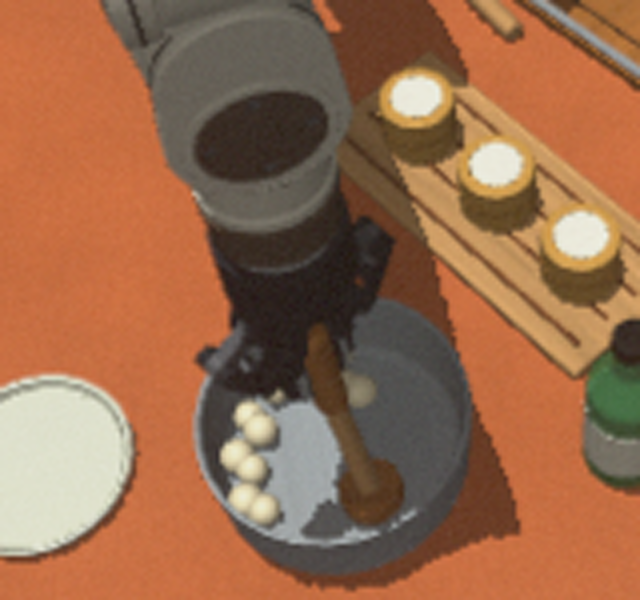

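{"op": "jog_arm", "data": {
  "commands": [0,-10,3,0,0,0,1,0,-20,3,0,0,0,1,0,-30,2,0,0,0,1,0,-30,0,0,0,0,1,0,-30,0,0,0,0,1]
}}

```text
clock: 82.65
eef_pos: [613.8, -265.1, 269.1]
eef_rot: [0.489, 0.511, -0.511, -0.489]
contact_force: [0.2, -0.1, -2.2]
width: 24.1
```

{"op": "jog_arm", "data": {
  "commands": [-10,-10,15,6,0,0,1,-20,0,25,5,0,0,1,-30,0,30,0,0,0,1,-30,0,30,0,0,0,1,-25,0,20,0,0,0,1]
}}

```text
clock: 83.15
eef_pos: [499.4, -386.6, 295.9]
eef_rot: [-0.44, -0.459, 0.557, 0.534]
contact_force: [0.3, -0.4, -0.3]
width: 24.2
```

{"op": "jog_arm", "data": {
  "commands": [-10,0,10,0,0,0,1,0,0,0,0,0,0,1,0,0,0,0,0,0,1,0,0,0,0,0,0,1,0,0,0,0,0,0,1]
}}

```text
clock: 83.65
eef_pos: [493.0, -393.8, 296.3]
eef_rot: [-0.439, -0.46, 0.558, 0.533]
contact_force: [-0.0, -0.4, -0.9]
width: 24.0
```

Run:
```python
from m import *
s=Cam("scene");t=Cam("top");obs()
s.crop(80,140,260,310,3.5,"al.png");t.crop(280,140,440,260,5,"alt.png")
```

```text
t 83.75 p [ 492.8 -394.1  296.2] y [-0.046  0.999  0.   ] f [-0.191 -0.008 -0.982] [-0.981 -0.045  0.191] F [ 0.1 -0.5 -1.5] w 23.8
```

View pics/al.png

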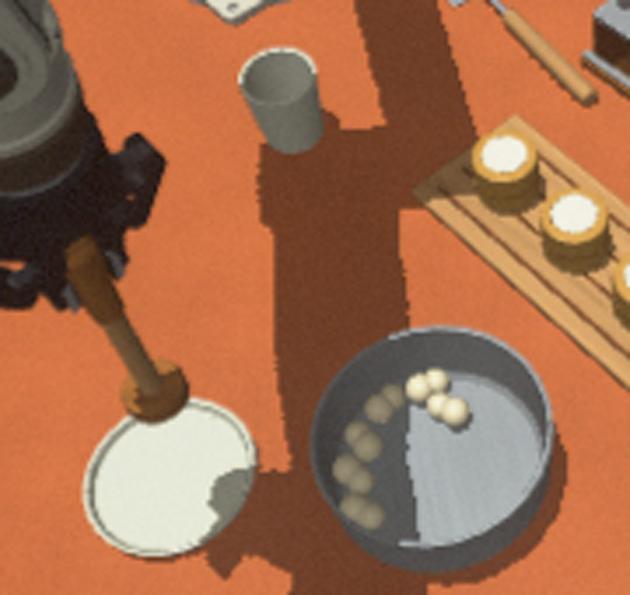

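View pics/alt.png

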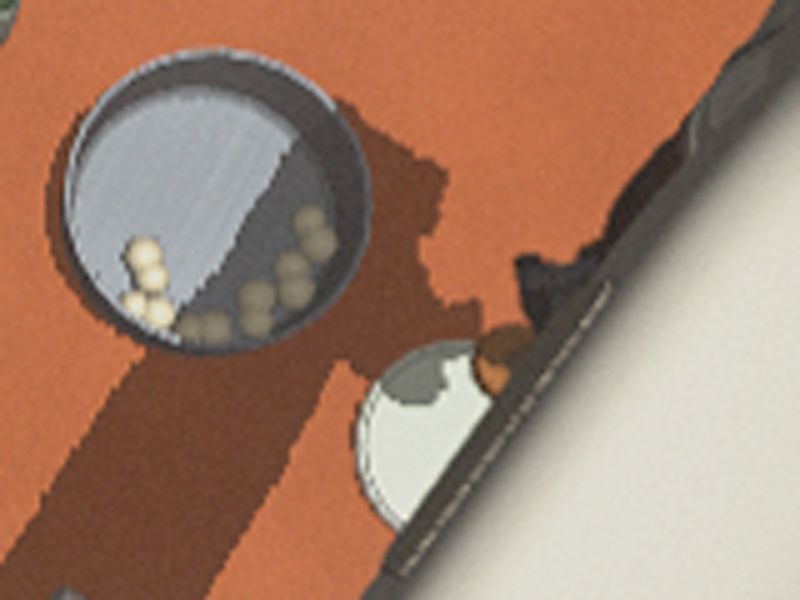

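Run:
```python
from m import *
s=Cam("scene");t=Cam("top")
print(s.at([(124.3,250.9)],166), t.at([(382,212)],166), tri(s,(124.3,250.9),t,(382,212)))
print("top",s.at([(103.4,211.4)],341))
for a in (-10,-5,0,5,10):
    G=np.array([496.4,-394,314.9]);d=np.array([np.sin(np.radians(a)),0,-np.cos(np.radians(a))])
    print(a,s.proj([G+d*149,G-d*27]).round(1).tolist(),t.proj([G+d*149]).round(1).tolist())
```

```text
[[ 499.37169912 -392.60907595  166.        ]] [[ 505.30245723 -394.49085844  166.        ]] (array([ 504.11427373, -392.78703641,  172.84072602]), np.float64(1.1028704569603651))
top [[ 504.51360569 -389.05270866  341.        ]]
-10 [[117.0, 243.4], [100.3, 211.7]] [[382.8, 224.7]]
-5 [[120.1, 247.0], [99.7, 210.9]] [[382.4, 220.0]]
0 [[123.1, 250.5], [99.0, 210.2]] [[382.0, 215.3]]
5 [[126.1, 253.8], [98.4, 209.6]] [[381.8, 210.5]]
10 [[128.9, 256.9], [97.9, 209.0]] [[381.7, 205.7]]
```

{"op": "jog_arm", "data": {
  "commands": [-6,3,12,2.5,0,0,1,-7,3,13,0,0,0,1,0,20,-5,0,0,0,1,0,30,-7,0,0,0,1,0,30,-7,0,0,0,1]
}}

```text
clock: 84.35
eef_pos: [467.0, -409.4, 213.4]
eef_rot: [-0.429, -0.447, 0.567, 0.542]
contact_force: [0.1, 0.2, -2.8]
width: 24.5
```

{"op": "jog_arm", "data": {
  "commands": [0,20,-5,0,0,0,1,0,0,0,0,0,0,1,0,0,0,0,0,0,1,0,0,0,0,0,0,1,0,0,0,0,0,0,1]
}}

```text
clock: 84.85
eef_pos: [467.7, -409.9, 195.0]
eef_rot: [-0.429, -0.447, 0.567, 0.542]
contact_force: [0.1, -0.4, -1.6]
width: 24.1
```

Run:
```python
from m import *
s=Cam("scene");t=Cam("top");o,r=need((467,-408,146))
G=o["eef_pos"]-19*r[:,1];print("G",G)
for a in (-5,0,5):
    d=np.array([np.sin(np.radians(a)),0,-np.cos(np.radians(a))])
    print(a,s.proj([G+d*149,G-d*27]).round(1).tolist(),t.proj([G+d*149]).round(1).tolist())
s.crop(80,170,190,310,4.2,"am.png");t.crop(340,190,420,260,8,"amt.png")
```

```text
t 84.95 p [ 467.4 -409.7  194.5] y [-0.044  0.999 -0.002] f [-0.231 -0.012 -0.973] [-0.972 -0.042  0.232] F [ 0.   0.2 -0.8] w 23.9
-> (467, -408, 146) tool shift [  1.8  47.2 -10.9]
G [ 471.7713965  -409.49084282  212.97061342]
-5 [[121.0, 263.1], [102.7, 233.3]] [[377.2, 232.6]]
0 [[123.8, 266.3], [102.2, 232.6]] [[376.9, 228.2]]
5 [[126.5, 269.5], [101.6, 232.0]] [[376.7, 223.7]]
```

View pics/am.png

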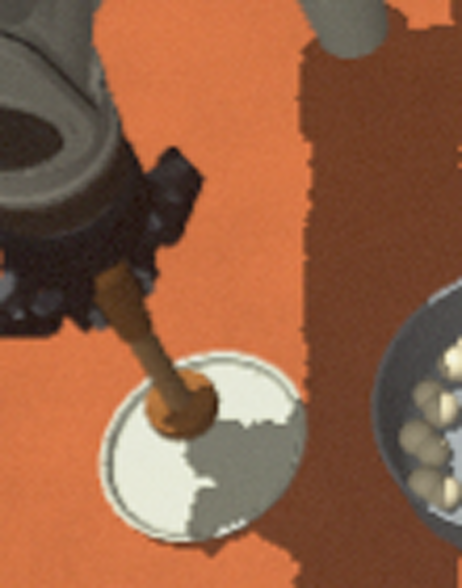

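View pics/amt.png

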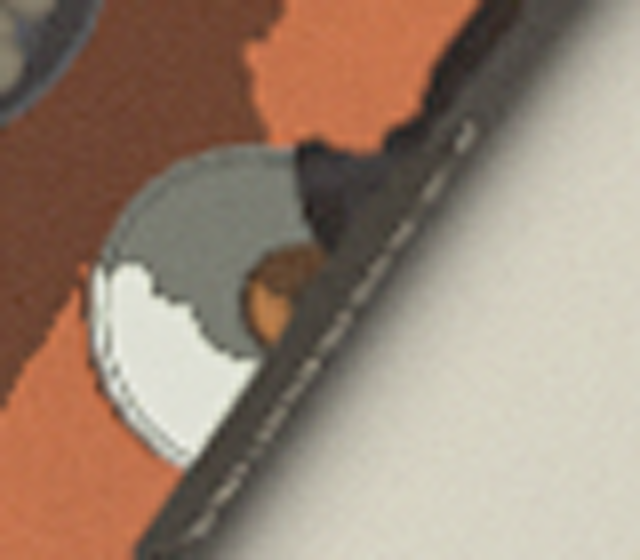

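{"op": "jog_arm", "data": {
  "commands": [1,15,-4,0,0,0,1,0,15,-3,0,0,0,1,0,8,-2,0,0,0,1,0,3,-1,0,0,0,1,0,0,0,0,0,0,1]
}}

```text
clock: 85.45
eef_pos: [466.9, -408.3, 150.9]
eef_rot: [-0.428, -0.447, 0.567, 0.543]
contact_force: [0.2, -0.4, -0.9]
width: 24.7
```

{"op": "jog_arm", "data": {
  "commands": [0,1,0,0,0,0,1,0,1,0,0,0,0,1,0,1,0,0,0,0,1,0,0,0,0,0,0,1,0,0,0,0,0,0,1]
}}

```text
clock: 85.95
eef_pos: [466.3, -408.4, 148.2]
eef_rot: [-0.428, -0.447, 0.567, 0.543]
contact_force: [-1.6, 0.7, -1.0]
width: 24.2
```

{"op": "jog_arm", "data": {
  "commands": [0,1,0,0,0,0,1,0,1,0,0,0,0,1,0,0,0,0,0,0,1,0,0,0,0,0,0,1,0,0,0,0,0,0,1]
}}

```text
clock: 86.45
eef_pos: [465.8, -408.4, 146.1]
eef_rot: [-0.428, -0.447, 0.567, 0.543]
contact_force: [0.1, 0.6, -2.0]
width: 24.1
```

{"op": "jog_arm", "data": {
  "commands": [0,1,0,0,0,0,1,0,0,0,0,0,0,1,0,0,0,0,0,0,1,0,0,0,0,0,0,1,0,0,0,0,0,0,1]
}}

```text
clock: 86.95
eef_pos: [465.6, -408.4, 145.1]
eef_rot: [-0.428, -0.447, 0.567, 0.543]
contact_force: [-0.2, -0.5, -1.4]
width: 24.2
```

{"op": "jog_arm", "data": {
  "commands": [0,1,0,0,0,0,1,0,1,0,0,0,0,1,0,0,0,0,0,0,1,0,0,0,0,0,0,1,0,0,0,0,0,0,1]
}}

```text
clock: 87.45
eef_pos: [465.1, -408.4, 143.2]
eef_rot: [-0.428, -0.447, 0.567, 0.543]
contact_force: [-1.0, -0.3, -0.6]
width: 24.1
```

{"op": "jog_arm", "data": {
  "commands": [0,1,0,0,0,0,1,0,0,0,0,0,0,1,0,0,0,0,0,0,1,0,0,0,0,0,0,1,0,0,0,0,0,0,1]
}}

```text
clock: 87.95
eef_pos: [465.0, -408.6, 143.0]
eef_rot: [-0.428, -0.447, 0.567, 0.543]
contact_force: [-0.8, 0.6, 5.6]
width: 24.0
```

Run:
```python
from m import *
s=Cam("scene");o,r=need((467,-408,146))
G=o["eef_pos"]-19*r[:,1];print("G",G)
for a in (-5,0,5):
    d=np.array([np.sin(np.radians(a)),0,-np.cos(np.radians(a))])
    print(a,s.proj([G+d*149,G-d*27]).round(1).tolist())
s.crop(80,190,180,310,5,"an.png")
```

```text
t 88.0 p [ 465.  -408.6  143. ] y [-0.044  0.999 -0.001] f [-0.233 -0.011 -0.973] [-0.972 -0.042  0.233] F [-0.7  0.9  6.1] w 23.9
-> (467, -408, 146) tool shift [ 0.5 -3.4 -1.3]
G [ 469.39388963 -408.37125579  161.49205957]
-5 [[126.2, 270.5], [109.6, 243.3]]
0 [[128.9, 273.6], [109.1, 242.7]]
5 [[131.5, 276.7], [108.5, 242.1]]
```

View pics/an.png

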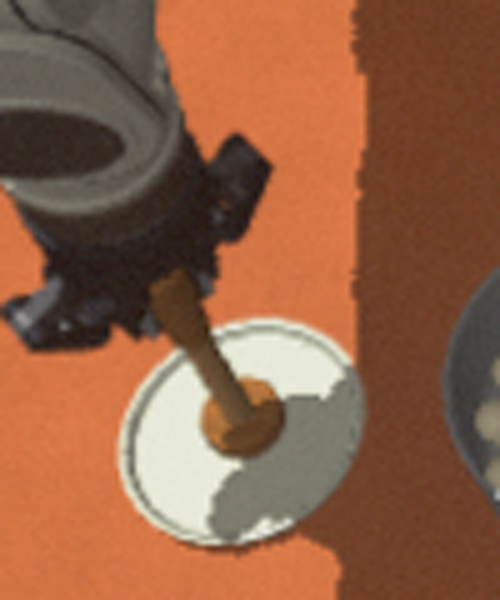

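{"op": "jog_arm", "data": {
  "commands": [0,1,0,0,0,0,1,0,0,0,0,0,0,1,0,0,0,0,0,0,1,0,0,0,0,0,0,1,0,0,0,0,0,0,1],
  "force": 20
}}

```text
clock: 88.5
eef_pos: [464.9, -408.7, 143.0]
eef_rot: [-0.429, -0.447, 0.567, 0.542]
contact_force: [-0.8, -0.2, 8.7]
width: 23.8
```

{"op": "jog_arm", "data": {
  "commands": [0,0,0,0,0,0,0.3,0,0,0,0,0,0,0.1,0,0,0,0,0,0,-0.2,0,0,0,0,0,0,-0.6,0,0,0,0,0,0,-1]
}}

```text
clock: 89.0
eef_pos: [464.5, -408.3, 140.8]
eef_rot: [-0.428, -0.447, 0.567, 0.543]
contact_force: [0.8, -0.6, -0.5]
width: 78.1
```

{"op": "jog_arm", "data": {
  "commands": [0,0,0,0,0,0,-1,0,0,0,0,0,0,-1,0,0,0,0,0,0,-1,0,0,0,0,0,0,-1,0,0,0,0,0,0,-1]
}}

```text
clock: 89.5
eef_pos: [464.6, -408.4, 141.3]
eef_rot: [-0.428, -0.447, 0.567, 0.543]
contact_force: [0.8, -0.0, -0.5]
width: 85.5
```

Run:
```python
from m import *
s=Cam("scene");obs();s.crop(80,190,180,310,5,"ao.png")
```

```text
t 89.55 p [ 464.6 -408.4  141.3] y [-0.044  0.999 -0.   ] f [-0.233 -0.01  -0.972] [-0.971 -0.043  0.233] F [ 0.6 -0.7 -0.2] w 85.3
```

View pics/ao.png

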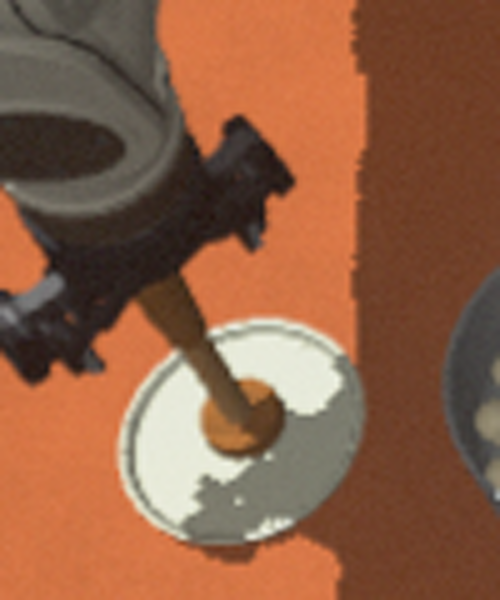

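{"op": "jog_arm", "data": {
  "commands": [0,-10,2.4,0,0,0,-1,0,-20,4.8,0,0,0,-1,0,-25,6,0,0,0,-1,0,-30,7.2,0,0,0,-1,0,-30,7,0,0,0,-1]
}}

```text
clock: 90.05
eef_pos: [464.6, -408.3, 261.4]
eef_rot: [-0.428, -0.447, 0.567, 0.543]
contact_force: [-0.1, 0.1, -0.1]
width: 85.5
```

{"op": "jog_arm", "data": {
  "commands": [0,-30,7,0,0,0,-1,0,0,40,0,0,0,-1,0,0,45,-7,0,0,-1,0,0,45,-6.5,0,0,-1,0,0,0,0,0,0,-1]
}}

```text
clock: 90.55
eef_pos: [328.1, -412.0, 316.5]
eef_rot: [-0.49, -0.508, 0.509, 0.493]
contact_force: [0.5, -0.2, -0.3]
width: 85.2
```

{"op": "jog_arm", "data": {
  "commands": [0,0,0,0,0,0,-1,0,0,0,0,0,0,-1,0,0,0,0,0,0,-1,0,0,0,0,0,0,-1,0,0,0,0,0,0,-1]
}}

```text
clock: 91.05
eef_pos: [339.2, -413.9, 314.6]
eef_rot: [0.488, 0.511, -0.511, -0.489]
contact_force: [-0.1, 0.2, -0.0]
width: 85.4
```

Run:
```python
from m import *
obs();t,s=look("fin",(80,110,410,330))
cv2.imwrite("pics/fins2.png",cv2.resize(s.im,None,fx=1.5,fy=1.5))
lip=t.at([(105,242),(143.5,243)],74);print(lip)
```

```text
t 91.05 p [ 339.2 -413.9  314.6] y [-0.046  0.999  0.001] f [-0.001  0.001 -1.   ] [-0.999 -0.046  0.001] F [-0.1  0.2 -0. ] w 85.4
T [158 159  12  13 129] [163.5 164.7] [663.6 222.1  62. ]
T [243 170  13  13 134] [248.8 175.8] [629.5 -34.1  62. ]
T [243 199  13  13 141] [248.9 205.1] [540.9 -34.5  62. ]
T [139 214  13  16 147] [145.3 221.2] [493.2 269.2  62. ]
T [243 229  13  14 148] [249.  235.8] [450.5 -34.6  62. ]
S [325 175  12   9  91] [330.4 179.1] [670.1 215.1  62. ]
S [218 179  12  10  98] [223.5 183.6] [448.5 -35.2  62. ]
S [238 196  12  10 105] [243.5 200.6] [539.  -35.4  62. ]
S [259 213  13  11 119] [264.9 218.1] [627.7 -34.   62. ]
S [319 239  21  21  82] [329.8 249.5] [824.9  20.1  62. ]
S [325 244  15  16 103] [334.  253.8] [841.2  18.3  62. ]
S [196 246  11   7  49] [201.1 248.9] [ 574.9 -229.8   62. ]
S [185 250   9   9  48] [188.9 253.9] [ 563.3 -263.2   62. ]
S [202 253  11   7  49] [207.1 255.7] [ 602.1 -231.5   62. ]
[[431.41027954 380.23862732  74.        ]
 [428.74929738 268.82639627  74.        ]]
```

View pics/fint.png

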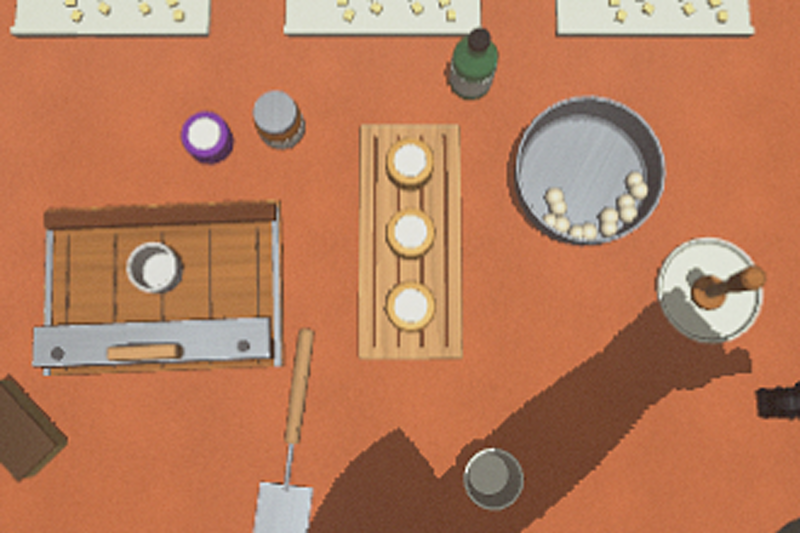

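View pics/fins.png

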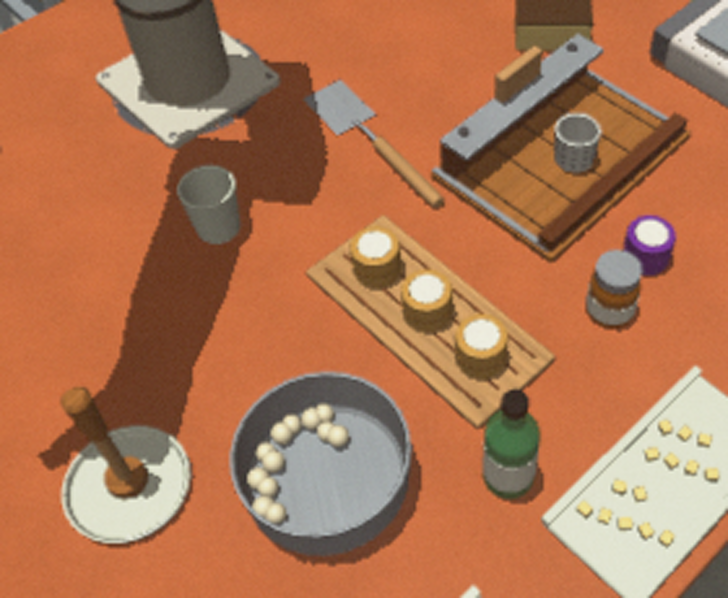

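```bash
python3 -c "
from rig import ctrl
print(ctrl.finish_job())"
```

```text
the job is handed in; nothing more can be done
None
```

The job is done and handed in at about 91 s of the 208 s allowed. No verdict is reported.

- **Jaw:** I pushed it open until the force rose at the end stop. The steel lip's edge then measured about 94 mm from the bed point, so it is fully open.
- **Cheeses:** All three stand flat on the draining board. The third was knocked aside after I had set it down, to within about 1 mm of the board's edge, so I picked it up and put it back before stirring. The last pictures show them at about (450, -35), (540, -35) and (629, -34) mm.
- **Mould:** It stands upright on the press bed between the open jaws.
- **Stirring:** I made about eight turns, all in one direction, with the foot just above the pot floor. The stirrer slowly tilted in the grip, by up to roughly 16°, so some early turns ran narrower. I widened the circle, shifted it to allow for the tilt and added about three more turns. Wherever I measured the foot, its circle was 27 to 50 mm in radius.
- **Curds, stirrer and bystanders:** All six curds are still in the pot, and the stirrer stands upright in its drip dish. I did not touch the honey jar, the oil bottle, the purple cheese-shaped block or the tall grey cup. I compared them between the first and last pictures by eye only.

The last readings before handing in showed the arm clear of everything with no contact force. None of the final checks failed.

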